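# Fetch the brake pedal from behind the wrenches and fit it on its pivot

## Task

The aluminium brake pedal hangs at the back of the crowded hook, behind two combination wrenches. First move both wrenches over to the empty hook and leave them hanging there by their ring ends, then take the pedal off its hook, put it, the same way round (tread outwards), on the pivot pin of the footrest bracket and push it fully home against the shoulder, so that it hangs down on the pin by itself. Leave the sprocket on the third hook, the boxed bulb and the footpegs where they are.

Things in the scene. Friction and masses are not known exactly. Their poses are not given: they have to be found in the camera images.
- board: free-standing white pegboard panel, fixed, 360 mm wide, 295 mm high; at both ends a black foot 12 mm high runs from 55 mm in front of the panel's face to 115 mm behind it. Origin on the work surface under the middle of the front face; the hooks stand out along its -x, y runs along the panel, z up. The three hooks swap places on it, 105 mm apart, heights within 14 mm
- hook_full: the crowded hook: a level steel prong, 5 mm diameter, out of the board's face along the body's -x, 128 mm long; its last 14 mm rise by 6 mm to the tip. Origin on the prong's axis at the board's face, y across, z up. The pedal's tube hangs about 34 mm out from the board, one wrench about 68 mm and the other 96 mm; either wrench may be the front one
- hook_spare: the empty hook: the same prong, size and axes as hook_full
- hook_side: the third hook: the same prong, size and axes; the sprocket hangs on it about 60 mm out from the board
- wrench_large: steel combination wrench hanging by its ring, 0.2 kg. Origin at the ring's centre; x along the ring's axis, z up, shank down along -z. Ring 30 mm outside, 20 mm inside, 11 mm thick along x; shank 13 x 6 mm; open jaw 41 mm wide, 8 mm thick, its end 205 mm below the origin. At rest on a prong the ring's centre is 7.5 mm below the prong's axis
- wrench_small: the smaller wrench, 0.15 kg, same axes: ring 27 mm outside, 18 mm inside, 10 mm thick along x; shank 13 x 6 mm; jaw 37 mm wide, 8 mm thick, its end 183 mm below the origin. At rest on a prong the ring's centre is 6.5 mm below the prong's axis
- pedal: aluminium brake pedal, 0.28 kg. Origin at the centre of its pivot tube, x along the bore, z up. Tube 28 mm outside, 16 mm bore, 24 mm long; arm 8 mm thick, 13 to 23 mm wide, down along -z to a tread plate (34 x 28 mm, x from -22 to +12 mm) whose underside is 135 mm below the origin. At rest the origin is 5.5 mm below the axis of a prong, 2 mm below that of the pivot pin
- pedal_inner (a point): centre of the pedal tube's inner end face, 12 mm along +x from the pedal's origin (axes as the pedal's); this face goes against the shoulder. Both on the hook and on the pin +x points away from the free end. A small brake-rod lug reaches to y = +19 mm, 40 mm below
- bracket: grey steel footrest bracket, fixed; foot plate 120 x 110 x 10 mm. Origin on the work surface under the shoulder, z up, pivot pin along -x. Upright 50 mm wide, 215 mm high, 5 mm behind the shoulder. Side flanges, 150 to 212 mm up, inner faces 22 mm either side of the pin's axis, reach 17 mm in front of the shoulder: no room for fingers beside a tube that is home
- pivot_shoulder (a point): centre of the shoulder (24 mm diameter) at the root of the pivot pin, 190 mm above the work surface; axes as the bracket's. Steel pin, 12 mm diameter, level, 50 mm long along -x. The tube can be let go about 18 mm short of the shoulder and then pushed home on its outer end face beside the pin; it slides with 1 to 4 N
- pivot_tip (a point): the free end of the pivot pin, with a 3 mm taper, on its axis
- sprocket: dark steel drive sprocket, 65 mm diameter, 7 mm thick (hub 11 mm), hanging by its 17 mm hole on hook_side; origin at its centre, x along its axis. To be left alone
- tilt_bin: grey tilt-out bin with a clear front, fixed to the work surface: 92 mm deep (x), 120 mm wide (y), 150 mm high, the front leaning out 25 mm further to its -x. Origin at the centre of its underside. An obstacle between the board and the bracket
- bulb_case: glass bulb in a clear upright case, 46 x 46 x 75 mm, on the work surface beside the bracket; origin at the centre of its underside. Fragile, to be left alone
- footpeg_left: black rubber footpeg lying on the work surface, about 110 x 32 x 28 mm, long axis x; origin at the middle of its underside. To be left alone
- footpeg_right: the other footpeg, the same
There are look-alikes about, which are no part of the job. What is shaped like the wrench_large but green or red is not meant. What is shaped like the wrench_small but blue is not meant.

How it is judged:
By the outcome, as a careful person would: the job done as asked, in the order asked, and still so for the second after the job is handed in, with the robot touching nothing.
It also fails if it takes over 72 s, if anything falls off the work surface, if the arm or the gripper's body presses on something with over 40 N, if the wrist force passes 120 N, or if a joint passes its speed limit or range.

## Robot

A 6-joint arm with a two-finger parallel gripper is mounted at the origin on the work surface. World frame = base frame: x ahead of the robot, y to its left, z up, the work surface at z = 0. Lengths are in m, angles in rad, forces in N, time in s.
With the tool pointing down it reaches from about 0.275 to 0.725 m from the base axis. Payload 5.6 kg.
Tool frame: the origin (TCP) lies midway between the tips of the shut fingers; the grasp point (between the pads) lies 19 mm behind it; x points along the fingers, y is the direction in which the jaws open and shut, and the axes are right-handed (so a half turn about x gives the same grasp; the last joint's range is limited). The gripper opens to 85 mm and grips with 20 to 120 N. Pads are 22 mm wide; open, the fingers measure 114 mm over their backs; the gripper's body (76 mm by 85 mm) begins 54 mm behind the grasp point. The pads swing forward as they close: fully open they stand 13 mm farther back than shut.
Start: joints at [0.285, 0.255, 0.108, 0, -1.424, -0.285], TCP at [0.55, 0, 0.231] pointing down, gripper open.
Joint ranges: [-2.95, 2.95], [-1.21, 1.97], [-1.09, 1.5], [-2.87, 1.71], [-2.94, -0.07], [-3.05, 3.05]. Speed limits (rad/s): [2.57, 2.57, 3.14, 3.14, 3.14, 3.14].

## Interface

Orientations are given as [roll, pitch, yaw] about the fixed x, y, z axes, in that order (R = Rz(yaw) Ry(pitch) Rx(roll)).
In Python, from bench import sense, get_image, camera_params, hand_in gives the robot as it stands.
- The arm moves only by the shell command python3 -m jog 'ROWS' [FORCE]. ROWS is a JSON object of lists of equal length, an entry for each row: "travel": the shift along the world's x, y, z in m, a list of three; "rotation": the turn, a rotation vector about the world's x, y, z in rad, a list of three; "fingers": the closure in counts, from 0 (fully open) to 255 (shut). In form: {"travel": [[x, y, z], ...], "rotation": [[wx, wy, wz], ...], "fingers": [fingers, ...]}. A call has 1 to 20 rows; each row shifts and turns the pose as measured when the row begins; what a row does not reach is not made up. A row lasts 1/12 s, in which the tool goes at most 41.7 mm and 7.16 degrees, less where a joint would pass 70% of its speed; a pose out of reach is approached as far as the arm can. A call is refused whole if a number of a shift passes 0.0417 or a number of a turn 0.125, either way. A call with a gripper value outside its range is refused whole. The fingers move at their own pace and stop on an object; FORCE is the grip in N (left out, the last holds). Time passes only in rows, so rows that do not move let the fingers close. It gives the time, the measured TCP pose, the force and the opening at its end, in the units of the state.
- sense(): the state, without advancing time (a new reading comes with each control period).
- get_image(name): name is "scene" or "side" or "wrist"; returns the picture (384x512x3 uint8, blue, green, red); there is no depth.
- camera_params(name): a dict with "intrinsics" (3x3 intrinsics, pixels), "R" (3x3) and "t" (3): a world point X has camera coordinates R X + t. Camera axes: x right, y down, z forward; pixel columns grow to the right and rows downward; lengths in m; the calibration is good to about 2 mm. A picture is of the moment at which its call begins: read the wrist's pose just before it. camera_params takes no time and is no camera call; for the wrist camera it gives the pose at the moment of the call.
- hand_in(): hands the job in, once; it reports no verdict.
The state is a dict: "t": time; "joint_pos": joint angles; "qd": joint speeds; "effort": joint torques, N m; "eef_pos": TCP position; "orientation": TCP orientation; "contact_force": force on the tool from outside, world axes, zero at the start; "torque": the same for the moment, N m; "finger_gap": finger opening in m.
Only numpy, scipy, OpenCV 4.12 (cv2) and the standard library are available. Lean on these libraries where they do the work, as an engineer would, in place of code of your own. Each camera call takes 0.05 s, during which the arm holds its last target.

## Working session

There is one attempt and no reset: what is moved stays moved. The work goes in short steps, Python scripts to look and compute and a shell command to move; the robot and the scene stay as the last step left them, time stands still between calls to the robot, and variables do not carry over. Pictures are saved under pics/ and viewed, and the job is handed in when it is done.

```bash
ls; mkdir -p pics; python3 - <<'E'
from bench import *
import cv2
print(sense())
for n in ["scene","side","wrist"]:
    p=camera_params(n);print(n,p)
    cv2.imwrite(f"pics/{n}0.png",get_image(n))
E
```

```text
pics
{'t': 0.0, 'joint_pos': array([ 2.84614726e-01,  2.55716830e-01,  1.06966838e-01, -4.72056649e-04,
       -1.42386833e+00, -2.84581202e-01]), 'qd': array([-0.00066563, -0.00123295,  0.00075677,  0.00014896,  0.00010021,
       -0.00099576]), 'effort': array([-4.48901856e-04, -3.86631560e+01,  2.37934113e+01,  5.36471218e+00,
       -6.25866101e-03, -4.57470776e-06]), 'eef_pos': array([5.49497233e-01, 6.37339655e-05, 2.30397177e-01]), 'orientation': array([ 1.60454895,  1.56891546, -3.10787604]), 'contact_force': array([-0.57953066, -0.7079822 , -0.09372657]), 'torque': array([ 0.06150761, -0.01779416,  0.04279804]), 'finger_gap': 0.08529068879916574}
scene {'intrinsics': array([[419.64259595,   0.        , 262.18943258],
       [  0.        , 419.64259595, 193.01019248],
       [  0.        ,   0.        ,   1.        ]]), 'R': array([[-0.81584003,  0.57806085,  0.01583339],
       [ 0.34816877,  0.5128773 , -0.78468808],
       [-0.46171804, -0.63466726, -0.61968857]]), 't': array([ 0.42332678, -0.02598487,  1.62829426])}
side {'intrinsics': array([[361.67769728,   0.        , 258.64150715],
       [  0.        , 361.67769728, 190.04555831],
       [  0.        ,   0.        ,   1.        ]]), 'R': array([[ 0.80804199, -0.58881407,  0.01913473],
       [-0.41175842, -0.58769791, -0.69646692],
       [ 0.42133496,  0.55489562, -0.71733374]]), 't': array([-0.41109194,  0.32767847,  0.92687752])}
wrist {'intrinsics': array([[264.50323567,   0.        , 257.87768051],
       [  0.        , 264.50323567, 191.46103354],
       [  0.        ,   0.        ,   1.        ]]), 'R': array([[-9.99998068e-01,  5.90607477e-04,  1.87475828e-03],
       [ 1.09025750e-03,  9.60283131e-01,  2.79025302e-01],
       [-1.63550432e-03,  2.79026807e-01, -9.60281920e-01]]), 't': array([ 0.54902767, -0.03631869,  0.37842662])}
```

View pics/scene0.png

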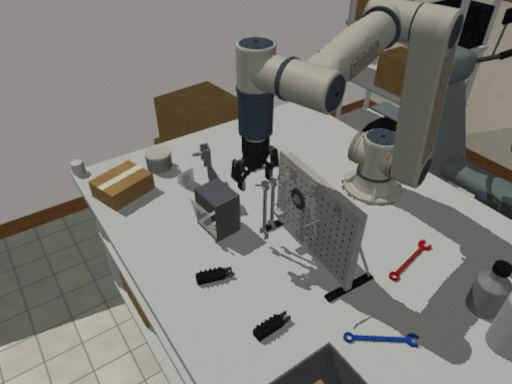

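View pics/side0.png

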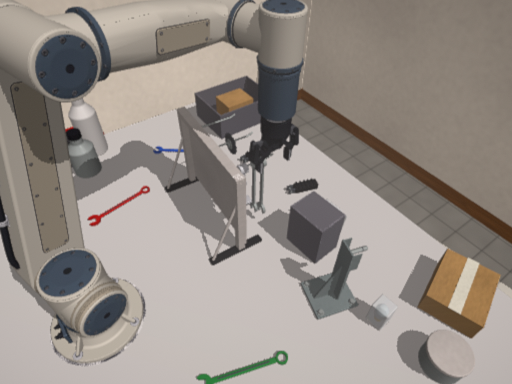

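View pics/wrist0.png

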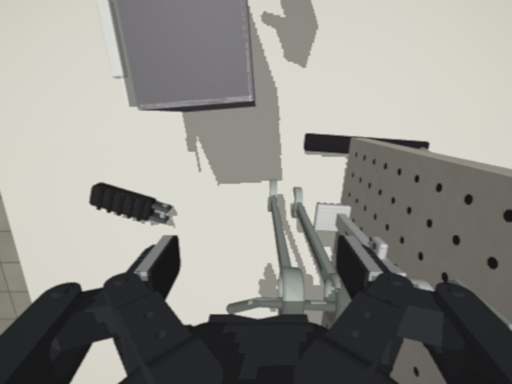

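```bash
python3 - <<'E'
import cv2
a=cv2.imread("pics/scene0.png")[110:310,180:380];cv2.imwrite("pics/s0c.png",cv2.resize(a,None,fx=3,fy=3,interpolation=cv2.INTER_CUBIC))
a=cv2.imread("pics/side0.png")[90:290,140:340];cv2.imwrite("pics/d0c.png",cv2.resize(a,None,fx=3,fy=3,interpolation=cv2.INTER_CUBIC))
a=cv2.imread("pics/side0.png")[180:340,260:420];cv2.imwrite("pics/d0b.png",cv2.resize(a,None,fx=3.7,fy=3.7,interpolation=cv2.INTER_CUBIC))
E
```

```text
(no output)
```

View pics/s0c.png

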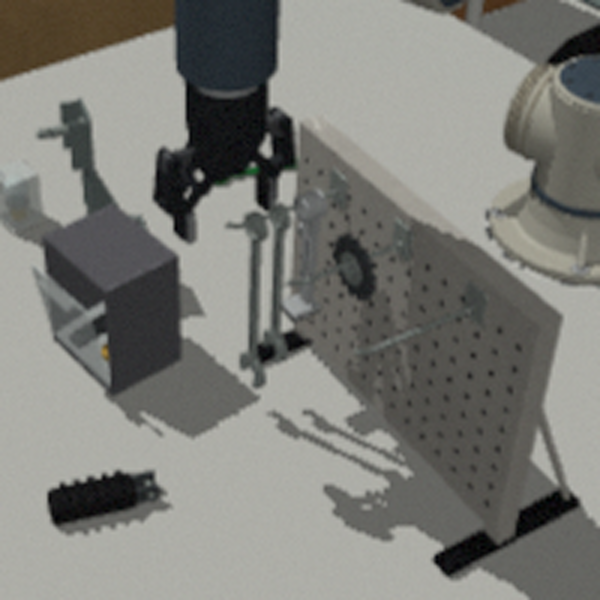

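View pics/d0c.png

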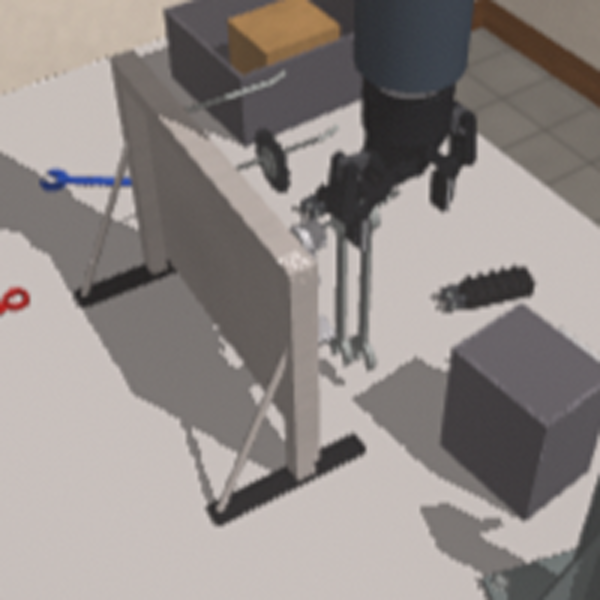

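View pics/d0b.png

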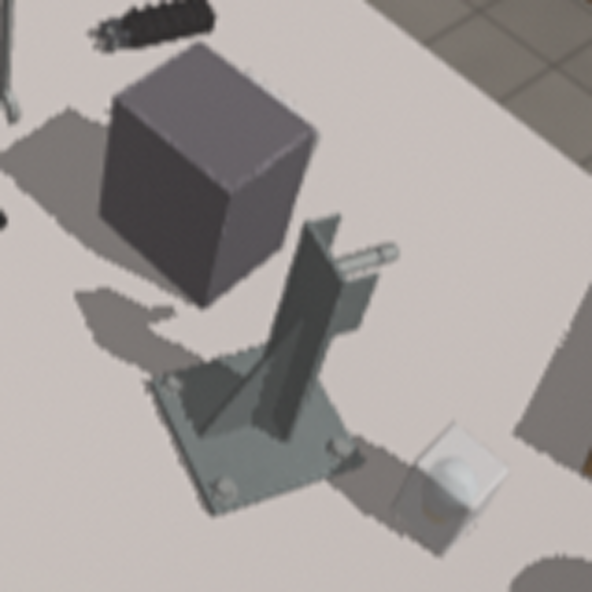

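```bash
python3 -m jog '{"travel":[[0,0,0.04],[0,0,0.04],[0,0,0.04],[0.01,0,0.02],[0.01,0,0],[0.01,0,0],[0.01,0,0],[0.01,0,0],[0.01,0,0],[0.01,0,0],[0.01,0,0],[0.01,0,0],[0.01,0,0],[0,0,0],[0,0,0],[0,0,0]],"rotation":[[0,0,0],[0,0,0],[0,0,0.12],[0,0,0.12],[0,0,0.12],[0,0,0.12],[0,0,0.12],[0,0,0.12],[0,0,0.12],[0,0,0.12],[0,0,0.12],[0,0,0.12],[0,0,0.12],[0,0,0.12],[0,0,0.12],[0,0,0]],"fingers":[0,0,0,0,0,0,0,0,0,0,0,0,0,0,0,0]}'
cat > h.py <<'E'
from bench import *
import cv2, numpy as np
from scipy.spatial.transform import Rotation as Ro
P={n:camera_params(n) for n in ["scene","side"]}
def proj(X,p):
    X=np.atleast_2d(X); c=X@p["R"].T+p["t"]; u=c@p["intrinsics"].T; return u[:,:2]/u[:,2:]
def ray(uv,p):
    d=np.linalg.inv(p["intrinsics"])@np.array([uv[0],uv[1],1.]); d=p["R"].T@d; return -p["R"].T@p["t"], d/np.linalg.norm(d)
def tri(obs):
    A=np.zeros((3,3));b=np.zeros(3)
    for uv,p in obs:
        c,d=ray(uv,p);M=np.eye(3)-np.outer(d,d);A+=M;b+=M@c
    X=np.linalg.solve(A,b); return X,[np.round(proj(X,p)[0]-uv,1) for uv,p in obs]
def crop(img,name,x0,y0,w,h,s):
    c=cv2.resize(img[y0:y0+h,x0:x0+w],None,fx=s,fy=s,interpolation=cv2.INTER_CUBIC)
    for i in range(0,w,10): cv2.line(c,(i*s,0),(i*s,8 if i%50 else 16),(0,0,255),1)
    for i in range(0,h,10): cv2.line(c,(0,i*s),(8 if i%50 else 16,i*s),(0,0,255),1)
    cv2.imwrite("pics/"+name,c)
E
python3 - <<'E'
from h import *
a=sense();print(a["eef_pos"],a["orientation"],a["joint_pos"],a["t"])
for n in ["scene","side","wrist"]:
    if n=="wrist": np.savez("w1.npz",**camera_params(n))
    cv2.imwrite(f"pics/{n}1.png",get_image(n))
crop(cv2.imread("pics/scene1.png"),"s1a.png",250,130,130,150,4)
crop(cv2.imread("pics/side1.png"),"d1a.png",160,90,130,150,4)
E
```

```text
t: 1.48
eef_pos: [0.6475, -0.0006, 0.3666]
orientation: [1.514, 1.553, -1.574]
contact_force: [-0.6, 0.2, -0.3]
finger_gap: 0.0854
[ 6.47457360e-01 -6.27206502e-04  3.66592630e-01] [ 1.51401876  1.55319092 -1.57411402] [ 0.24961076  0.49438796  0.79701567  0.01788128 -1.877784    1.38001193] 1.4833
```

View pics/s1a.png

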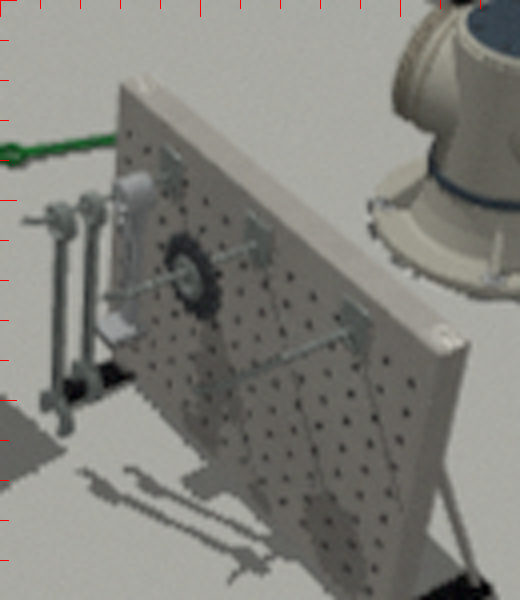

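View pics/d1a.png

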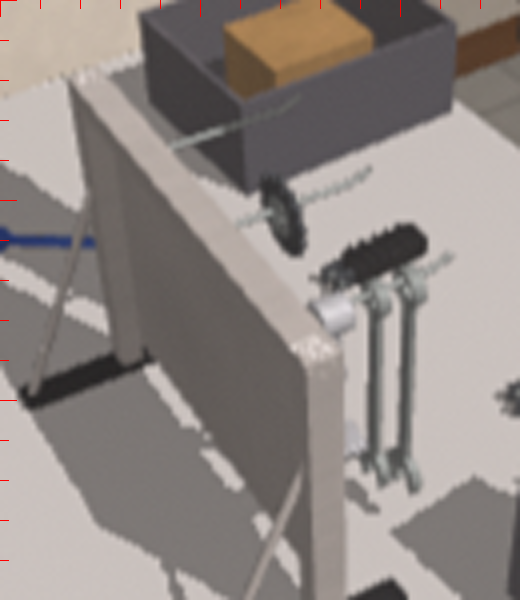

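View pics/wrist1.png

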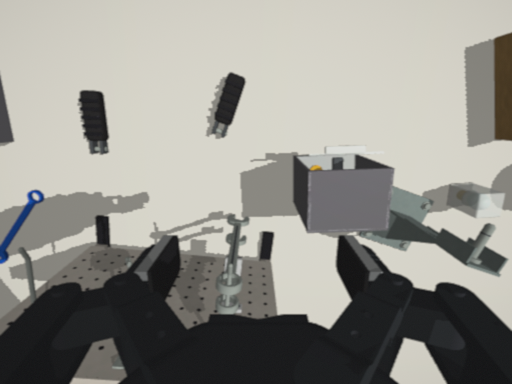

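```bash
python3 - <<'E'
from h import *
s=lambda a,b:((250+a/4,130+b/4),P["scene"])
d=lambda a,b:((160+a/4,90+b/4),P["side"])
for n,a,b in [("full",(22,220),(453,257)),("side",(105,298),(372,168)),("spare",(195,388),(298,97)),
  ("cornerfull",(120,85),(342,345)),("ringfront",(62,222),(412,290)),("ringback",(92,210),(378,298)),("endfront",(60,425),(410,480)),("endback",(88,385),(375,470)),("sprocket",(192,275),(283,215)),("tubefront",(128,190),(338,312))]:
    X,r=tri([s(*a),d(*b)]);print(n,X.round(4),r)
# roots assume front-plane
E
```

```text
full [0.5644 0.0206 0.26  ] [array([-0.7, -0.1]), array([-0.8,  0. ])]
side [0.5723 0.1283 0.2657] [array([-1., -0.]), array([-0.9, -0. ])]
spare [0.5781 0.2319 0.2666] [array([-0.6,  0. ]), array([-0.5, -0.1])]
cornerfull [ 0.4329 -0.0383  0.295 ] [array([-0.4,  0. ]), array([-0.5, -0. ])]
ringfront [0.5311 0.0228 0.2453] [array([-0.9, -0. ]), array([-0.9, -0. ])]
ringback [0.5062 0.0266 0.248 ] [array([-0.6, -0. ]), array([-0.7, -0. ])]
endfront [0.5335 0.0249 0.0444] [array([-1.8, -0.1]), array([-1.9, -0. ])]
endback [0.5044 0.0266 0.0736] [array([-0.9, -0. ]), array([-0.9, -0. ])]
sprocket [0.4984 0.1318 0.2538] [array([-0.7,  0. ]), array([-0.6, -0.1])]
tubefront [0.4733 0.0265 0.2524] [array([-0.6,  0. ]), array([-0.7, -0. ])]
```

```bash
python3 - <<'E'
from h import *
crop(cv2.imread("pics/scene1.png"),"s1b.png",170,130,90,110,6)
crop(cv2.imread("pics/side1.png"),"d1b.png",280,180,130,150,4)
E
```

```text
(no output)
```

View pics/s1b.png

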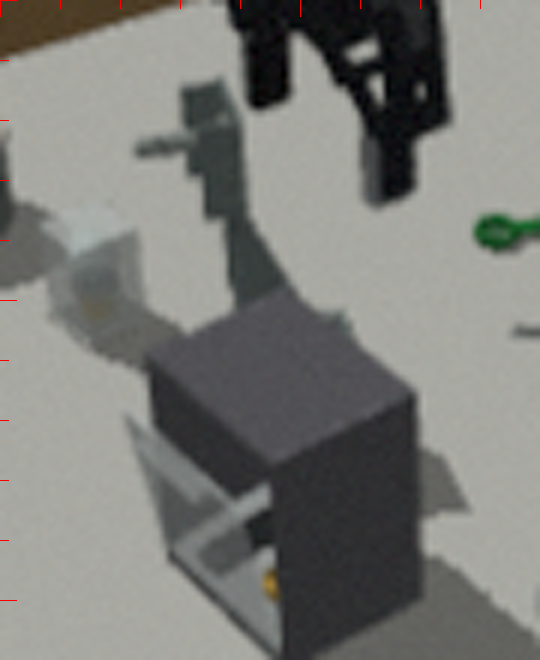

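View pics/d1b.png

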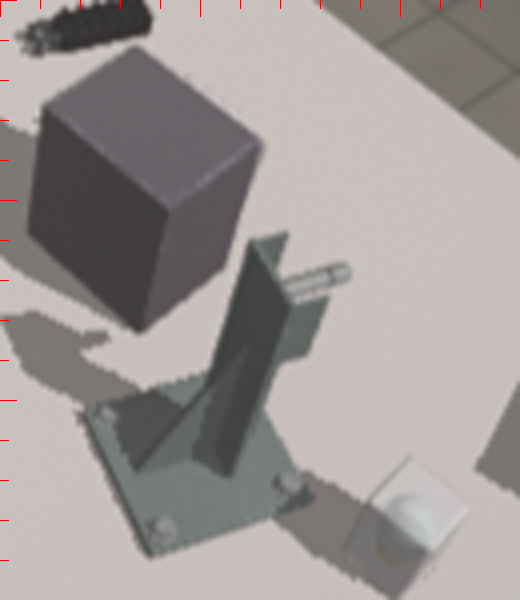

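```bash
python3 - <<'E'
from h import *
s=lambda a,b:((170+a/6,130+b/6),P["scene"])
d=lambda a,b:((280+a/4,180+b/4),P["side"])
X,r=tri([s(138,150),d(348,271)]);print("tip",X.round(4),r)
def atz(o,z):
    c,dd=ray(*o);return (c+dd*(z-c[2])/dd[2]).round(4)
for q in [(80,412),(150,557),(312,497)]: print("plate",atz(d(*q),.008))
for q in [(250,240),(290,305)]: print("uptop",atz(d(*q),.215))
for q in [(42,105),(135,45),(263,147),(168,210)]: print("bintop",atz(d(*q),.15))
for q in [(348,271)]:print("tip at .19",atz(d(*q),.19))
print("tip at .19",atz(s(138,150),.19))
W=dict(np.load("w1.npz"));print(-W["R"].T@W["t"])
print([atz((q,W),.15) for q in [(293,155),(385,155),(310,229),(385,229)]])
print("tip w",atz(((490,228),W),.19), "root",atz(((470,262),W),.19))
E
```

```text
tip [ 0.5915 -0.3166  0.1894] [array([-0.6, -0.2]), array([-0.9,  0.1])]
plate [ 0.484  -0.2277  0.008 ]
plate [ 0.4528 -0.3328  0.008 ]
plate [ 0.5684 -0.3649  0.008 ]
uptop [ 0.5444 -0.2779  0.215 ]
uptop [ 0.5304 -0.3233  0.215 ]
bintop [ 0.5533 -0.0845  0.15  ]
bintop [ 0.6456 -0.0785  0.15  ]
bintop [ 0.652  -0.2005  0.15  ]
bintop [ 0.5622 -0.2026  0.15  ]
tip at .19 [ 0.5931 -0.3178  0.19  ]
tip at .19 [ 0.5908 -0.3135  0.19  ]
[0.71778382 0.00471091 0.50883834]
[array([ 0.6673, -0.0516,  0.15  ]), array([ 0.6726, -0.1778,  0.15  ]), array([ 0.559 , -0.0858,  0.15  ]), array([ 0.5632, -0.1976,  0.15  ])]
tip w [ 0.5871 -0.3157  0.19  ] root [ 0.5355 -0.3025  0.19  ]
```

```bash
python3 - <<'E'
from h import *
crop(cv2.imread("pics/wrist1.png"),"w1b.png",340,120,172,170,4)
E
```

```text
(no output)
```

View pics/w1b.png

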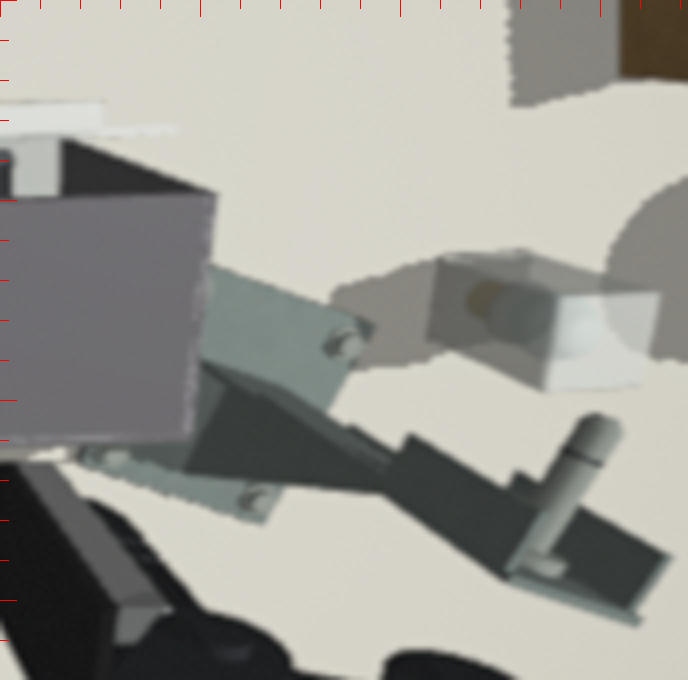

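```bash
cat >> h.py <<'E'
def goal(tcp,yaw,tilt=0):
    """jaw axis (tool y) along v(yaw); tool x down. tilt: lean about lateral"""
    s=sense(); R=Ro.from_euler("xyz",s["orientation"])
    u=np.array([np.cos(yaw),np.sin(yaw),0]); v=np.array([-np.sin(yaw),np.cos(yaw),0])
    best=None
    for sg in (1,-1):
        x=np.array([0,0,-1.]); y=sg*v; z=np.cross(x,y)
        T=Ro.from_matrix(np.c_[x,y,z]); d=(T*R.inv()).as_rotvec()
        if best is None or np.linalg.norm(d)<np.linalg.norm(best): best=d
    print("t",s["t"],"pos",s["eef_pos"].round(4),"travel",(np.array(tcp)-s["eef_pos"]).round(4),"rot",best.round(4),"gap",round(s["finger_gap"],4),"F",s["contact_force"].round(1))
YH=np.arctan2(-.065,.998)
UH=np.array([np.cos(YH),np.sin(YH),0])
YB=np.radians(-16.3); UB=np.array([np.cos(YB),np.sin(YB),0])
E
python3 - <<'E'
from h import *
goal([.532,.0227,.2245],YH)
s=lambda a,b:((170+a/6,130+b/6),P["scene"])
d=lambda a,b:((280+a/4,180+b/4),P["side"])
def atz(o,z):
    c,dd=ray(*o);return (c+dd*(z-c[2])/dd[2]).round(4)
for q in [(412,455),(470,508),(395,600),(345,548)]: print("bulb top/bot",atz(d(*q),.075),atz(d(*q),0))
E
```

```text
t 1.6333 pos [ 0.6472 -0.0007  0.3673] travel [-0.1152  0.0234 -0.1428] rot [ 0.0176 -0.0002 -0.1102] gap 0.0855 F [ 1.5 -0.2 -0.1]
bulb top/bot [ 0.6038 -0.3969  0.075 ] [ 0.6516 -0.3818  0.    ]
bulb top/bot [ 0.6051 -0.4412  0.075 ] [ 0.6531 -0.4301  0.    ]
bulb top/bot [ 0.5233 -0.4527  0.075 ] [ 0.5639 -0.4426  0.    ]
bulb top/bot [ 0.5234 -0.414   0.075 ] [ 0.564  -0.4004  0.    ]
```

```bash
python3 -m jog '{"travel":[[-0.03,0.006,0],[-0.03,0.006,0],[-0.03,0.006,0],[-0.025,0.0054,0],[0,0,-0.035],[0,0,-0.02],[0,0,0]],"rotation":[[0.009,0,-0.055],[0.009,0,-0.055],[0,0,0],[0,0,0],[0,0,0],[0,0,0],[0,0,0]],"fingers":[0,0,0,0,0,0,0]}' 60
python3 - <<'E'
from h import *
goal([.532,.0227,.2245],YH)
cv2.imwrite("pics/wrist2.png",get_image("wrist"))
crop(get_image("scene"),"s2.png",220,110,130,130,4)
crop(get_image("side"),"d2.png",200,90,130,130,4)
E
```

```text
t: 2.22
eef_pos: [0.5276, 0.0236, 0.3075]
orientation: [-1.081, 1.568, 1.967]
contact_force: [-0.4, 0.3, -0.0]
finger_gap: 0.0852
t 2.2167 pos [0.5276 0.0236 0.3075] travel [ 0.0044 -0.0009 -0.083 ] rot [-0.0026 -0.0011  0.0287] gap 0.0852 F [-0.4  0.3 -0. ]
```

View pics/wrist2.png

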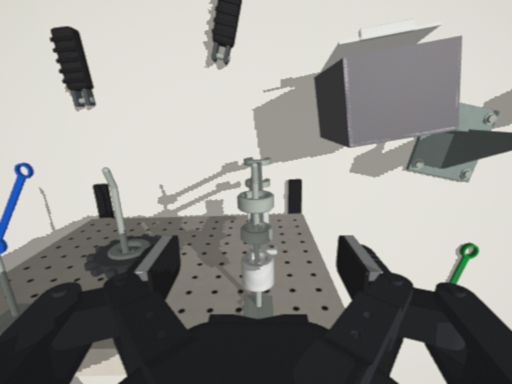

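View pics/s2.png

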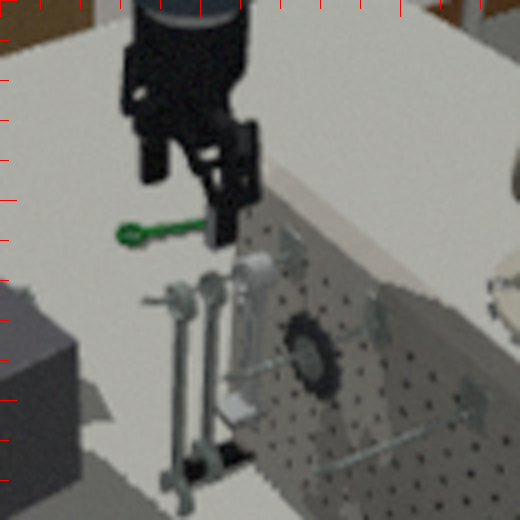

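View pics/d2.png

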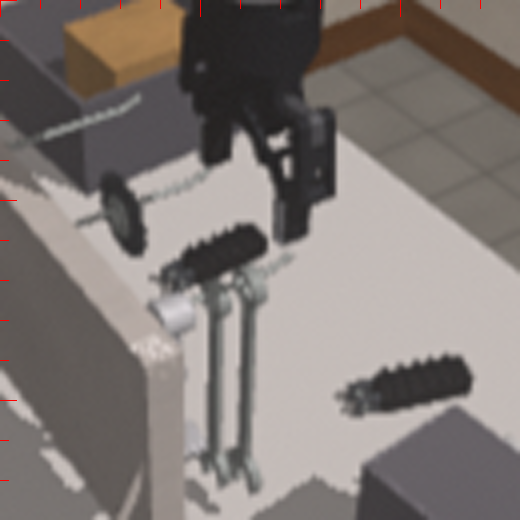

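```bash
python3 -m jog '{"travel":[[0.0044,-0.001,-0.02],[0,0,-0.03],[0,0,-0.025],[0,0,-0.007],[0,0,0],[0,0,0]],"rotation":[[0,0,0.028],[0,0,0],[0,0,0],[0,0,0],[0,0,0],[0,0,0]],"fingers":[0,0,0,0,0,0]}' 60
python3 - <<'E'
from h import *
goal([.532,.0227,.2245],YH)
cv2.imwrite("pics/wrist3.png",get_image("wrist"))
p=camera_params("wrist")
print("front ring",proj([.532,.0227,.2465+.015],p),"prong tip",proj([.5644,.0206,.26],p))
E
```

```text
t: 2.87
eef_pos: [0.5414, 0.022, 0.2357]
orientation: [-2.916, 1.551, 0.156]
contact_force: [0.3, -0.5, 0.6]
finger_gap: 0.0858
t 2.8667 pos [0.5414 0.022  0.2357] travel [-0.0094  0.0007 -0.0112] rot [-0.0031  0.0192  0.0043] gap 0.0858 F [ 0.3 -0.5  0.6]
front ring [[257.21603718 278.71353721]] prong tip [[256.86145519 217.47190223]]
```

View pics/wrist3.png

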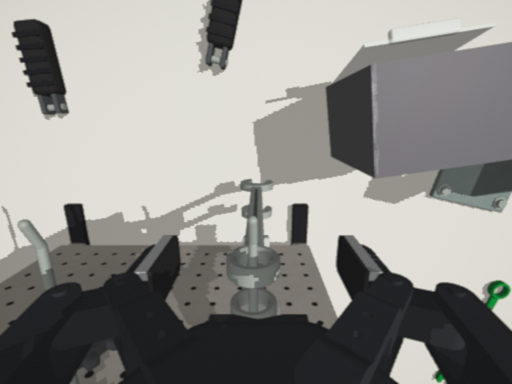

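```bash
python3 - <<'E'
from h import *
crop(cv2.imread("pics/wrist3.png"),"w3c.png",190,165,130,160,4)
E
```

```text
(no output)
```

View pics/w3c.png

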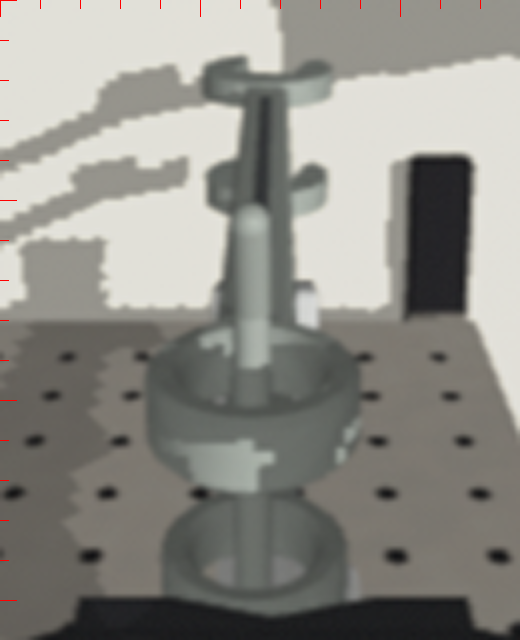

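```bash
python3 -m jog '{"travel":[[-0.006,0.0025,-0.006],[-0.003,0,-0.005],[0,0,0],[0,0,0]],"rotation":[[-0.003,0.015,0.004],[0,0,0],[0,0,0],[0,0,0]],"fingers":[0,0,0,0]}' 60
python3 - <<'E'
from h import *
goal([.532,.0247,.2245],YH)
E
```

```text
t: 3.25
eef_pos: [0.5343, 0.0252, 0.2287]
orientation: [-2.962, 1.56, 0.114]
contact_force: [0.3, 0.1, 0.4]
finger_gap: 0.0858
t 3.25 pos [0.5343 0.0252 0.2287] travel [-0.0023 -0.0005 -0.0042] rot [-0.0013  0.011  -0.    ] gap 0.0858 F [0.3 0.1 0.4]
```

```bash
python3 -m jog '{"travel":[[-0.0023,0,-0.004],[0,0,0],[0,0,0],[0,0,0],[0,0,0],[0,0,0],[0,0,0],[0,0,0]],"rotation":[[-0.001,0.01,0],[0,0,0],[0,0,0],[0,0,0],[0,0,0],[0,0,0],[0,0,0],[0,0,0]],"fingers":[0,255,255,255,255,255,255,255]}' 60
python3 - <<'E'
from h import *
goal([.532,.0247,.2245],YH)
cv2.imwrite("pics/wrist4.png",get_image("wrist"))
E
```

```text
t: 3.92
eef_pos: [0.5322, 0.0252, 0.2257]
orientation: [-2.915, 1.569, 0.161]
contact_force: [0.2, -0.3, -0.4]
finger_gap: 0.028
t 3.9167 pos [0.5322 0.0252 0.2257] travel [-0.0002 -0.0005 -0.0012] rot [-0.0004  0.0022 -0.0001] gap 0.028 F [ 0.2 -0.3 -0.4]
```

View pics/wrist4.png

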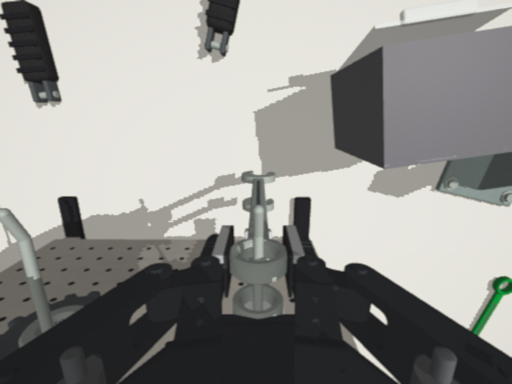

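```bash
python3 -m jog '{"travel":[[0,0,0.004],[0,0,0.0035],[0,0,0.001],[0,0,0]],"rotation":[[0,0,0],[0,0,0],[0,0,0],[0,0,0]],"fingers":[255,255,255,255]}' 80
python3 - <<'E'
from h import *
goal([.532,.0247,.2245],YH)
E
```

```text
t: 4.3
eef_pos: [0.5314, 0.0253, 0.2339]
orientation: [-0.564, 1.57, 2.513]
contact_force: [0.5, -0.0, -1.6]
finger_gap: 0.0277
t 4.3 pos [0.5314 0.0253 0.2339] travel [ 0.0006 -0.0006 -0.0094] rot [-0.0003 -0.0005  0.0001] gap 0.0277 F [ 0.5 -0.  -1.6]
```

```bash
python3 -m jog '{"travel":[[0.008,-0.0005,0],[0.010,-0.0007,0.002],[0.010,-0.0007,0.002],[0.010,-0.0007,0.001],[0.01,-0.0007,0],[0.01,-0.0007,0],[0.005,0,0],[0,0,0]],"rotation":[[0,0,0],[0,0,0],[0,0,0],[0,0,0],[0,0,0],[0,0,0],[0,0,0],[0,0,0]],"fingers":[255,255,255,255,255,255,255,255]}' 80
python3 - <<'E'
from h import *
goal([.532,.0247,.2245],YH)
crop(get_image("side"),"d5.png",200,90,130,130,4)
E
```

```text
t: 4.97
eef_pos: [0.5997, 0.0209, 0.2375]
orientation: [-0.039, 1.569, 3.038]
contact_force: [-0.8, -0.2, -1.7]
finger_gap: 0.0278
t 4.9667 pos [0.5997 0.0209 0.2375] travel [-0.0677  0.0038 -0.013 ] rot [-0.0002 -0.0022 -0.0004] gap 0.0278 F [-0.8 -0.2 -1.7]
```

View pics/d5.png

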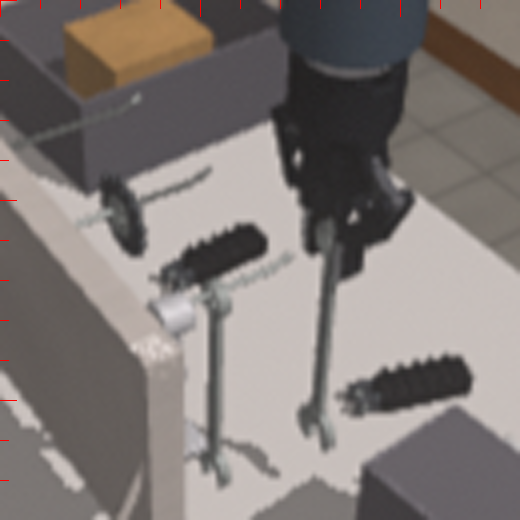

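```bash
python3 -m jog '{"travel":[[0.003,0.02,0.005],[0.003,0.03,0.003],[0,0.035,0],[0,0.035,0],[0,0.03,0],[0,0.025,0],[0,0.015,0],[0,0.005,0],[0,0,0]],"rotation":[[0,0,0],[0,0,0],[0,0,0],[0,0,0],[0,0,0],[0,0,0],[0,0,0],[0,0,0],[0,0,0]],"fingers":[255,255,255,255,255,255,255,255,255]}' 80
python3 - <<'E'
from h import *
goal([.598,.2331,.245],YH)
cv2.imwrite("pics/wrist6.png",get_image("wrist"))
p=camera_params("wrist");print(proj([[.578,.2339,.2666],[.578,.2319,.2666]],p))
crop(get_image("side"),"d6.png",180,60,130,130,4)
crop(get_image("scene"),"s6.png",240,130,130,130,4)
E
```

```text
t: 5.77
eef_pos: [0.601, 0.2224, 0.2456]
orientation: [0.192, 1.565, -3.017]
contact_force: [0.5, -0.5, -1.8]
finger_gap: 0.0277
t 5.7667 pos [0.601  0.2224 0.2456] travel [-0.003   0.0107 -0.0006] rot [ 0.0007 -0.0053  0.0028] gap 0.0277 F [ 0.5 -0.5 -1.8]
[[237.92367293 297.26565787]
 [241.61497342 297.04869028]]
```

View pics/wrist6.png

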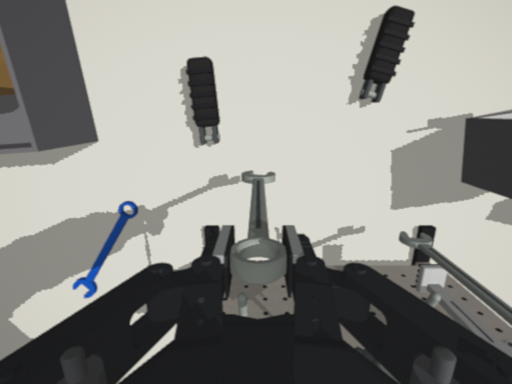

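View pics/d6.png

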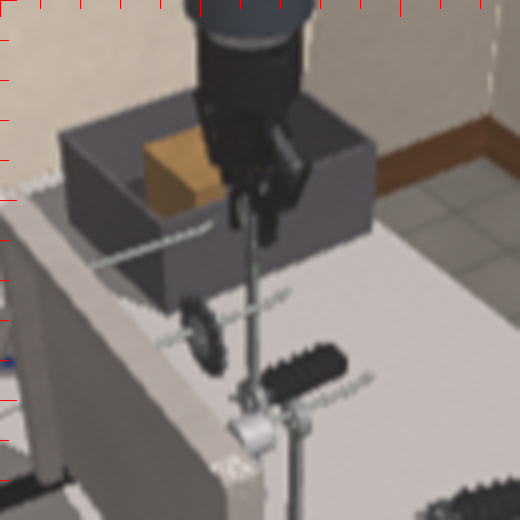

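View pics/s6.png

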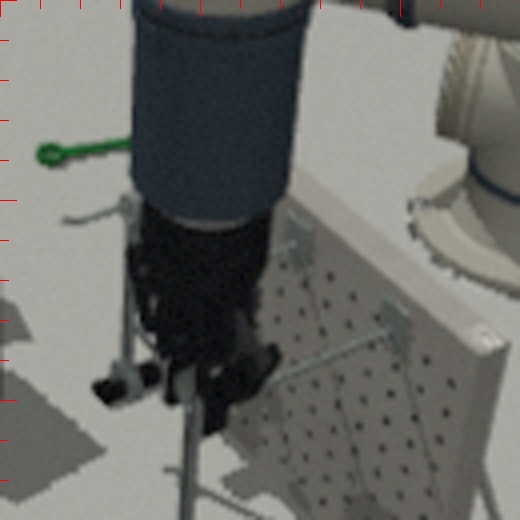

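```bash
python3 -m jog '{"travel":[[0,0.009,0],[0,0.001,0],[0,0,0]],"rotation":[[0,0,0],[0,0,0],[0,0,0]],"fingers":[255,255,255]}' 80
python3 - <<'E'
from h import *
goal([.598,.2331,.245],YH)
im=get_image("wrist")
p=camera_params("wrist");print(proj([[.578,.2339,.2666],[.578,.2319,.2666]],p))
crop(im,"w7.png",190,200,130,120,4)
E
```

```text
t: 6.17
eef_pos: [0.6021, 0.2277, 0.2469]
orientation: [0.303, 1.567, -2.913]
contact_force: [0.2, -0.3, -1.2]
finger_gap: 0.0279
t 6.1667 pos [0.6021 0.2277 0.2469] travel [-0.0041  0.0054 -0.0019] rot [ 0.0009 -0.0039  0.0094] gap 0.0279 F [ 0.2 -0.3 -1.2]
[[249.5246524  296.66149252]
 [253.18444681 296.42712523]]
```

View pics/w7.png

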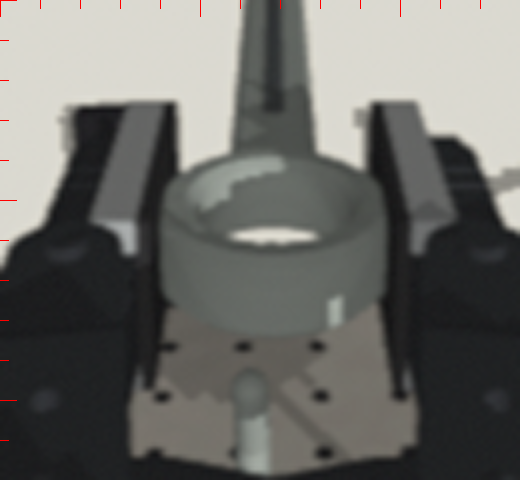

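```bash
python3 -m jog '{"travel":[[-0.003,0.003,-0.001],[-0.008,0.001,0],[-0.006,0,0],[0,0,0]],"rotation":[[0,0,0.009],[0,0,0],[0,0,0],[0,0,0]],"fingers":[255,255,255,255]}' 80
python3 - <<'E'
from h import *
goal([.598,.2331,.245],YH)
im=get_image("wrist")
crop(im,"w8.png",190,200,130,120,4)
crop(get_image("scene"),"s8.png",240,170,100,100,5)
crop(get_image("side"),"d8.png",210,80,70,80,7)
E
```

```text
t: 6.55
eef_pos: [0.5836, 0.2311, 0.2456]
orientation: [0.29, 1.566, -2.917]
contact_force: [0.6, 0.4, -1.9]
finger_gap: 0.0279
t 6.55 pos [0.5836 0.2311 0.2456] travel [ 0.0144  0.002  -0.0006] rot [ 0.001  -0.0044  0.001 ] gap 0.0279 F [ 0.6  0.4 -1.9]
```

View pics/w8.png

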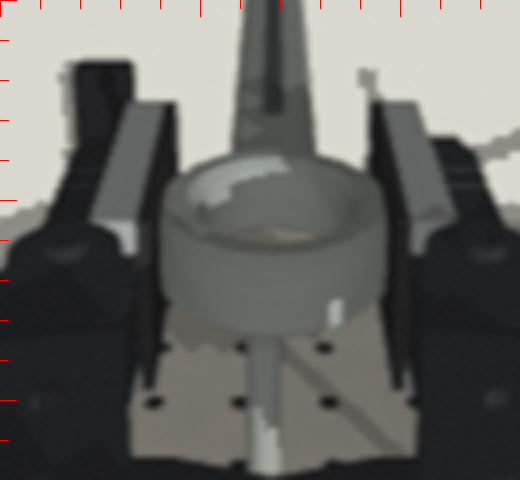

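View pics/s8.png

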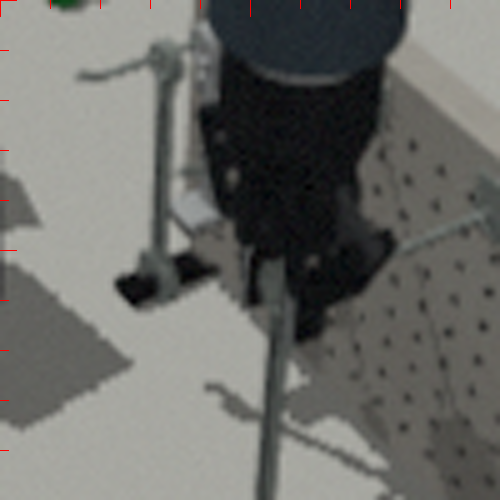

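View pics/d8.png

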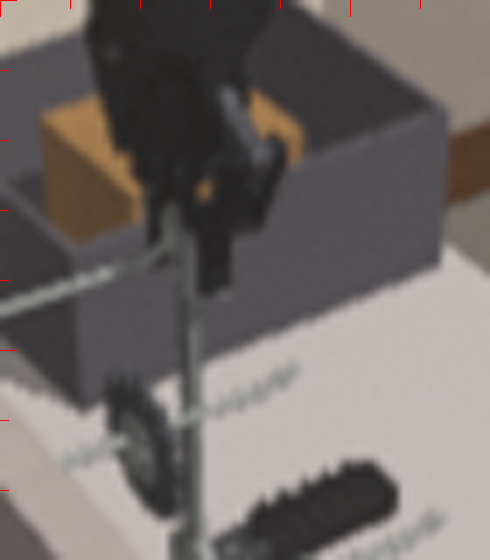

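```bash
python3 -m jog '{"travel":[[-0.004,0.0012,0],[-0.006,0.0004,-0.001],[-0.006,0.0004,-0.002],[0,0,0]],"rotation":[[0,-0.003,0],[0,0,0],[0,0,0],[0,0,0]],"fingers":[255,255,255,255]}' 80
python3 - <<'E'
from h import *
goal([.598,.2331,.245],YH)
im=get_image("wrist")
crop(im,"w9.png",190,200,130,120,4)
E
```

```text
t: 7.03
eef_pos: [0.5674, 0.2332, 0.2419]
orientation: [0.983, 1.569, -2.226]
contact_force: [0.7, 0.1, -2.2]
finger_gap: 0.0275
t 7.0333 pos [0.5674 0.2332 0.2419] travel [ 0.0306 -0.0001  0.0031] rot [ 0.0011 -0.0008  0.0018] gap 0.0275 F [ 0.7  0.1 -2.2]
```

View pics/w9.png

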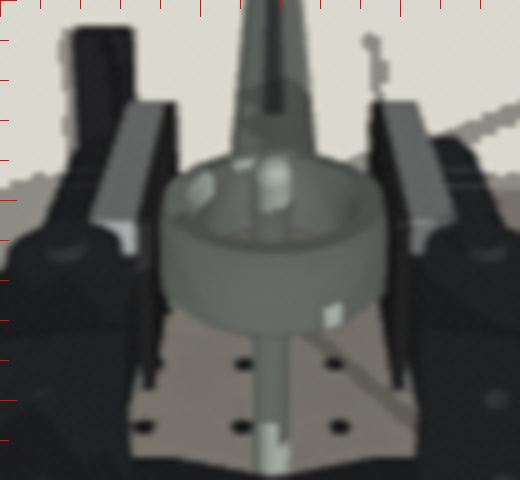

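```bash
python3 -m jog '{"travel":[[-0.007,0.0004,-0.0015],[-0.01,0.0006,-0.0015],[-0.01,0.0006,0],[-0.01,0.0006,0],[-0.01,0.0006,0],[-0.008,0.0005,0],[-0.004,0,0],[0,0,0]],"rotation":[[0,0,0],[0,0,0],[0,0,0],[0,0,0],[0,0,0],[0,0,0],[0,0,0],[0,0,0]],"fingers":[255,255,255,255,255,255,255,255]}' 80
python3 - <<'E'
from h import *
goal([.5002,.2385,.2323],YH)
im=get_image("wrist")
cv2.imwrite("pics/wrist10.png",im)
E
```

```text
t: 7.75
eef_pos: [0.504, 0.2361, 0.238]
orientation: [1.113, 1.569, -2.096]
contact_force: [0.2, 0.3, -0.2]
finger_gap: 0.0277
t 7.75 pos [0.504  0.2361 0.238 ] travel [-0.0038  0.0024 -0.0057] rot [ 0.0013 -0.0007  0.0024] gap 0.0277 F [ 0.2  0.3 -0.2]
```

View pics/wrist10.png

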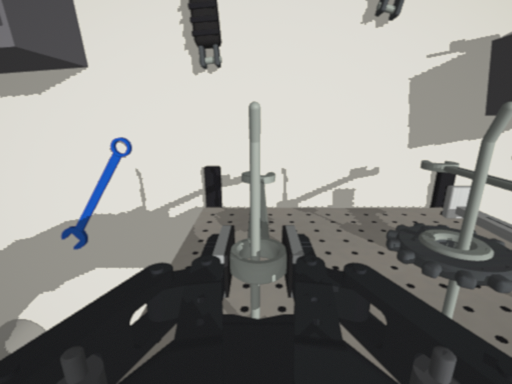

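```bash
python3 -m jog '{"travel":[[-0.003,0.001,-0.002],[0,0,-0.002],[0,0,0]],"rotation":[[0,0,0],[0,0,0],[0,0,0]],"fingers":[255,255,255]}' 80
python3 - <<'E'
from h import *
goal([.5002,.2385,.2323],YH)
E
```

```text
t: 8.05
eef_pos: [0.5019, 0.2373, 0.2336]
orientation: [1.567, 1.57, -1.643]
contact_force: [-0.7, 0.9, -2.4]
finger_gap: 0.0273
t 8.05 pos [0.5019 0.2373 0.2336] travel [-0.0017  0.0012 -0.0013] rot [ 0.0012 -0.0001  0.0028] gap 0.0273 F [-0.7  0.9 -2.4]
```

```bash
python3 -m jog '{"travel":[[0,0,-0.0015],[0,0,-0.001],[0,0,0]],"rotation":[[0,0,0],[0,0,0],[0,0,0]],"fingers":[255,255,255]}' 80
python3 -m jog '{"travel":[[0,0,-0.001],[0,0,0]],"rotation":[[0,0,0],[0,0,0]],"fingers":[255,255]}' 80
```

```text
t: 8.3
eef_pos: [0.5025, 0.2373, 0.2311]
orientation: [1.793, 1.569, -1.417]
contact_force: [-2.5, 0.0, 0.8]
finger_gap: 0.0279
t: 8.47
eef_pos: [0.5029, 0.2373, 0.2312]
orientation: [2.74, 1.569, -0.469]
contact_force: [-0.4, 0.1, -1.9]
finger_gap: 0.0277
```

```bash
python3 -m jog '{"travel":[[0,0,-0.002],[0,0,0],[0,0,0]],"rotation":[[0,0,0],[0,0,0],[0,0,0]],"fingers":[255,255,255]}' 80
python3 - <<'E'
from h import *
goal([.5002,.2385,.2323],YH)
im=get_image("wrist")
crop(im,"w11.png",190,200,130,120,4)
crop(get_image("side"),"d11.png",170,60,100,110,5)
E
```

```text
t: 8.72
eef_pos: [0.5038, 0.2374, 0.2311]
orientation: [-2.965, 1.566, 0.109]
contact_force: [0.7, -0.1, -1.2]
finger_gap: 0.0277
t 8.7167 pos [0.5038 0.2374 0.2311] travel [-0.0036  0.0011  0.0012] rot [-0.0006  0.0051  0.003 ] gap 0.0277 F [ 0.7 -0.1 -1.2]
```

View pics/w11.png

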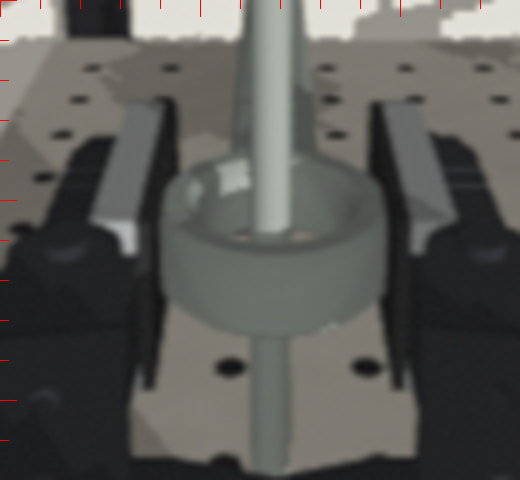

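View pics/d11.png

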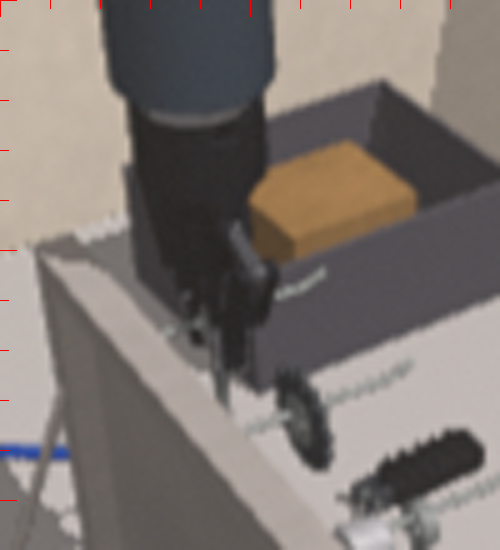

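```bash
python3 -m jog '{"travel":[[0,0,0],[0,0,0],[0,0,0],[0,0,0],[0,0,0]],"rotation":[[0,0,0],[0,0,0],[0,0,0],[0,0,0],[0,0,0]],"fingers":[120,60,30,0,0]}' 60
python3 - <<'E'
from h import *
goal([.5002,.2385,.2323],YH)
im=get_image("wrist")
cv2.imwrite("pics/wrist12.png",im)
E
```

```text
t: 9.23
eef_pos: [0.5041, 0.2373, 0.2302]
orientation: [3.091, 1.566, -0.119]
contact_force: [1.1, -0.3, 0.5]
finger_gap: 0.0844
t 9.2333 pos [0.5041 0.2373 0.2302] travel [-0.0039  0.0012  0.0021] rot [0.0005 0.0045 0.0033] gap 0.0844 F [ 1.1 -0.3  0.5]
```

View pics/wrist12.png

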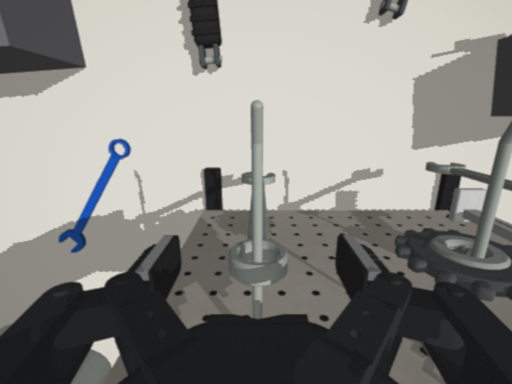

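```bash
python3 -m jog '{"travel":[[0,0,0.03],[0,0,0.04],[0,-0.01,0.02],[0,-0.03,0],[0,-0.04,0],[0,-0.04,0],[0,-0.04,0],[0,-0.03,0],[0,-0.013,0],[0,0,0],[0,0,0]],"rotation":[[0,0,0],[0,0.004,0.003],[0,0,0],[0,0,0],[0,0,0],[0,0,0],[0,0,0],[0,0,0],[0,0,0],[0,0,0],[0,0,0]],"fingers":[0,0,0,0,0,0,0,0,0,0,0]}' 60
python3 - <<'E'
from h import *
goal([.5041,.0265,.2265],YH)
crop(get_image("side"),"d13.png",170,60,130,140,4)
E
```

```text
t: 10.2
eef_pos: [0.501, 0.0255, 0.3227]
orientation: [1.478, 1.566, -1.726]
contact_force: [-0.3, 0.3, 0.4]
finger_gap: 0.0852
t 10.2 pos [0.501  0.0255 0.3227] travel [ 0.0031  0.001  -0.0962] rot [ 0.0044 -0.0007 -0.0026] gap 0.0852 F [-0.3  0.3  0.4]
```

View pics/d13.png

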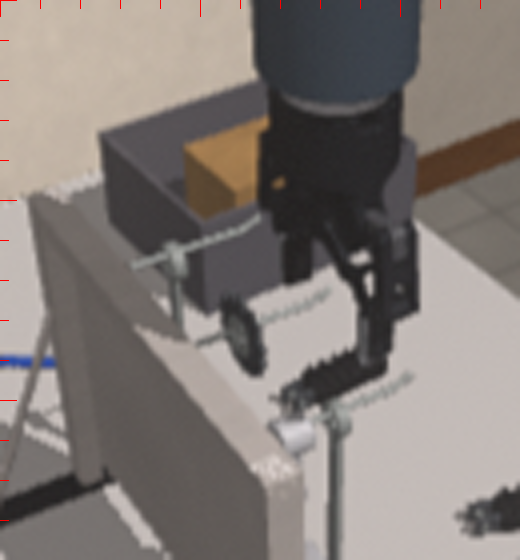

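```bash
python3 -m jog '{"travel":[[0.002,0.001,-0.02],[0,0,-0.03],[0,0,-0.025],[0,0,-0.01],[0,0,0],[0,0,0]],"rotation":[[0.004,0,-0.002],[0,0,0],[0,0,0],[0,0,0],[0,0,0],[0,0,0]],"fingers":[0,0,0,0,0,0]}' 60
python3 - <<'E'
from h import *
goal([.5041,.0265,.2265],YH)
im=get_image("wrist")
crop(im,"w14.png",150,180,210,150,3)
p=camera_params("wrist")
print(proj([[.5041,.0265,.2475+.0135]],p))
E
```

```text
t: 10.75
eef_pos: [0.5037, 0.0329, 0.2349]
orientation: [-2.523, 1.568, 0.561]
contact_force: [0.6, -0.3, 0.4]
finger_gap: 0.0854
t 10.75 pos [0.5037 0.0329 0.2349] travel [ 0.0004 -0.0064 -0.0084] rot [-0.0012  0.002  -0.0077] gap 0.0854 F [ 0.6 -0.3  0.4]
[[270.37964284 261.79057596]]
```

View pics/w14.png

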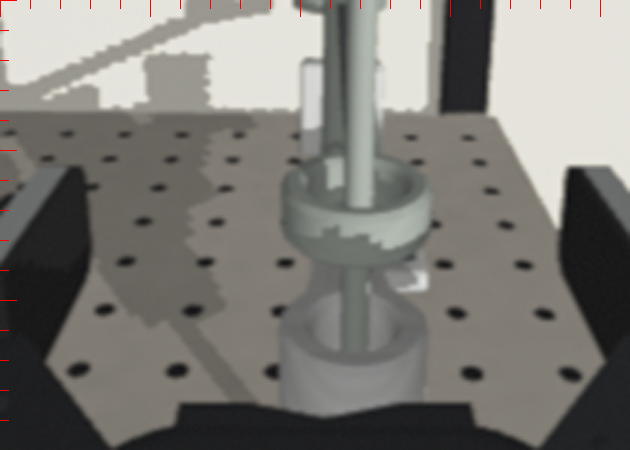

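```bash
python3 -m jog '{"travel":[[0.001,-0.006,-0.004],[0,0,-0.004],[0,0,0],[0,0,0]],"rotation":[[0,0,-0.007],[0,0,0],[0,0,0],[0,0,0]],"fingers":[0,0,0,0]}' 60
python3 - <<'E'
from h import *
goal([.5051,.0265,.2265],YH)
E
```

```text
t: 11.13
eef_pos: [0.5069, 0.0278, 0.2295]
orientation: [-2.75, 1.563, 0.329]
contact_force: [-0.4, -0.7, 0.4]
finger_gap: 0.0852
t 11.1333 pos [0.5069 0.0278 0.2295] travel [-0.0018 -0.0013 -0.003 ] rot [-0.0027  0.0079 -0.0016] gap 0.0852 F [-0.4 -0.7  0.4]
```

```bash
python3 -m jog '{"travel":[[-0.002,-0.001,-0.003],[0,0,0],[0,0,0],[0,0,0],[0,0,0],[0,0,0],[0,0,0],[0,0,0]],"rotation":[[0,0.006,0],[0,0,0],[0,0,0],[0,0,0],[0,0,0],[0,0,0],[0,0,0],[0,0,0]],"fingers":[0,255,255,255,255,255,255,255]}' 80
python3 - <<'E'
from h import *
goal([.5051,.0265,.2265],YH)
cv2.imwrite("pics/wrist15.png",get_image("wrist"))
E
python3 -m jog '{"travel":[[0,0,0.0035],[0,0,0.003],[0,0,0]],"rotation":[[0,0,0],[0,0,0],[0,0,0]],"fingers":[255,255,255]}' 80
```

```text
t: 11.8
eef_pos: [0.5055, 0.0264, 0.2279]
orientation: [-2.451, 1.565, 0.626]
contact_force: [0.8, -0.1, -1.1]
finger_gap: 0.0245
t 11.8 pos [0.5055 0.0264 0.2279] travel [-0.0004  0.0001 -0.0014] rot [-0.0032  0.0044 -0.0011] gap 0.0245 F [ 0.8 -0.1 -1.1]
t: 12.1
eef_pos: [0.5047, 0.0266, 0.2337]
orientation: [-1.926, 1.567, 1.151]
contact_force: [0.3, 0.4, -1.3]
finger_gap: 0.0245
```

View pics/wrist15.png

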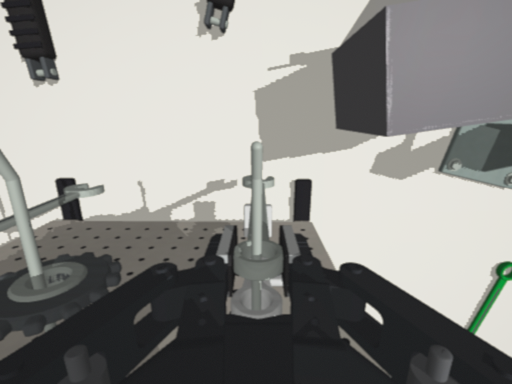

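```bash
python3 -m jog '{"travel":[[0.008,-0.0005,0],[0.01,-0.0007,0],[0.01,-0.0007,0],[0,0,0]],"rotation":[[0,0,0],[0,0,0],[0,0,0],[0,0,0]],"fingers":[255,255,255,255]}' 80
python3 -m jog '{"travel":[[0.007,-0.0005,0.001],[0.008,-0.0005,0.002],[0.008,-0.0005,0.002],[0.01,-0.0007,0.001],[0.01,-0.0007,0],[0.01,-0.0007,0],[0,0,0]],"rotation":[[0,0,0],[0,0,0],[0,0,0],[0,0,0],[0,0,0],[0,0,0],[0,0,0]],"fingers":[255,255,255,255,255,255,255]}' 80
python3 - <<'E'
from h import *
goal([.603,.2313,.2458],YH)
cv2.imwrite("pics/wrist16.png",get_image("wrist"))
E
```

```text
t: 12.43
eef_pos: [0.5352, 0.0247, 0.2334]
orientation: [-1.836, 1.567, 1.242]
contact_force: [0.2, 0.1, -2.4]
finger_gap: 0.0246
t: 13.02
eef_pos: [0.5935, 0.0203, 0.2376]
orientation: [-0.827, 1.567, 2.251]
contact_force: [0.2, -0.6, -1.6]
finger_gap: 0.0246
t 13.0167 pos [0.5935 0.0203 0.2376] travel [0.0095 0.211  0.0082] rot [-0.0027 -0.0022 -0.0011] gap 0.0246 F [ 0.2 -0.6 -1.6]
```

View pics/wrist16.png

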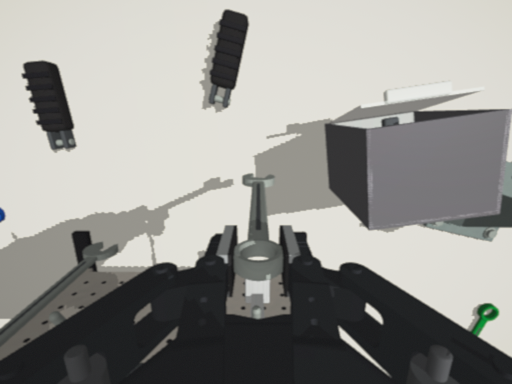

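```bash
python3 -m jog '{"travel":[[0.007,0.02,0.004],[0.004,0.03,0.004],[0,0.035,0],[0,0.035,0],[0,0.035,0],[0,0.03,0],[0,0.016,0],[0,0.004,0],[0,0,0],[0,0,0]],"rotation":[[-0.002,-0.002,0],[0,0,0],[0,0,0],[0,0,0],[0,0,0],[0,0,0],[0,0,0],[0,0,0],[0,0,0],[0,0,0]],"fingers":[255,255,255,255,255,255,255,255,255,255]}' 80
python3 - <<'E'
from h import *
goal([.603,.2313,.2458],YH)
crop(get_image("wrist"),"w17.png",190,200,130,120,4)
E
```

```text
t: 13.9
eef_pos: [0.6, 0.2319, 0.2451]
orientation: [0.316, 1.566, -2.893]
contact_force: [1.1, -0.4, -1.9]
finger_gap: 0.024
t 13.9 pos [0.6    0.2319 0.2451] travel [ 0.003  -0.0006  0.0007] rot [ 0.0012 -0.0048  0.0026] gap 0.024 F [ 1.1 -0.4 -1.9]
```

View pics/w17.png

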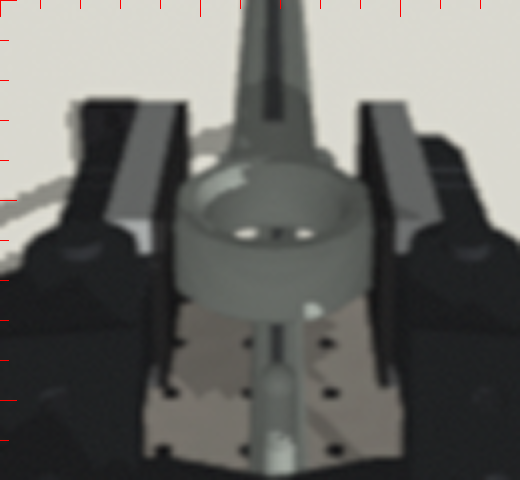

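```bash
python3 -m jog '{"travel":[[-0.006,0,0],[-0.009,0.0005,0],[-0.009,0.0005,-0.001],[-0.006,0.0005,-0.002],[0,0,0]],"rotation":[[0,-0.003,0],[0,0,0],[0,0,0],[0,0,0],[0,0,0]],"fingers":[255,255,255,255,255]}' 80
python3 - <<'E'
from h import *
goal([.5385,.236,.234],YH)
crop(get_image("wrist"),"w18.png",190,200,130,120,4)
E
```

```text
t: 14.37
eef_pos: [0.5685, 0.2269, 0.2427]
orientation: [0.965, 1.57, -2.252]
contact_force: [-1.3, 3.9, -4.4]
finger_gap: 0.0245
t 14.3667 pos [0.5685 0.2269 0.2427] travel [-0.03    0.0091 -0.0087] rot [ 0.0008 -0.0007  0.0108] gap 0.0245 F [-1.3  3.9 -4.4]
```

View pics/w18.png

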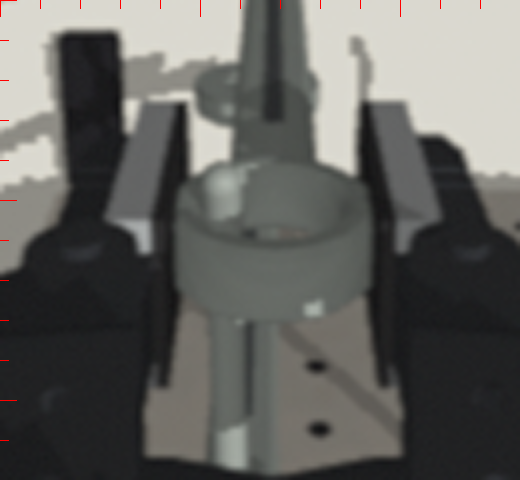

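```bash
python3 -m jog '{"travel":[[0,0.004,0],[0,0.0025,0],[0,0,0]],"rotation":[[0,0,0.009],[0,0,0],[0,0,0]],"fingers":[255,255,255]}' 80
python3 - <<'E'
from h import *
goal([.5385,.236,.234],YH)
crop(get_image("wrist"),"w19.png",190,200,130,120,4)
E
```

```text
t: 14.67
eef_pos: [0.5697, 0.2327, 0.2435]
orientation: [2.304, 1.569, -0.905]
contact_force: [0.1, -0.4, -2.3]
finger_gap: 0.0246
t 14.6667 pos [0.5697 0.2327 0.2435] travel [-0.0312  0.0033 -0.0095] rot [0.0011 0.0009 0.0021] gap 0.0246 F [ 0.1 -0.4 -2.3]
```

View pics/w19.png

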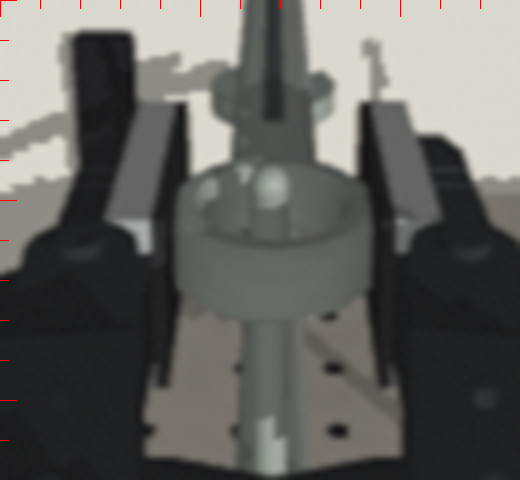

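Centred. Now slide in about 30 mm while dropping past the rise.

```bash
python3 -m jog '{"travel":[[-0.006,0.0004,-0.002],[-0.009,0.0006,-0.002],[-0.009,0.0006,-0.0005],[-0.005,0.0003,0],[0,0,0]],"rotation":[[0,0,0],[0,0,0],[0,0,0],[0,0,0],[0,0,0]],"fingers":[255,255,255,255,255]}' 80
python3 - <<'E'
from h import *
goal([.5385,.236,.234],YH)
crop(get_image("wrist"),"w20.png",190,200,130,120,4)
E
```

```text
t: 15.13
eef_pos: [0.5395, 0.2343, 0.2375]
orientation: [1.663, 1.568, -1.547]
contact_force: [0.3, 0.4, -1.9]
finger_gap: 0.0241
t 15.1333 pos [0.5395 0.2343 0.2375] travel [-0.001   0.0017 -0.0035] rot [0.0025 0.0001 0.0033] gap 0.0241 F [ 0.3  0.4 -1.9]
```

View pics/w20.png

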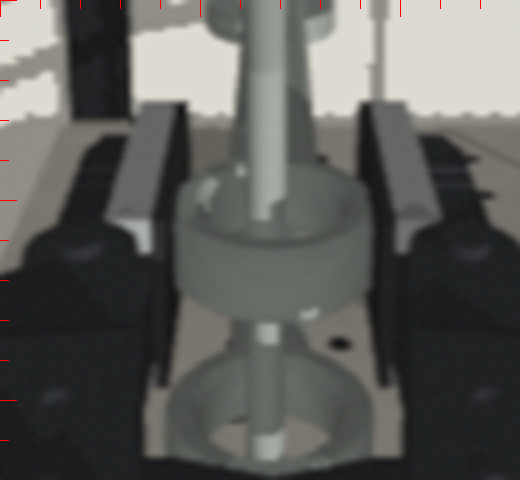

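```bash
python3 -m jog '{"travel":[[0,0.0008,-0.0025],[0,0,-0.0025],[0,0,0],[0,0,0]],"rotation":[[0,0,0],[0,0,0],[0,0,0],[0,0,0]],"fingers":[255,255,255,255]}' 80
python3 -m jog '{"travel":[[0,0,-0.001],[0,0,0],[0,0,0]],"rotation":[[0,0,0],[0,0,0],[0,0,0]],"fingers":[255,255,255]}' 80
python3 - <<'E'
from h import *
crop(get_image("wrist"),"w21.png",190,200,130,120,4)
E
```

```text
t: 15.52
eef_pos: [0.541, 0.2353, 0.2332]
orientation: [2.521, 1.568, -0.689]
contact_force: [-0.9, 0.3, -1.0]
finger_gap: 0.0242
t: 15.77
eef_pos: [0.5415, 0.2353, 0.2332]
orientation: [2.849, 1.567, -0.361]
contact_force: [-1.3, 0.7, -0.5]
finger_gap: 0.0245
```

View pics/w21.png

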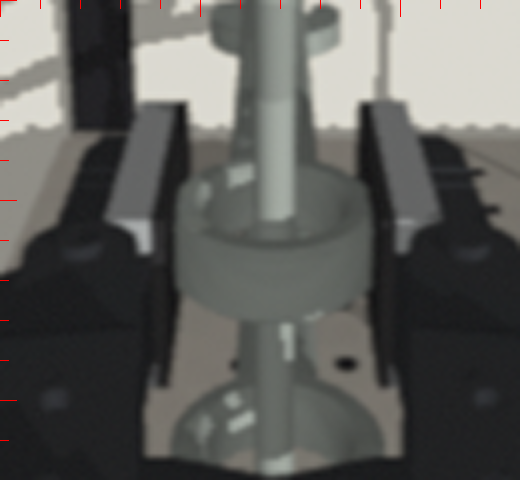

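```bash
python3 -m jog '{"travel":[[0,0,0],[0,0,0],[0,0,0],[0,0,0],[0,0,0.02],[0,0,0.035],[0,0,0.035],[0,0,0.005],[0,0,0]],"rotation":[[0,0,0],[0,0,0],[0,0,0],[0,0,0],[0,0,0],[0,0,0],[0,0,0],[0,0,0],[0,0,0]],"fingers":[120,60,20,0,0,0,0,0,0]}' 60
python3 - <<'E'
from h import *
goal([.4746,.0285,.335],YH)
crop(get_image("side"),"d22.png",170,60,130,140,4)
crop(get_image("scene"),"s22.png",250,150,130,130,4)
E
```

```text
t: 16.57
eef_pos: [0.5408, 0.2339, 0.3292]
orientation: [1.702, 1.566, -1.509]
contact_force: [-0.5, -0.1, -2.1]
finger_gap: 0.0854
t 16.5667 pos [0.5408 0.2339 0.3292] travel [-0.0662 -0.2054  0.0058] rot [0.0049 0.0003 0.0046] gap 0.0854 F [-0.5 -0.1 -2.1]
```

View pics/d22.png

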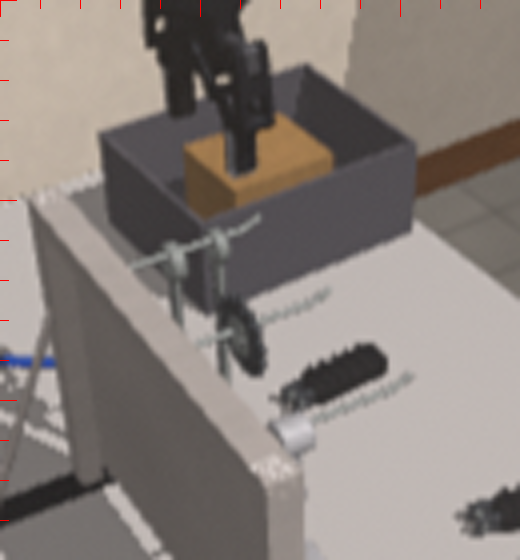

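View pics/s22.png

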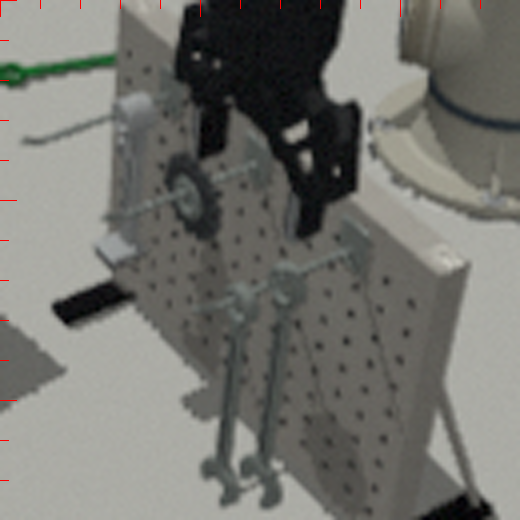

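```bash
python3 -m jog '{"travel":[[-0.005,-0.02,0.004],[-0.01,-0.035,0],[-0.012,-0.035,0],[-0.012,-0.035,0],[-0.012,-0.035,0],[-0.01,-0.025,0],[-0.005,-0.012,0],[0,-0.003,0],[0,0,0]],"rotation":[[0.003,0,0.003],[0,0,0],[0,0,0],[0,0,0],[0,0,0],[0,0,0],[0,0,0],[0,0,0],[0,0,0]],"fingers":[0,0,0,0,0,0,0,0,0]}' 60
python3 - <<'E'
from h import *
goal([.4746,.0285,.2295],YH)
cv2.imwrite("pics/wrist23.png",get_image("wrist"))
p=camera_params("wrist");print(proj([[.4716,.0287,.2485+.014],[.4596,.0295,.2485+.014],[.4836,.028,.2485+.014]],p))
E
```

```text
t: 17.42
eef_pos: [0.4657, 0.0264, 0.3171]
orientation: [0.516, 1.546, -2.689]
contact_force: [0.2, -0.3, -0.5]
finger_gap: 0.0854
t 17.4167 pos [0.4657 0.0264 0.3171] travel [ 0.0089  0.0021 -0.0876] rot [ 0.0106 -0.0219 -0.0014] gap 0.0854 F [ 0.2 -0.3 -0.5]
[[254.06501431 200.00389128]
 [254.08398885 214.31257306]
 [253.91521269 185.1955635 ]]
```

View pics/wrist23.png

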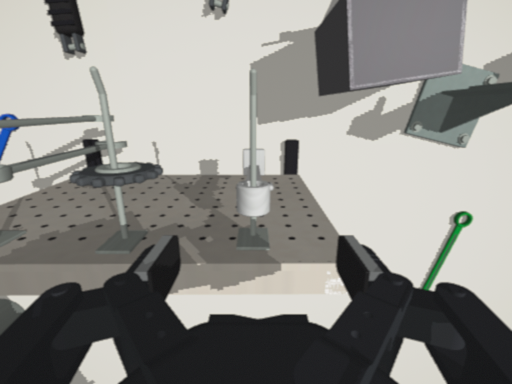

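```bash
python3 -m jog '{"travel":[[0.009,0.002,0],[0.001,0,-0.01],[0,0,-0.025],[0,0,-0.02],[0,0,-0.012],[0,0,0],[0,0,0]],"rotation":[[0.01,-0.02,0],[0,0,0],[0,0,0],[0,0,0],[0,0,0],[0,0,0],[0,0,0]],"fingers":[0,0,0,0,0,0,0]}' 60
python3 - <<'E'
from h import *
goal([.4746,.0285,.2295],YH)
crop(get_image("wrist"),"w24.png",150,150,210,150,3)
crop(get_image("side"),"d24.png",190,60,130,140,4)
p=camera_params("wrist");print(proj([[.4716,.0287,.2485+.014],[.4596,.0295,.2485+.014],[.4836,.028,.2485+.014]],p))
E
```

```text
t: 18.05
eef_pos: [0.4825, 0.037, 0.2445]
orientation: [-2.226, 1.567, 0.86]
contact_force: [0.2, 0.1, -0.5]
finger_gap: 0.0855
t 18.05 pos [0.4825 0.037  0.2445] travel [-0.0079 -0.0085 -0.015 ] rot [-0.0029  0.0026 -0.0094] gap 0.0855 F [ 0.2  0.1 -0.5]
[[273.69520209 271.81992137]
 [273.11308014 290.99625987]
 [274.11478683 251.73694739]]
```

View pics/w24.png

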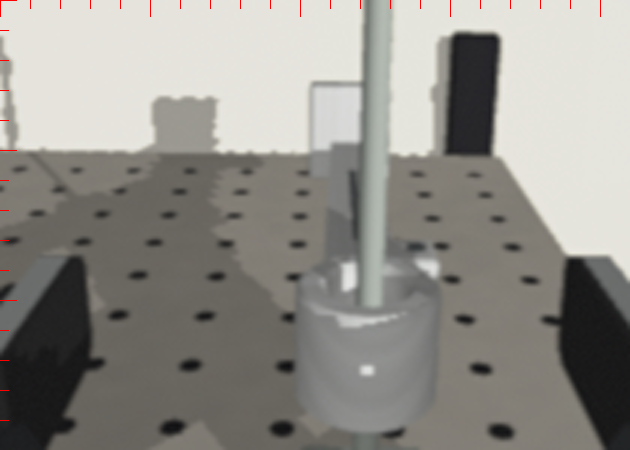

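View pics/d24.png

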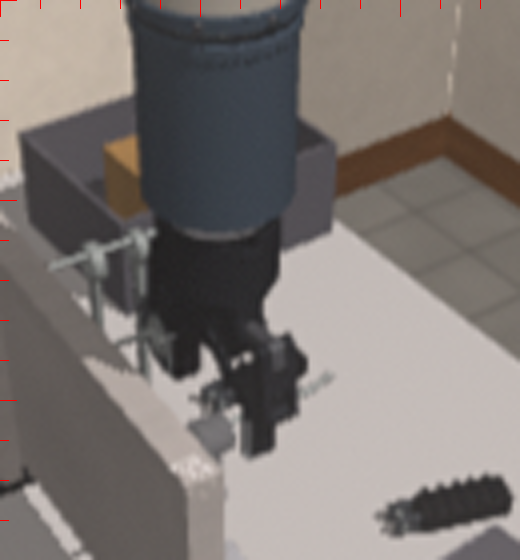

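```bash
python3 -m jog '{"travel":[[-0.004,-0.008,-0.002],[-0.003,0,-0.006],[0,0,-0.006],[0,0,0],[0,0,0]],"rotation":[[0,0,-0.009],[0,0,0],[0,0,0],[0,0,0],[0,0,0]],"fingers":[0,0,0,0,0]}' 60
python3 - <<'E'
from h import *
goal([.4746,.0285,.2295],YH)
E
```

```text
t: 18.57
eef_pos: [0.4768, 0.0288, 0.2327]
orientation: [-2.581, 1.56, 0.495]
contact_force: [-0.0, 0.4, 0.1]
finger_gap: 0.0855
t 18.5667 pos [0.4768 0.0288 0.2327] travel [-0.0022 -0.0003 -0.0032] rot [-0.0051  0.0094  0.0005] gap 0.0855 F [-0.   0.4  0.1]
```

```bash
python3 -m jog '{"travel":[[-0.002,0,-0.003],[0,0,0],[0,0,0],[0,0,0],[0,0,0],[0,0,0],[0,0,0],[0,0,0],[0,0,0]],"rotation":[[-0.005,0.008,0],[0,0,0],[0,0,0],[0,0,0],[0,0,0],[0,0,0],[0,0,0],[0,0,0],[0,0,0]],"fingers":[0,0,255,255,255,255,255,255,255]}' 80
python3 - <<'E'
from h import *
goal([.4746,.0285,.2295],YH)
cv2.imwrite("pics/wrist25.png",get_image("wrist"))
E
```

```text
t: 19.32
eef_pos: [0.4751, 0.0287, 0.2304]
orientation: [3.004, 1.568, -0.203]
contact_force: [0.7, -0.9, -0.1]
finger_gap: 0.0259
t 19.3167 pos [0.4751 0.0287 0.2304] travel [-0.0005 -0.0002 -0.0009] rot [0.0005 0.0024 0.0004] gap 0.0259 F [ 0.7 -0.9 -0.1]
```

View pics/wrist25.png

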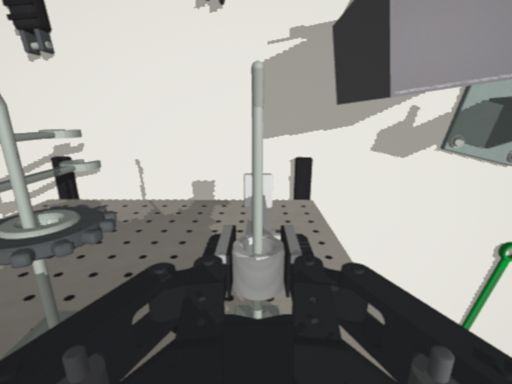

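```bash
python3 -m jog '{"travel":[[0,0,0.003],[0,0,0.003],[0,0,0]],"rotation":[[0,0,0],[0,0,0],[0,0,0]],"fingers":[255,255,255]}' 100
python3 - <<'E'
from h import *
goal([.4746,.0285,.2345],YH)
E
```

```text
t: 19.62
eef_pos: [0.4739, 0.0289, 0.2351]
orientation: [0.242, 1.569, -2.966]
contact_force: [0.3, -0.2, -3.7]
finger_gap: 0.0254
t 19.6167 pos [0.4739 0.0289 0.2351] travel [ 0.0007 -0.0004 -0.0006] rot [ 0.0003 -0.0017  0.0007] gap 0.0254 F [ 0.3 -0.2 -3.7]
```

```bash
python3 -m jog '{"travel":[[0.007,-0.0005,0],[0.01,-0.0006,0],[0.01,-0.0006,0],[0.01,-0.0006,0],[0.01,-0.0006,0],[0.007,-0.0005,0],[0,0,0]],"rotation":[[0,0,0],[0,0,0],[0,0,0],[0,0,0],[0,0,0],[0,0,0],[0,0,0]],"fingers":[255,255,255,255,255,255,255]}' 100
python3 - <<'E'
from h import *
goal([.54,.0245,.2345],YH)
crop(get_image("wrist"),"w26.png",190,200,130,120,4)
E
```

```text
t: 20.2
eef_pos: [0.534, 0.025, 0.2327]
orientation: [0.194, 1.566, -3.014]
contact_force: [0.5, 0.4, -2.9]
finger_gap: 0.025
t 20.2 pos [0.534  0.025  0.2327] travel [ 0.006  -0.0005  0.0018] rot [ 0.0006 -0.005   0.0008] gap 0.025 F [ 0.5  0.4 -2.9]
```

View pics/w26.png

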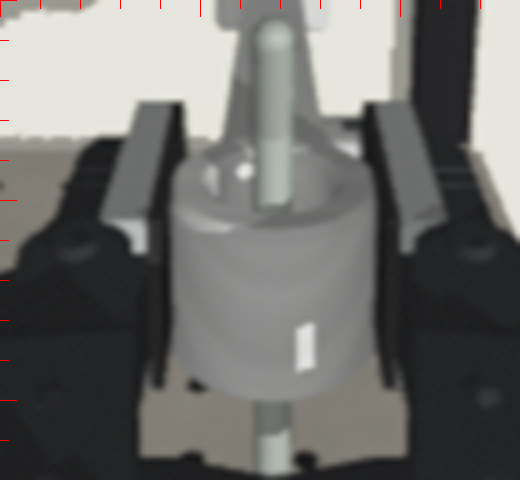

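```bash
python3 -m jog '{"travel":[[0.004,-0.0003,0.002],[0.008,-0.0005,0.0015],[0.008,-0.0005,0.0015],[0.008,-0.0005,0.001],[0.008,-0.0005,0.001],[0.01,-0.0006,0.0005],[0.01,-0.0006,0],[0.01,-0.0006,0],[0,0,0]],"rotation":[[0,-0.004,0],[0,0,0],[0,0,0],[0,0,0],[0,0,0],[0,0,0],[0,0,0],[0,0,0],[0,0,0]],"fingers":[255,255,255,255,255,255,255,255,255]}' 100
python3 - <<'E'
from h import *
goal([.605,-.320,.2345],YB)
cv2.imwrite("pics/wrist27.png",get_image("wrist"))
E
```

```text
t: 21.0
eef_pos: [0.6054, 0.0205, 0.2422]
orientation: [2.862, 1.57, -0.345]
contact_force: [-1.1, 0.9, -3.8]
finger_gap: 0.0257
t 21.0 pos [0.6054 0.0205 0.2422] travel [-0.0004 -0.3405 -0.0077] rot [ 0.0005  0.001  -0.2198] gap 0.0257 F [-1.1  0.9 -3.8]
```

View pics/wrist27.png

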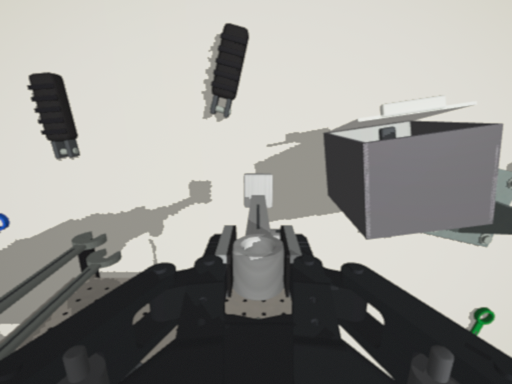

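```bash
python3 -m jog '{"travel":[[0,0,0.025],[0,0,0.035],[0,-0.02,0.02],[0,-0.035,0],[0.002,-0.04,0],[0.002,-0.04,0],[0.002,-0.04,0],[0.002,-0.04,0],[0.002,-0.04,0],[0.002,-0.04,0],[0,-0.03,0],[0,-0.015,0],[0,0,0],[0,0,0]],"rotation":[[0,0,0],[0,0,0],[0,0,-0.02],[0,0,-0.025],[0,0,-0.025],[0,0,-0.025],[0,0,-0.025],[0,0,-0.025],[0,0,-0.025],[0,0,-0.025],[0,0,-0.02],[0,0,0],[0,0,0],[0,0,0]],"fingers":[255,255,255,255,255,255,255,255,255,255,255,255,255,255]}' 100
python3 - <<'E'
from h import *
goal([.6225,-.3255,.25],YB)
cv2.imwrite("pics/wrist28.png",get_image("wrist"))
crop(get_image("side"),"d28.png",270,120,150,150,4)
crop(get_image("scene"),"s28.png",150,90,120,120,5)
E
```

```text
t: 22.22
eef_pos: [0.6089, -0.3333, 0.3271]
orientation: [-0.43, 1.57, 2.427]
contact_force: [0.5, 0.6, -2.8]
finger_gap: 0.0253
t 22.2167 pos [ 0.6089 -0.3333  0.3271] travel [ 0.0136  0.0078 -0.0771] rot [-0.0007 -0.0008  0.0002] gap 0.0253 F [ 0.5  0.6 -2.8]
```

View pics/wrist28.png

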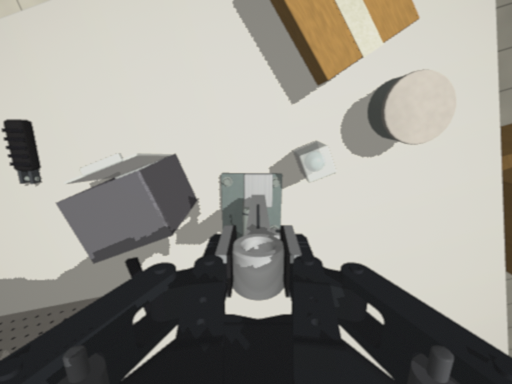

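View pics/d28.png

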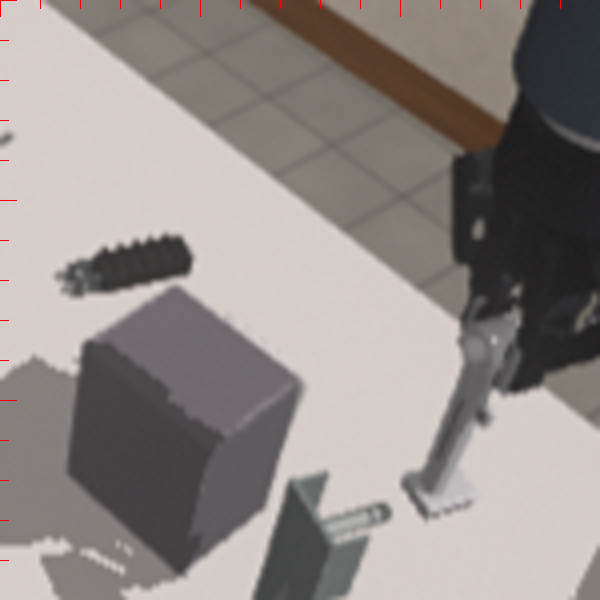

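View pics/s28.png

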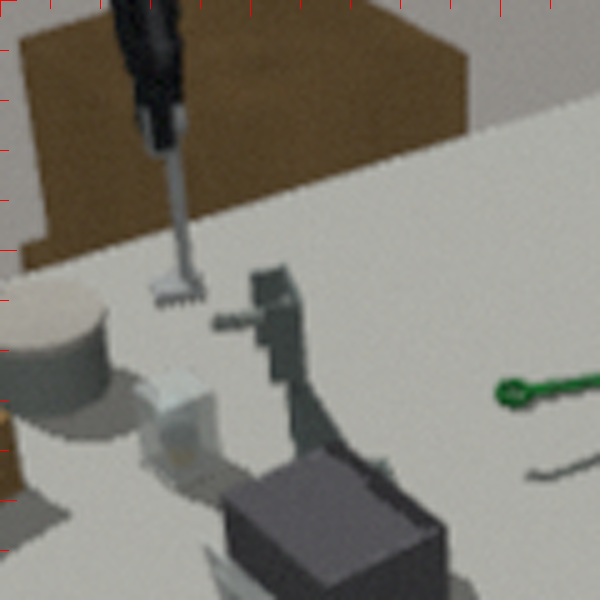

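```bash
python3 -m jog '{"travel":[[0.008,0.004,0],[0.008,0.004,0],[0,0,-0.02],[0,0,-0.03],[0,0,-0.035],[0,0,-0.03],[0,0,-0.02],[0,0,-0.01],[0,0,0],[0,0,0]],"rotation":[[0,0,0],[0,0,0],[0,0,0],[0,0,0],[0,0,0],[0,0,0],[0,0,0],[0,0,0],[0,0,0],[0,0,0]],"fingers":[255,255,255,255,255,255,255,255,255,255]}' 100
python3 - <<'E'
from h import *
goal([.6225,-.3255,.172],YB)
cv2.imwrite("pics/wrist29.png",get_image("wrist"))
a=get_image("side");b=get_image("scene")
cv2.imwrite("pics/side29.png",a);cv2.imwrite("pics/scene29.png",b)
crop(a,"d29.png",320,180,100,100,6)
crop(b,"s29.png",150,110,80,80,7)
E
```

```text
t: 23.2
eef_pos: [0.6275, -0.3064, 0.1849]
orientation: [-2.926, 1.559, -0.046]
contact_force: [0.1, -0.1, -2.2]
finger_gap: 0.0253
t 23.2 pos [ 0.6275 -0.3064  0.1849] travel [-0.005  -0.0191 -0.0129] rot [ 0.0007  0.0121 -0.0223] gap 0.0253 F [ 0.1 -0.1 -2.2]
```

View pics/wrist29.png

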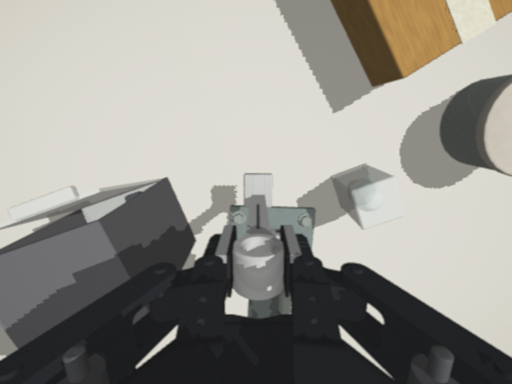

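View pics/d29.png

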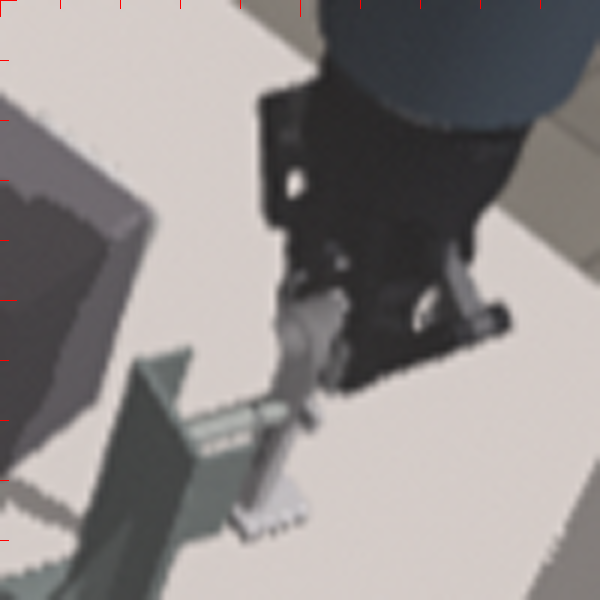

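View pics/s29.png

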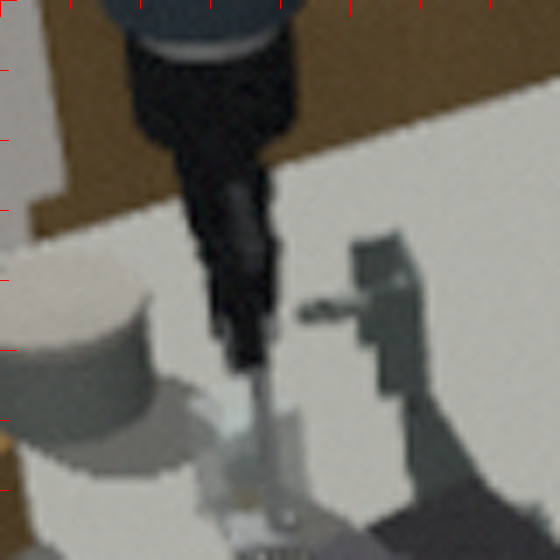

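```bash
python3 -m jog '{"travel":[[0,-0.009,-0.002],[-0.002,-0.008,-0.002],[0,0,0],[0,0,0]],"rotation":[[0,0.012,-0.02],[0,0,0],[0,0,0],[0,0,0]],"fingers":[255,255,255,255]}' 100
python3 - <<'E'
from h import *
goal([.6225,-.3255,.172],YB)
E
```

```text
t: 23.68
eef_pos: [0.6284, -0.3255, 0.1874]
orientation: [3.02, 1.558, -0.404]
contact_force: [-0.3, 0.1, -2.2]
finger_gap: 0.0252
t 23.6833 pos [ 0.6284 -0.3255  0.1874] travel [-0.0059  0.     -0.0154] rot [ 0.0049  0.0113 -0.0025] gap 0.0252 F [-0.3  0.1 -2.2]
```

```bash
python3 -m jog '{"travel":[[-0.002,0,-0.005],[-0.002,0,-0.005],[0,0,-0.004],[0,0,0],[0,0,0]],"rotation":[[0.004,0.01,0],[0,0,0],[0,0,0],[0,0,0],[0,0,0]],"fingers":[255,255,255,255,255]}' 100
python3 - <<'E'
from h import *
goal([.6225,-.3255,.172],YB)
cv2.imwrite("pics/wrist30.png",get_image("wrist"))
a=get_image("side");b=get_image("scene")
cv2.imwrite("pics/side30.png",a);cv2.imwrite("pics/scene30.png",b)
crop(a,"d30.png",320,180,100,100,6)
crop(b,"s30.png",150,110,80,80,7)
E
```

```text
t: 24.1
eef_pos: [0.6239, -0.3253, 0.1729]
orientation: [-3.042, 1.568, -0.182]
contact_force: [-0.2, 0.2, -3.8]
finger_gap: 0.0255
t 24.1 pos [ 0.6239 -0.3253  0.1729] travel [-0.0014 -0.0002 -0.0009] rot [ 0.0004  0.0023 -0.003 ] gap 0.0255 F [-0.2  0.2 -3.8]
```

View pics/wrist30.png

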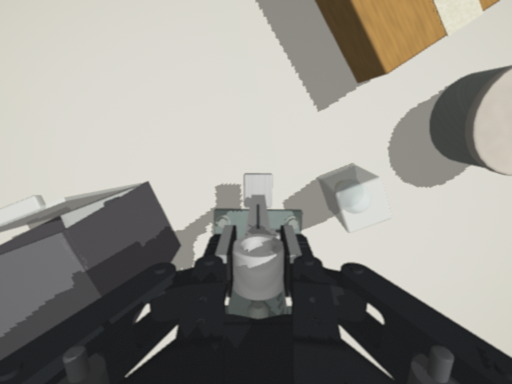

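View pics/d30.png

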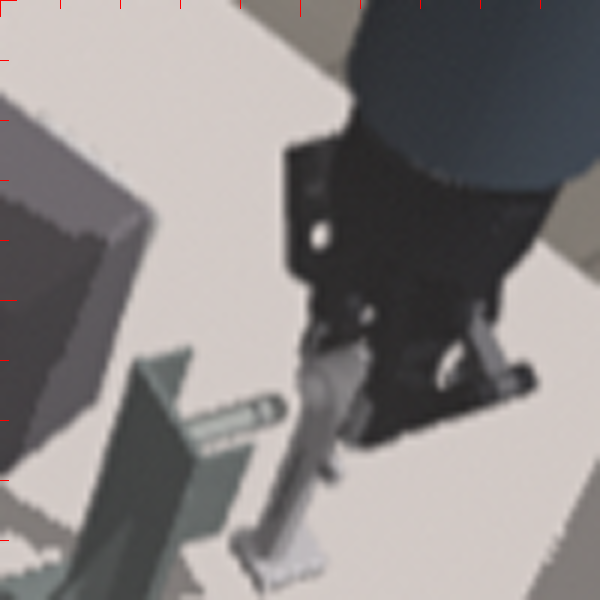

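View pics/s30.png

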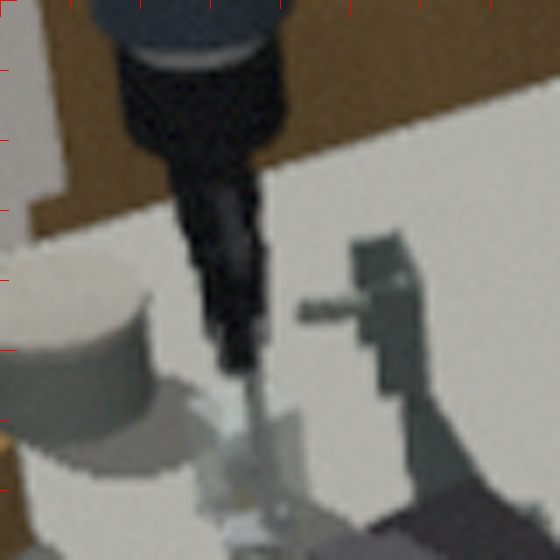

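```bash
python3 - <<'E'
from h import *
a=cv2.imread("pics/side30.png")
c=cv2.convertScaleAbs(a,alpha=1.3,beta=20)
crop(c,"d30b.png",345,215,50,45,15)
p=P["side"]
# predicted tube silhouettes
T=np.array([.6239,-.3253,.1729]); VB=np.array([-UB[1],UB[0],0]); Z=np.array([0,0,1.])
c0=T-.0035*UB+.018*Z
for s in (-.012,.012):
    th=np.linspace(0,2*np.pi,9)[:-1]
    print(s,((proj(c0+s*UB,p)-[345,215])*15).round(0),"rim",((proj(np.array([c0+s*UB+.014*(np.cos(t)*VB+np.sin(t)*Z) for t in th]),p)-[345,215])*15).round(0).tolist())
tip=np.array([.5905,-.316,.19]);print(((proj([tip,tip-.05*UB],p)-[345,215])*15).round(0))
print(((proj([c0-.135*Z-.012*UB-.014*VB,c0-.135*Z-.012*UB+.014*VB,c0-.135*Z+.022*UB-.014*VB],p))))
crop(cv2.imread("pics/wrist30.png"),"w30b.png",190,190,130,140,4)
E
```

```text
-0.012 [[414. 454.]] rim [[367.0, 386.0], [396.0, 369.0], [436.0, 402.0], [464.0, 466.0], [462.0, 523.0], [433.0, 538.0], [393.0, 505.0], [366.0, 442.0]]
0.012 [[543. 414.]] rim [[495.0, 347.0], [524.0, 330.0], [566.0, 362.0], [594.0, 425.0], [592.0, 482.0], [561.0, 498.0], [520.0, 465.0], [493.0, 403.0]]
[[310. 492.]
 [ 34. 578.]]
[[362.96804779 279.35597542]
 [357.5003293  270.62209536]
 [374.04724365 275.63787613]]
```

View pics/d30b.png

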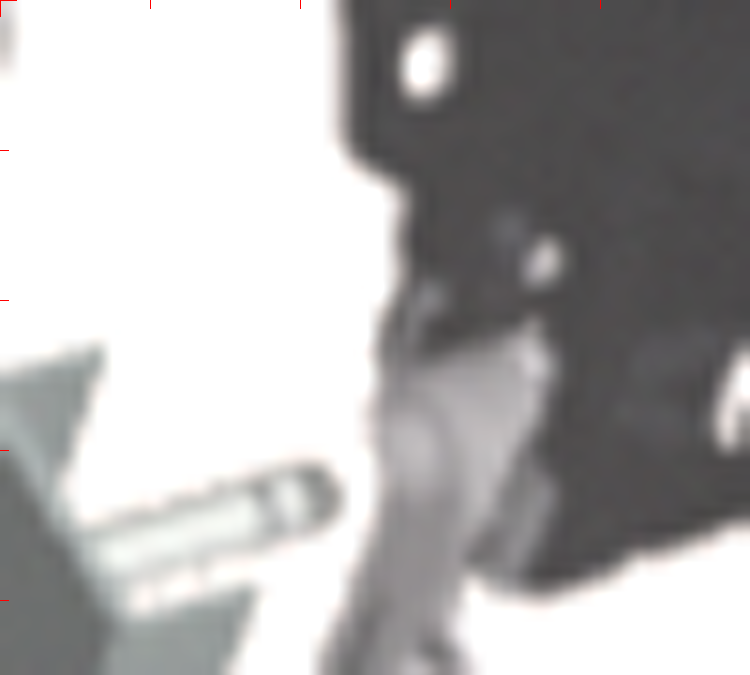

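View pics/w30b.png

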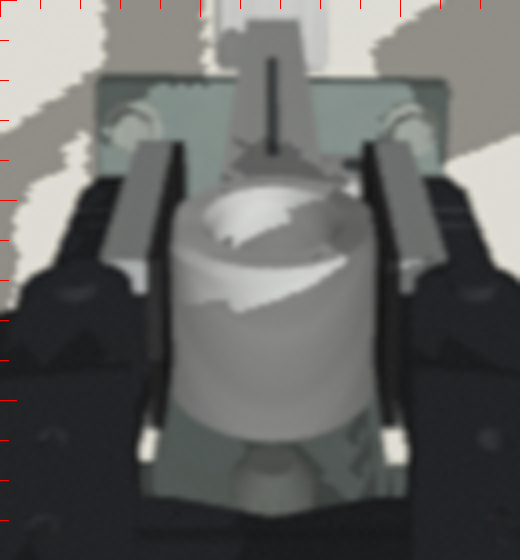

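```bash
python3 -m jog '{"travel":[[-0.005,0.0014,-0.0005],[-0.006,0.0017,0],[-0.002,0.0006,0],[0,0,0]],"rotation":[[0,0.002,-0.003],[0,0,0],[0,0,0],[0,0,0]],"fingers":[255,255,255,255]}' 100
python3 - <<'E'
from h import *
s=sense()
T=s["eef_pos"]; goal(T,YB)
tip=np.array([.5905,-.316,.19]); VB=np.array([-UB[1],UB[0],0])
print("along",(T-tip)@UB-.0155,"lat",(T-tip)@VB)
a=get_image("side")
c=cv2.convertScaleAbs(a,alpha=1.3,beta=20)
crop(c,"d31b.png",345,215,50,45,15)
crop(get_image("wrist"),"w31.png",190,190,130,140,4)
crop(get_image("scene"),"s31.png",170,130,50,50,12)
E
```

```text
t: 24.58
eef_pos: [0.6101, -0.3212, 0.173]
orientation: [2.832, 1.569, -0.594]
contact_force: [-0.3, -0.6, -3.9]
finger_gap: 0.0255
t 24.5833 pos [ 0.6101 -0.3212  0.173 ] travel [0. 0. 0.] rot [0.0008 0.0012 0.0001] gap 0.0255 F [-0.3 -0.6 -3.9]
along 0.004727858969775282 lat 0.0005292261678139798
```

View pics/d31b.png

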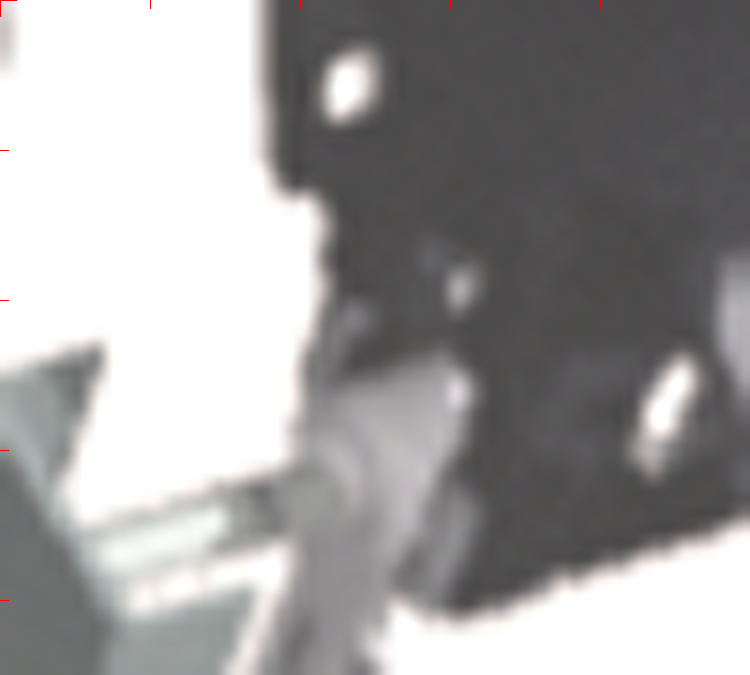

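View pics/w31.png

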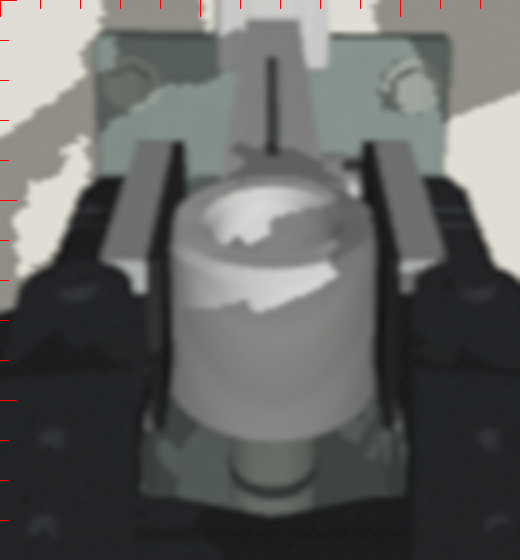

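View pics/s31.png

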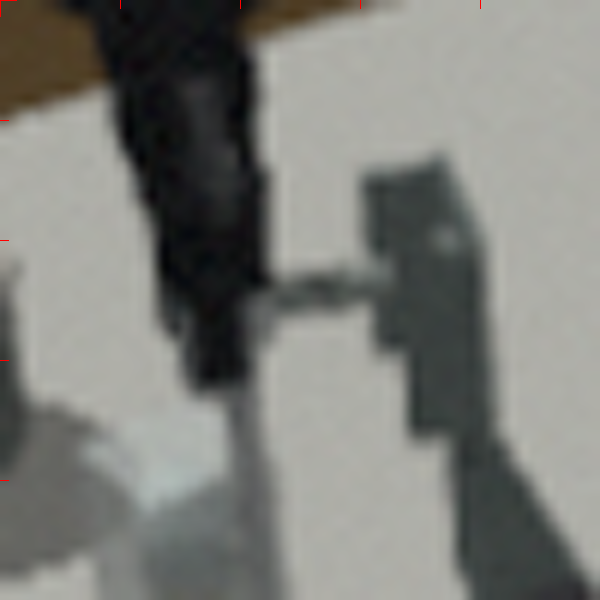

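```bash
python3 -m jog '{"travel":[[-0.003,0.0009,-0.0007],[-0.003,0.0009,0],[-0.003,0.0009,0],[0,0,0]],"rotation":[[0,0,0],[0,0,0],[0,0,0],[0,0,0]],"fingers":[255,255,255,255]}' 100
python3 - <<'E'
from h import *
s=sense()
T=s["eef_pos"]; goal(T,YB)
tip=np.array([.5905,-.316,.19]); VB=np.array([-UB[1],UB[0],0])
print("along",(T-tip)@UB-.0155,"lat",(T-tip)@VB)
a=get_image("side")
c=cv2.convertScaleAbs(a,alpha=1.3,beta=20)
crop(c,"d32b.png",345,215,50,45,15)
crop(get_image("wrist"),"w32.png",190,190,130,140,4)
E
```

```text
t: 25.07
eef_pos: [0.6011, -0.3185, 0.1719]
orientation: [2.888, 1.569, -0.538]
contact_force: [0.6, -0.1, -3.4]
finger_gap: 0.0253
t 25.0667 pos [ 0.6011 -0.3185  0.1719] travel [0. 0. 0.] rot [0.0009 0.0015 0.0001] gap 0.0253 F [ 0.6 -0.1 -3.4]
along -0.004667803029760864 lat 0.0005805766303761713
```

View pics/d32b.png

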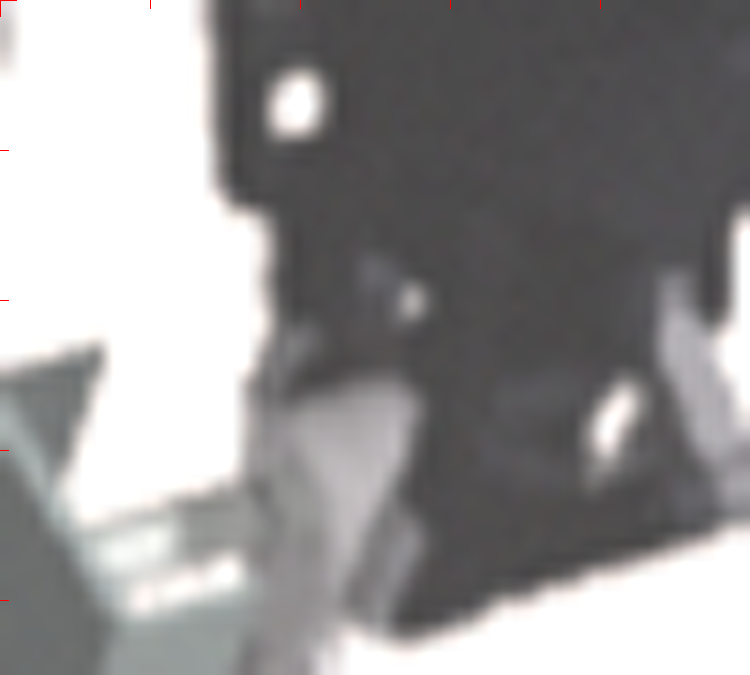

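View pics/w32.png

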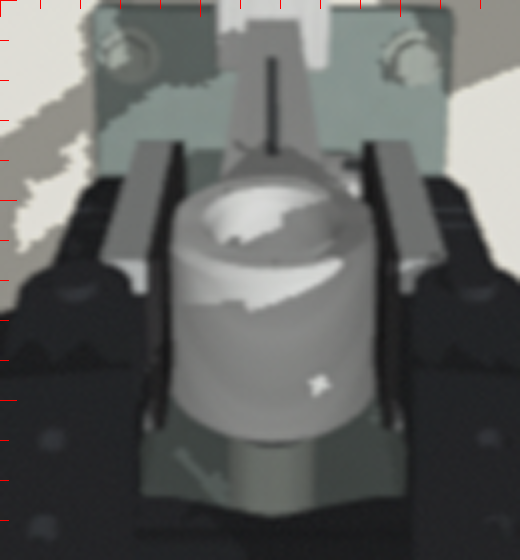

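```bash
python3 -m jog '{"travel":[[-0.003,0.0009,0],[-0.003,0.0009,0],[-0.003,0.0009,0],[0,0,0]],"rotation":[[0,0,0],[0,0,0],[0,0,0],[0,0,0]],"fingers":[255,255,255,255]}' 100
python3 - <<'E'
from h import *
s=sense()
T=s["eef_pos"]; goal(T,YB)
tip=np.array([.5905,-.316,.19]); VB=np.array([-UB[1],UB[0],0])
print("along",(T-tip)@UB-.0155,"lat",(T-tip)@VB,s["torque"])
crop(get_image("wrist"),"w33.png",190,190,130,140,4)
E
```

```text
t: 25.5
eef_pos: [0.5917, -0.3157, 0.1718]
orientation: [2.87, 1.569, -0.556]
contact_force: [-0.6, 0.1, -1.8]
finger_gap: 0.0253
t 25.5 pos [ 0.5917 -0.3157  0.1718] travel [0. 0. 0.] rot [0.001  0.0017 0.    ] gap 0.0253 F [-0.6  0.1 -1.8]
along -0.014400888987408721 lat 0.000666121877637054 [-0.03255604 -0.03836291  0.03731728]
```

View pics/w33.png

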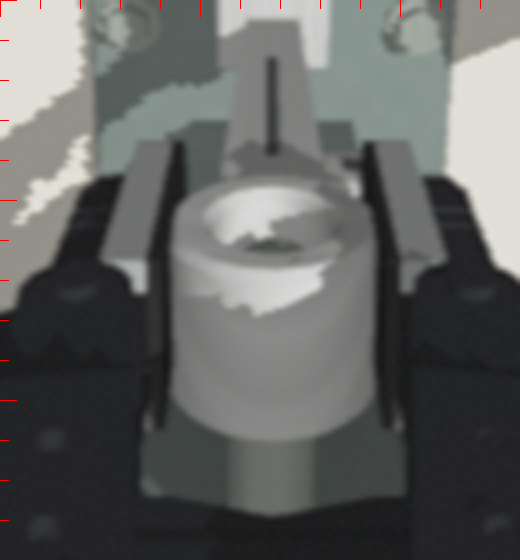

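```bash
python3 -m jog '{"travel":[[-0.003,0.0009,0],[-0.003,0.0009,0],[-0.003,0.0008,0],[0,0,0]],"rotation":[[0,0,0],[0,0,0],[0,0,0],[0,0,0]],"fingers":[255,255,255,255]}' 100
python3 - <<'E'
from h import *
s=sense()
T=s["eef_pos"]; goal(T,YB)
tip=np.array([.5905,-.316,.19]); VB=np.array([-UB[1],UB[0],0])
print("along",(T-tip)@UB-.0155,"lat",(T-tip)@VB,s["torque"])
crop(get_image("wrist"),"w34.png",190,190,130,140,4)
a=get_image("side")
c=cv2.convertScaleAbs(a,alpha=1.3,beta=20)
crop(c,"d34.png",340,215,50,45,12)
crop(get_image("scene"),"s34.png",170,130,50,50,12)
E
```

```text
t: 25.88
eef_pos: [0.5821, -0.3129, 0.1718]
orientation: [2.876, 1.569, -0.55]
contact_force: [-0.6, -0.4, -3.2]
finger_gap: 0.0255
t 25.8833 pos [ 0.5821 -0.3129  0.1718] travel [0. 0. 0.] rot [ 0.0012  0.002  -0.    ] gap 0.0255 F [-0.6 -0.4 -3.2]
along -0.024413739897114317 lat 0.0006475644602593352 [ 0.0072414  -0.02746349  0.00155711]
```

View pics/w34.png

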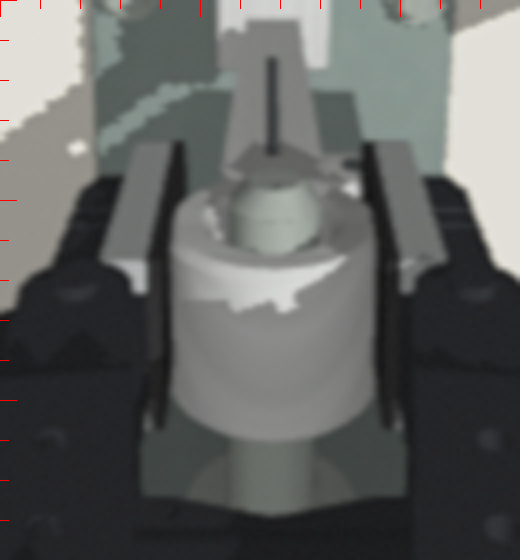

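View pics/d34.png

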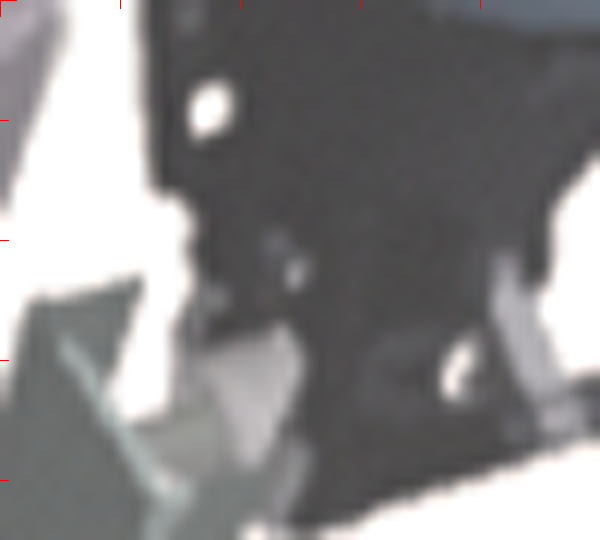

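View pics/s34.png

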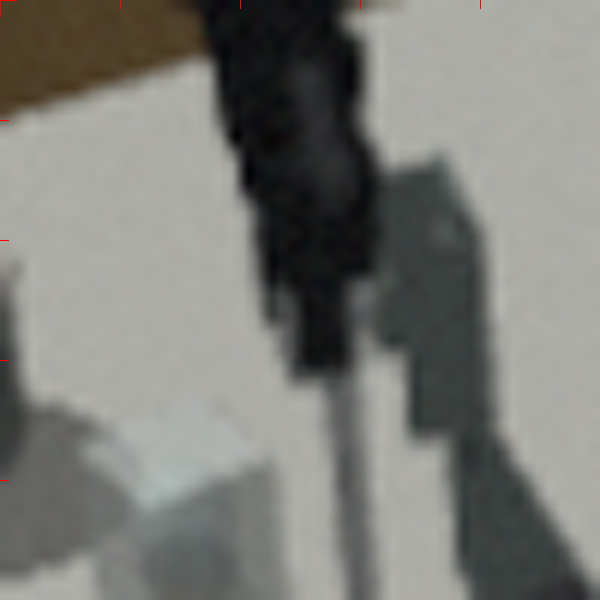

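```bash
python3 -m jog '{"travel":[[-0.003,0.0009,0],[-0.0018,0.0005,0],[0,0,-0.001],[0,0,-0.0005],[0,0,0]],"rotation":[[0,0,0],[0,0,0],[0,0,0],[0,0,0],[0,0,0]],"fingers":[255,255,255,255,255]}' 100
python3 - <<'E'
from h import *
s=sense()
T=s["eef_pos"]; goal(T,YB)
tip=np.array([.5905,-.316,.19]); VB=np.array([-UB[1],UB[0],0])
print("along",(T-tip)@UB-.0155,"lat",(T-tip)@VB,s["torque"])
crop(get_image("wrist"),"w35.png",190,190,130,140,4)
E
```

```text
t: 26.45
eef_pos: [0.5776, -0.3115, 0.1699]
orientation: [2.903, 1.568, -0.522]
contact_force: [-0.1, 1.0, -2.8]
finger_gap: 0.0256
t 26.45 pos [ 0.5776 -0.3115  0.1699] travel [0. 0. 0.] rot [ 0.0013  0.0022 -0.0001] gap 0.0256 F [-0.1  1.  -2.8]
along -0.02914831913699508 lat 0.0007009213778799546 [ 0.02390917 -0.00993325 -0.04859478]
```

View pics/w35.png

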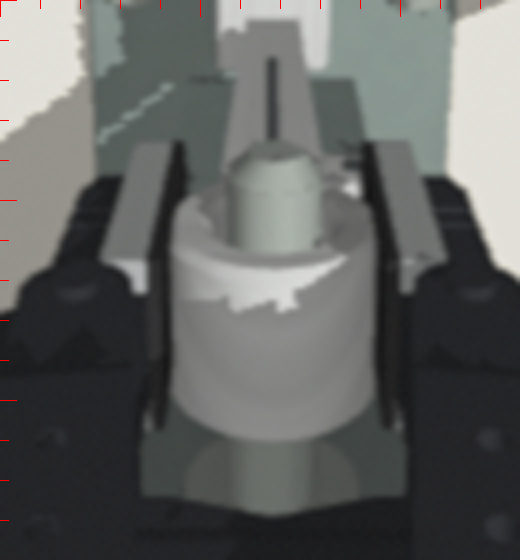

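```bash
python3 -m jog '{"travel":[[0,0,-0.0005],[0,0,0],[0,0,0],[0,0,0],[0,0,0],[0,0,0]],"rotation":[[0,0,0],[0,0,0],[0,0,0],[0,0,0],[0,0,0],[0,0,0]],"fingers":[255,190,150,110,60,30]}' 60
python3 - <<'E'
from h import *
s=sense();T=s["eef_pos"]; goal(T,YB)
cv2.imwrite("pics/wrist36.png",get_image("wrist"))
crop(get_image("side"),"d36.png",320,180,100,100,6)
E
```

```text
t: 27.0
eef_pos: [0.579, -0.3126, 0.1719]
orientation: [2.806, 1.563, -0.619]
contact_force: [-0.0, -0.2, -0.9]
finger_gap: 0.0705
t 27.0 pos [ 0.579  -0.3126  0.1719] travel [0. 0. 0.] rot [ 0.0046  0.0064 -0.0005] gap 0.0705 F [-0.  -0.2 -0.9]
```

View pics/wrist36.png

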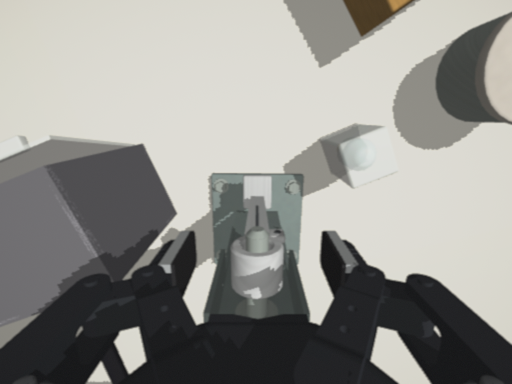

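View pics/d36.png

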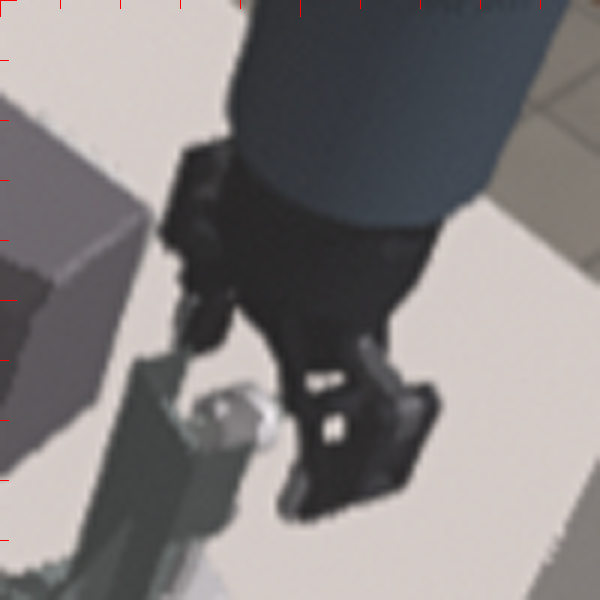

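```bash
python3 -m jog '{"travel":[[0,0,0.015],[0,0,0.03],[0,0,0.02],[0.01,-0.003,0],[0.013,-0.004,0],[0.004,-0.001,0],[0,0,0],[0,0,0]],"rotation":[[0.003,0.005,0],[0,0,0],[0,0,0],[0,0,0],[0,0,0],[0,0,0],[0,0,0],[0,0,0]],"fingers":[30,30,30,200,200,200,200,200]}' 60
python3 - <<'E'
from h import *
tip=np.array([.5905,-.316,.19]); VB=np.array([-UB[1],UB[0],0])
tg=tip+.016*UB+.0006*VB; tg[2]=.176
goal(tg,YB)
cv2.imwrite("pics/wrist37.png",get_image("wrist"))
E
```

```text
t: 27.77
eef_pos: [0.6057, -0.3208, 0.2414]
orientation: [2.691, 1.568, -0.735]
contact_force: [-0.3, -0.3, 0.0]
finger_gap: 0.0187
t 27.7667 pos [ 0.6057 -0.3208  0.2414] travel [ 0.0003  0.0008 -0.0654] rot [ 0.0021  0.0024 -0.0002] gap 0.0187 F [-0.3 -0.3  0. ]
```

View pics/wrist37.png

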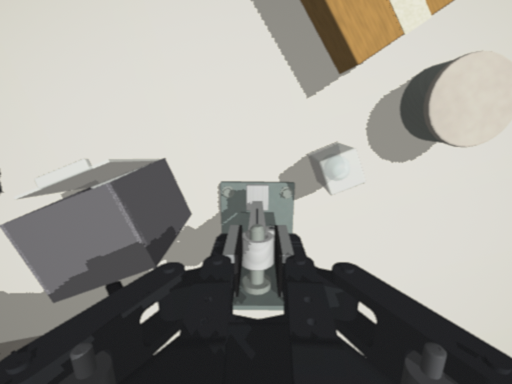

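```bash
python3 -m jog '{"travel":[[0,0,-0.01],[0,0,-0.015],[0,0,-0.01],[0,0,-0.005],[0,0,0]],"rotation":[[0,0,0],[0,0,0],[0,0,0],[0,0,0],[0,0,0]],"fingers":[200,200,200,200,200]}' 60
python3 - <<'E'
from h import *
tip=np.array([.5905,-.316,.19]); VB=np.array([-UB[1],UB[0],0])
tg=tip+.016*UB+.0006*VB; tg[2]=.176
goal(tg,YB)
crop(get_image("wrist"),"w38.png",190,190,130,140,4)
E
```

```text
t: 28.23
eef_pos: [0.6031, -0.32, 0.1999]
orientation: [2.482, 1.569, -0.944]
contact_force: [0.5, -0.1, -1.1]
finger_gap: 0.0189
t 28.2333 pos [ 0.6031 -0.32    0.1999] travel [ 0.0029  0.0001 -0.0239] rot [ 0.0017  0.0013 -0.    ] gap 0.0189 F [ 0.5 -0.1 -1.1]
```

View pics/w38.png

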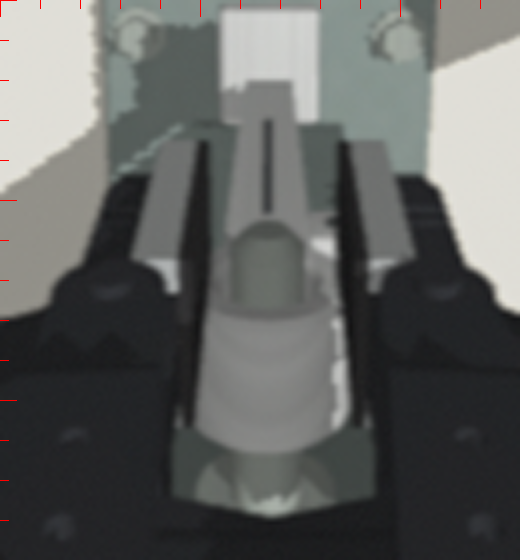

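```bash
python3 -m jog '{"travel":[[0.004,0,0],[0.002,0,-0.006],[0,0,-0.009],[0,0,-0.005],[0,0,0]],"rotation":[[0,0,0],[0,0,0],[0,0,0],[0,0,0],[0,0,0]],"fingers":[200,200,200,200,200]}' 60
python3 - <<'E'
from h import *
tip=np.array([.5905,-.316,.19]); VB=np.array([-UB[1],UB[0],0])
tg=tip+.016*UB+.001*VB; tg[2]=.176
goal(tg,YB)
crop(get_image("wrist"),"w39.png",190,190,130,140,4)
crop(get_image("side"),"d39.png",320,180,100,100,6)
E
```

```text
t: 28.7
eef_pos: [0.6107, -0.3206, 0.1813]
orientation: [2.828, 1.564, -0.598]
contact_force: [0.3, -0.6, 0.7]
finger_gap: 0.0185
t 28.7 pos [ 0.6107 -0.3206  0.1813] travel [-0.0045  0.001  -0.0053] rot [ 0.0039  0.0057 -0.0001] gap 0.0185 F [ 0.3 -0.6  0.7]
```

View pics/w39.png

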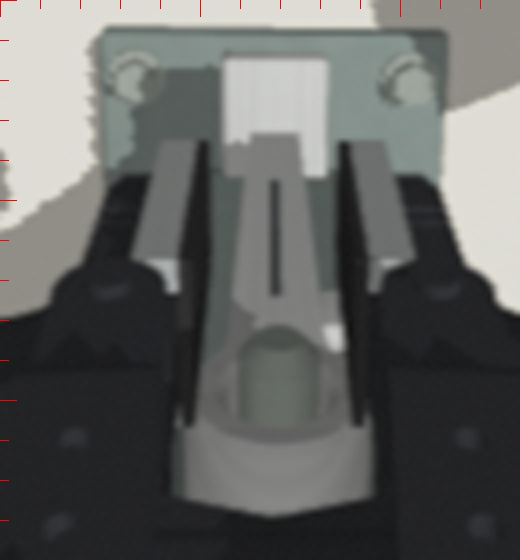

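View pics/d39.png

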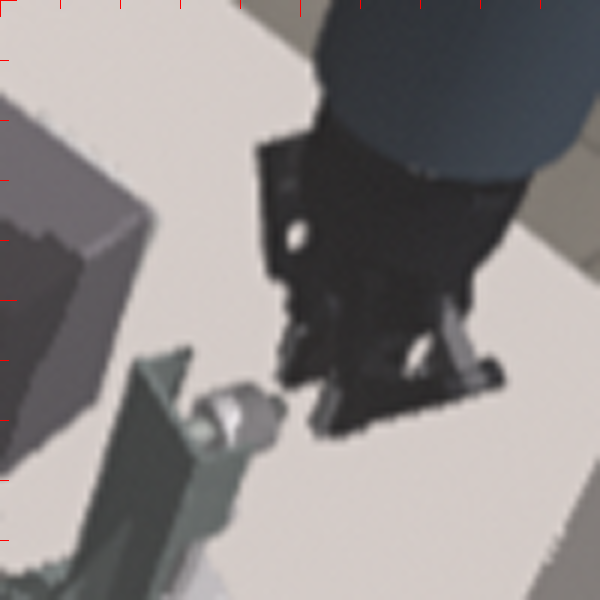

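```bash
python3 -m jog '{"travel":[[-0.004,0.001,-0.002],[-0.005,0.0015,-0.001],[-0.005,0.0015,0],[0,0,0]],"rotation":[[0.003,0.005,0],[0,0,0],[0,0,0],[0,0,0]],"fingers":[200,200,200,200]}' 60
python3 - <<'E'
from h import *
tip=np.array([.5905,-.316,.19]); VB=np.array([-UB[1],UB[0],0])
tg=tip-.015*UB+.001*VB; tg[2]=.178
goal(tg,YB)
crop(get_image("wrist"),"w40.png",190,190,130,140,4)
E
```

```text
t: 29.13
eef_pos: [0.5956, -0.3167, 0.1796]
orientation: [2.656, 1.568, -0.77]
contact_force: [-0.1, 0.8, 0.2]
finger_gap: 0.0183
t 29.1333 pos [ 0.5956 -0.3167  0.1796] travel [-0.0192  0.0058 -0.0016] rot [ 0.0018  0.0018 -0.0001] gap 0.0183 F [-0.1  0.8  0.2]
```

View pics/w40.png

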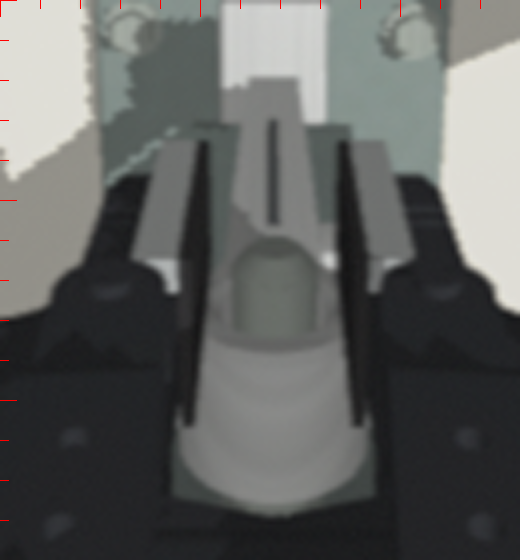

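```bash
python3 -m jog '{"travel":[[-0.003,0.0009,0],[-0.003,0.0009,0],[-0.003,0.0009,0],[0,0,0]],"rotation":[[0,0,0],[0,0,0],[0,0,0],[0,0,0]],"fingers":[200,200,200,200]}' 60
python3 - <<'E'
from h import *
tip=np.array([.5905,-.316,.19]); VB=np.array([-UB[1],UB[0],0])
tg=tip-.015*UB+.001*VB; tg[2]=.178
goal(tg,YB)
crop(get_image("wrist"),"w41.png",190,190,130,140,4)
E
```

```text
t: 29.52
eef_pos: [0.5869, -0.3139, 0.1805]
orientation: [2.937, 1.565, -0.489]
contact_force: [0.4, 0.2, 0.2]
finger_gap: 0.0181
t 29.5167 pos [ 0.5869 -0.3139  0.1805] travel [-0.0105  0.0031 -0.0025] rot [ 0.0027  0.005  -0.0002] gap 0.0181 F [0.4 0.2 0.2]
```

View pics/w41.png

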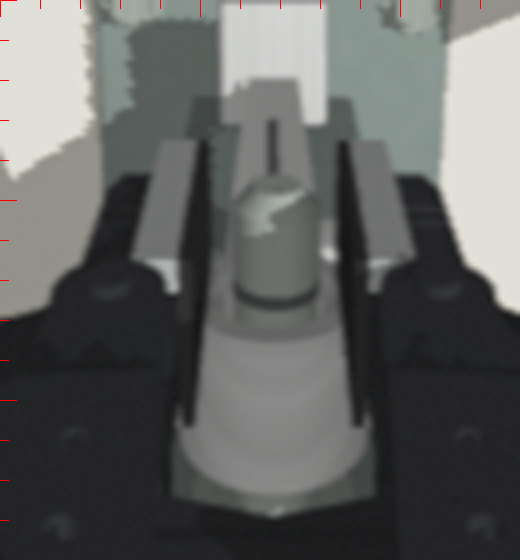

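```bash
python3 -m jog '{"travel":[[-0.003,0.0009,-0.001],[-0.003,0.0009,0],[0,0,0]],"rotation":[[0.002,0.004,0],[0,0,0],[0,0,0]],"fingers":[200,200,200]}' 60
python3 -m jog '{"travel":[[-0.002,0.0006,0],[-0.002,0.0006,0],[0,0,0]],"rotation":[[0,0,0],[0,0,0],[0,0,0]],"fingers":[200,200,200]}' 60
python3 - <<'E'
from h import *
tip=np.array([.5905,-.316,.19]); VB=np.array([-UB[1],UB[0],0])
tg=tip-.015*UB+.001*VB; tg[2]=.178
goal(tg,YB)
crop(get_image("wrist"),"w42.png",190,190,130,140,4)
crop(get_image("side"),"d42.png",320,180,100,100,6)
E
```

```text
t: 29.82
eef_pos: [0.5816, -0.3125, 0.1804]
orientation: [2.918, 1.567, -0.508]
contact_force: [-0.0, 0.2, 0.8]
finger_gap: 0.0183
t: 30.07
eef_pos: [0.5793, -0.3118, 0.1806]
orientation: [3.026, 1.562, -0.4]
contact_force: [0.9, -0.6, -0.2]
finger_gap: 0.0183
t 30.0667 pos [ 0.5793 -0.3118  0.1806] travel [-0.0029  0.0009 -0.0026] rot [ 0.0035  0.0082 -0.0005] gap 0.0183 F [ 0.9 -0.6 -0.2]
```

View pics/w42.png

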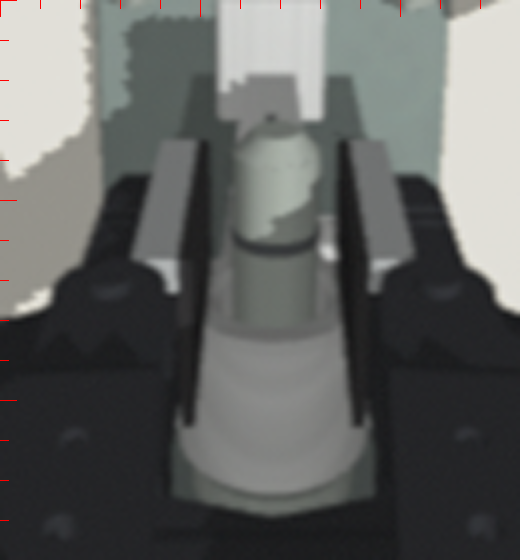

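View pics/d42.png

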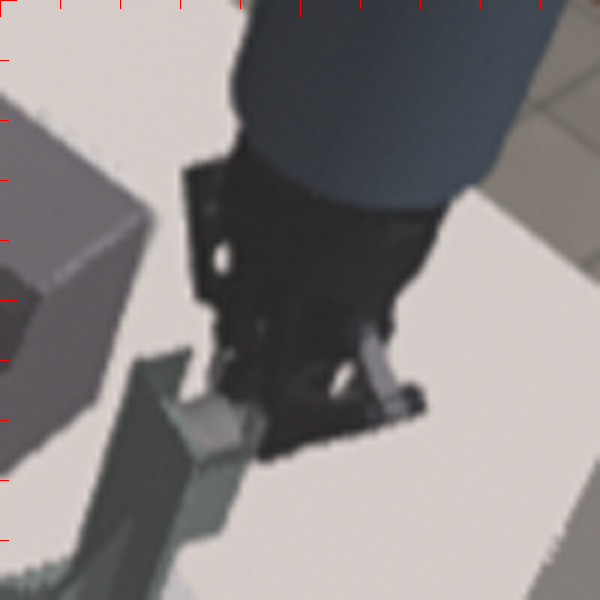

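```bash
python3 -m jog '{"travel":[[-0.003,0.0009,-0.001],[-0.003,0.0009,0],[0,0,0]],"rotation":[[0.003,0.007,0],[0,0,0],[0,0,0]],"fingers":[200,200,200]}' 60
python3 -m jog '{"travel":[[-0.002,0.0006,0],[-0.002,0.0006,0]],"rotation":[[0,0.002,0],[0,0,0]],"fingers":[200,200]}' 60
python3 - <<'E'
from h import *
tip=np.array([.5905,-.316,.19]); VB=np.array([-UB[1],UB[0],0])
tg=tip-.015*UB+.001*VB; tg[2]=.178
goal(tg,YB)
crop(get_image("wrist"),"w43.png",190,190,130,140,4)
E
```

```text
t: 30.42
eef_pos: [0.5797, -0.3118, 0.1813]
orientation: [3.092, 1.554, -0.333]
contact_force: [0.2, -0.6, -1.0]
finger_gap: 0.0184
t: 30.58
eef_pos: [0.5793, -0.3115, 0.1817]
orientation: [3.067, 1.548, -0.358]
contact_force: [10.4, -3.9, -4.7]
finger_gap: 0.0183
t 30.5833 pos [ 0.5793 -0.3115  0.1817] travel [-0.0029  0.0007 -0.0037] rot [ 0.0079  0.0212 -0.0015] gap 0.0183 F [10.4 -3.9 -4.7]
```

View pics/w43.png

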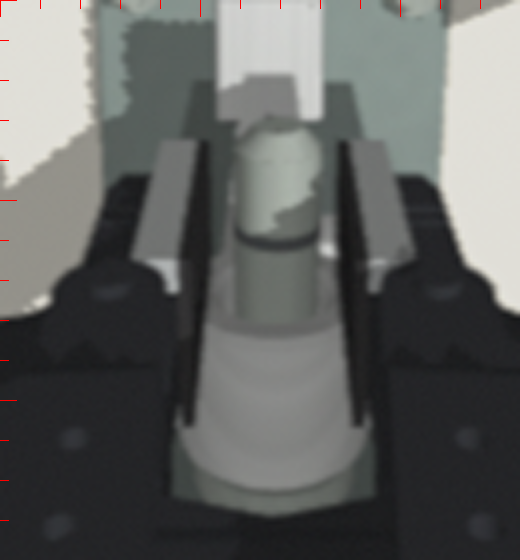

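```bash
python3 - <<'E'
from h import *
p=camera_params("wrist")
tip=np.array([.5905,-.316,.19]); Z=np.array([0,0,1.])
f=lambda d,z:((proj(tip+(d-.05)*UB+(z-.19)*Z,p)[0]-[190,190])*4).round(0)
for z0 in (0,.002):
  print("tip axis",f(.05,.19+z0),"tip bottom",f(.05,.1845+z0))
  for d in (.022,.024,.026,.028,.03,.034): print(d,"outer rim top",f(d,.202+z0),"inner rim top",f(d-.024,.202+z0))
E
```

```text
tip axis [278. 143.] tip bottom [278. 129.]
0.022 outer rim top [278. 374.] inner rim top [278. 526.]
0.024 outer rim top [278. 361.] inner rim top [278. 514.]
0.026 outer rim top [278. 348.] inner rim top [278. 502.]
0.028 outer rim top [278. 334.] inner rim top [278. 489.]
0.03 outer rim top [278. 321.] inner rim top [278. 477.]
0.034 outer rim top [278. 293.] inner rim top [278. 452.]
tip axis [278. 149.] tip bottom [278. 134.]
0.022 outer rim top [278. 383.] inner rim top [278. 537.]
0.024 outer rim top [278. 370.] inner rim top [278. 525.]
0.026 outer rim top [278. 357.] inner rim top [278. 512.]
0.028 outer rim top [278. 343.] inner rim top [278. 500.]
0.03 outer rim top [278. 329.] inner rim top [278. 487.]
0.034 outer rim top [279. 302.] inner rim top [278. 462.]
```

```bash
python3 -m jog '{"travel":[[-0.003,0.0009,-0.001],[-0.003,0.0009,0],[-0.004,0.0011,0]],"rotation":[[0.004,0.014,0],[0.002,0.005,0],[0,0,0]],"fingers":[200,200,200]}' 60
python3 - <<'E'
from h import *
tip=np.array([.5905,-.316,.19]); VB=np.array([-UB[1],UB[0],0])
tg=tip-.015*UB+.001*VB; tg[2]=.178
goal(tg,YB)
crop(get_image("wrist"),"w44.png",190,190,130,140,4)
crop(get_image("side"),"d44.png",330,200,60,60,10)
E
```

```text
t: 30.88
eef_pos: [0.5792, -0.3115, 0.1818]
orientation: [3.057, 1.545, -0.366]
contact_force: [16.9, -6.8, -6.1]
finger_gap: 0.0187
t 30.8833 pos [ 0.5792 -0.3115  0.1818] travel [-0.0028  0.0007 -0.0038] rot [ 0.0092  0.024  -0.0022] gap 0.0187 F [16.9 -6.8 -6.1]
```

View pics/w44.png

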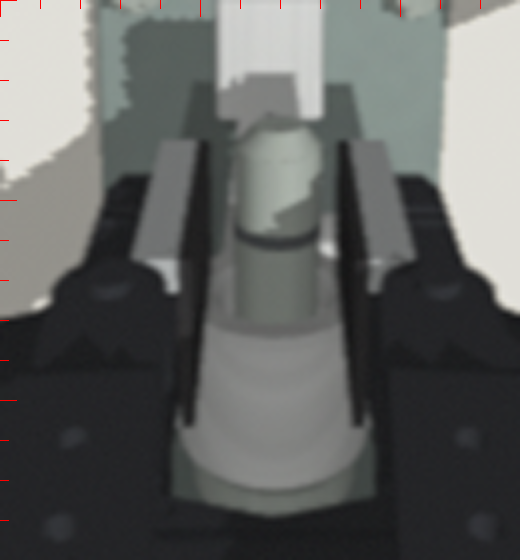

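View pics/d44.png

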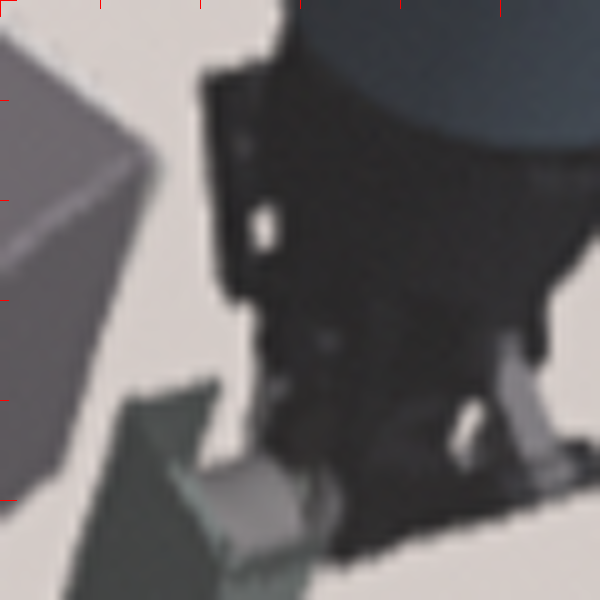

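```bash
python3 -m jog '{"travel":[[0.005,-0.0015,0],[0.01,-0.003,0],[0.01,-0.003,0.005],[0.005,-0.001,0.02],[0,0,0.02],[0,0,0.02],[0,0,0],[0,0,0]],"rotation":[[0,0.005,0],[0.004,0.01,0],[0,0,0],[0,0,0],[0,0,0],[0,0,0],[0,0,0],[0,0,0]],"fingers":[200,200,200,200,120,60,0,0]}' 60
python3 - <<'E'
from h import *
goal([0,0,0],YB)
p=camera_params("wrist");np.savez("w45.npz",**p)
im=get_image("wrist");cv2.imwrite("pics/wrist45.png",im)
crop(im,"w45.png",190,170,140,150,4)
a=get_image("side");cv2.imwrite("pics/side45.png",a);crop(a,"d45.png",330,210,60,60,10)
tip=np.array([.5905,-.316,.19]); Z=np.array([0,0,1.])
f=lambda d,z:((proj(tip+(d-.05)*UB+(z-.19)*Z,p)[0]-[190,170])*4).round(0)
print("tip axis",f(.05,.19),"tip bottom",f(.05,.1845),"shoulder top",f(0,.202),f(-.005,.202))
for d in (.022,.024,.026,.028,.03,.034): print(d,"outer rim top",f(d,.202),"inner rim top",f(d-.024,.202))
print(p["R"],-p["R"].T@p["t"])
E
```

```text
t: 31.65
eef_pos: [0.603, -0.3179, 0.244]
orientation: [0.095, 1.555, 2.954]
contact_force: [0.1, -0.0, -0.9]
finger_gap: 0.0661
t 31.65 pos [ 0.603  -0.3179  0.244 ] travel [-0.603   0.3179 -0.244 ] rot [-0.003  -0.0159 -0.0018] gap 0.0661 F [ 0.1 -0.  -0.9]
tip axis [278. 208.] tip bottom [278. 197.] shoulder top [278. 459.] [278. 480.]
0.022 outer rim top [278. 364.] inner rim top [278. 468.]
0.024 outer rim top [278. 355.] inner rim top [278. 459.]
0.026 outer rim top [278. 346.] inner rim top [278. 451.]
0.028 outer rim top [278. 337.] inner rim top [278. 443.]
0.03 outer rim top [278. 328.] inner rim top [278. 434.]
0.034 outer rim top [278. 310.] inner rim top [278. 417.]
[[-0.27945475 -0.96015824  0.00109742]
 [-0.91753819  0.26738655  0.29432653]
 [-0.28289347  0.08124402 -0.95570429]] [ 0.67314529 -0.33843428  0.38483767]
```

View pics/w45.png

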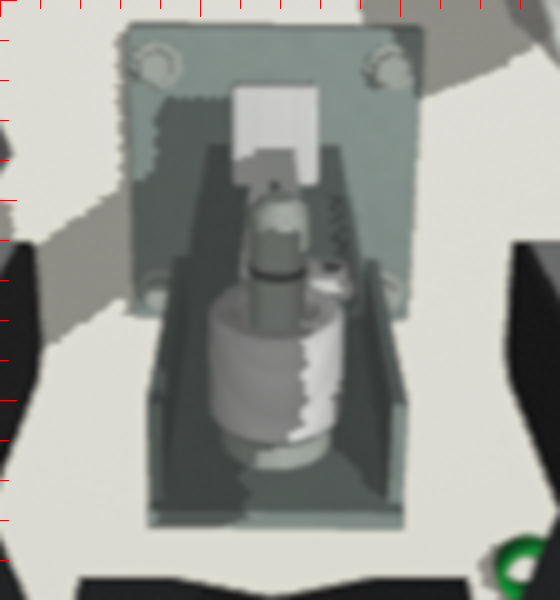

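View pics/d45.png

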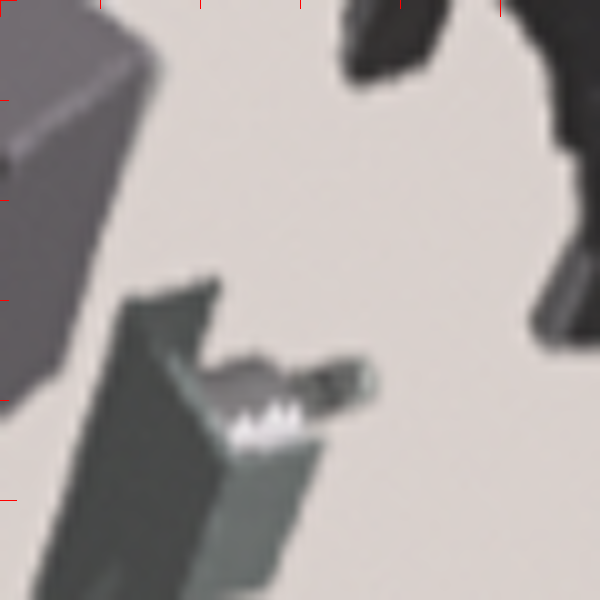

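```bash
python3 - <<'E'
from h import *
im=cv2.imread("pics/wrist45.png")
crop(cv2.convertScaleAbs(im,alpha=1.5,beta=0),"w45z.png",235,235,50,60,12)
E
```

```text
(no output)
```

View pics/w45z.png

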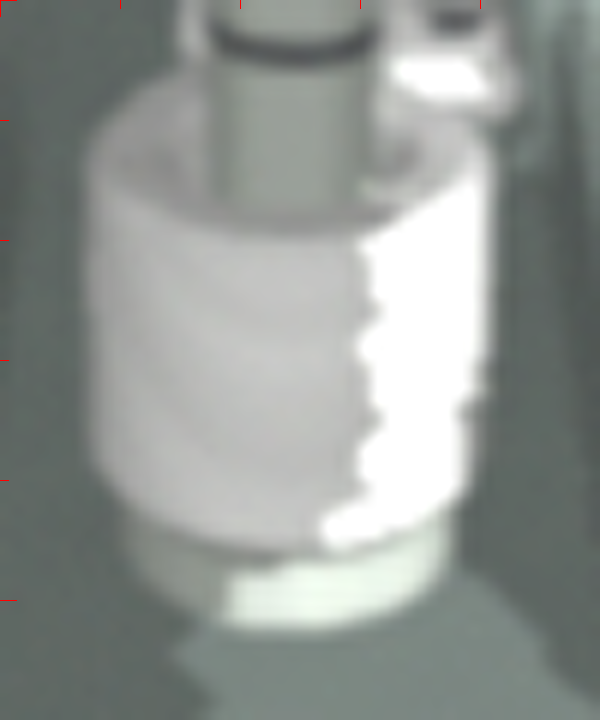

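```bash
python3 - <<'E'
from h import *
im=cv2.imread("pics/wrist37.png")
crop(cv2.convertScaleAbs(im,alpha=1.5,beta=0),"w37z.png",230,220,56,90,7)
im=cv2.imread("pics/wrist45.png")
crop(cv2.convertScaleAbs(im,alpha=1.5,beta=0),"w45y.png",230,205,56,90,7)
E
```

```text
(no output)
```

View pics/w37z.png

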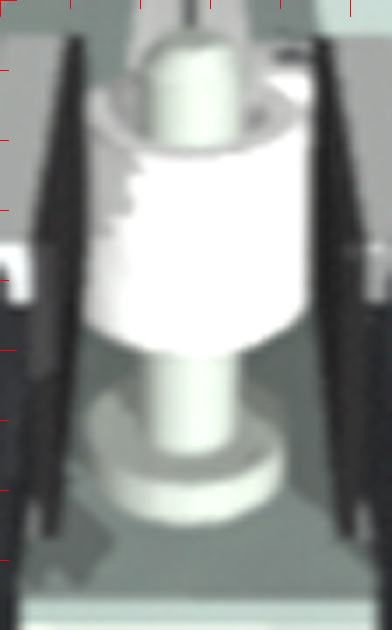

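View pics/w45y.png

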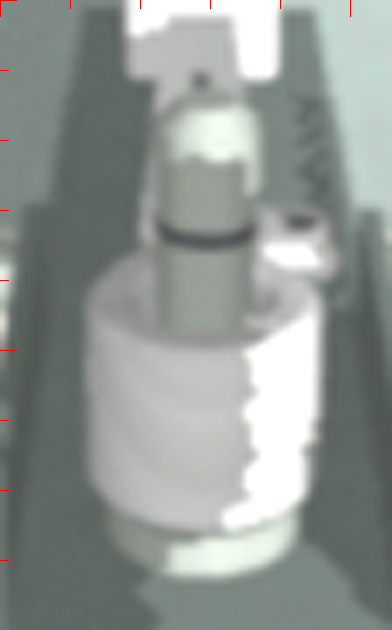

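```bash
python3 -m jog '{"travel":[[0.002,-0.002,0],[0.002,0,-0.01],[0,0,-0.015],[0,0,-0.015],[0,0,-0.005],[0,0,0],[0,0,0]],"rotation":[[-0.002,-0.012,0],[0,0,0],[0,0,0],[0,0,0],[0,0,0],[0,0,0],[0,0,0]],"fingers":[200,200,200,200,200,200,200]}' 60
python3 - <<'E'
from h import *
tip=np.array([.5905,-.316,.19]); VB=np.array([-UB[1],UB[0],0])
tg=tip+.016*UB+.001*VB; tg[2]=.173
goal(tg,YB)
E
```

```text
t: 32.33
eef_pos: [0.6042, -0.3191, 0.1905]
orientation: [-0.07, 1.559, 2.788]
contact_force: [-0.5, 1.1, 0.1]
finger_gap: 0.0186
t 32.3333 pos [ 0.6042 -0.3191  0.1905] travel [ 0.0019 -0.0004 -0.0175] rot [-0.0042 -0.0115 -0.0012] gap 0.0186 F [-0.5  1.1  0.1]
```

```bash
python3 -m jog '{"travel":[[0.002,0,-0.006],[0,0,-0.007],[0,0,-0.004],[0,0,0]],"rotation":[[-0.003,-0.008,0],[0,0,0],[0,0,0],[0,0,0]],"fingers":[200,200,200,200]}' 60
python3 -m jog '{"travel":[[-0.006,0.0017,0],[-0.006,0.0017,0],[-0.005,0.0014,0],[-0.004,0.0012,0],[0,0,0]],"rotation":[[0,0,0],[0,0,0],[0,0,0],[0,0,0],[0,0,0]],"fingers":[200,200,200,200,200]}' 60
python3 - <<'E'
from h import *
tip=np.array([.5905,-.316,.19]); VB=np.array([-UB[1],UB[0],0])
tg=tip-.015*UB+.001*VB; tg[2]=.173
goal(tg,YB)
crop(get_image("wrist"),"w46.png",190,190,130,140,4)
E
```

```text
t: 32.67
eef_pos: [0.607, -0.3194, 0.1731]
orientation: [0.233, 1.57, 3.091]
contact_force: [-0.3, -0.1, -0.5]
finger_gap: 0.0183
t: 33.08
eef_pos: [0.5839, -0.3129, 0.1741]
orientation: [2.59, 1.57, -0.835]
contact_force: [0.8, -0.3, 0.8]
finger_gap: 0.0183
t 33.0833 pos [ 0.5839 -0.3129  0.1741] travel [-0.0075  0.0021 -0.0011] rot [ 0.0007  0.0006 -0.0013] gap 0.0183 F [ 0.8 -0.3  0.8]
```

View pics/w46.png

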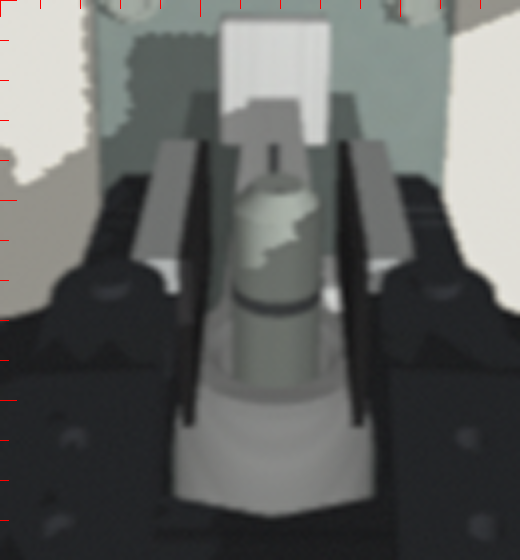

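Vertical, low and aligned. Push.

```bash
python3 -m jog '{"travel":[[-0.003,0.0009,0],[-0.003,0.0009,0],[-0.003,0.0009,0]],"rotation":[[0,0,0],[0,0,0],[0,0,0]],"fingers":[200,200,200]}' 60
python3 -m jog '{"travel":[[-0.003,0.0009,0],[-0.003,0.0009,0]],"rotation":[[0,0.002,0],[0,0.002,0]],"fingers":[200,200]}' 60
python3 -m jog '{"travel":[[-0.004,0.0011,0],[-0.004,0.0011,0]],"rotation":[[0,0.004,0],[0,0.004,0]],"fingers":[200,200]}' 60
python3 - <<'E'
from h import *
tip=np.array([.5905,-.316,.19]); VB=np.array([-UB[1],UB[0],0])
tg=tip-.015*UB+.001*VB; tg[2]=.173
goal(tg,YB)
crop(get_image("wrist"),"w47.png",190,190,130,140,4)
E
```

```text
t: 33.38
eef_pos: [0.5793, -0.3114, 0.1751]
orientation: [3.084, 1.558, -0.34]
contact_force: [14.5, -6.9, -8.8]
finger_gap: 0.0183
t: 33.55
eef_pos: [0.5796, -0.3115, 0.1754]
orientation: [3.048, 1.547, -0.377]
contact_force: [9.4, -6.4, -5.9]
finger_gap: 0.0183
t: 33.72
eef_pos: [0.5797, -0.3116, 0.1758]
orientation: [3.003, 1.535, -0.42]
contact_force: [12.6, -7.0, -6.7]
finger_gap: 0.0184
t 33.7167 pos [ 0.5797 -0.3116  0.1758] travel [-0.0034  0.0007 -0.0028] rot [ 0.0146  0.0326 -0.0026] gap 0.0184 F [12.6 -7.  -6.7]
```

View pics/w47.png

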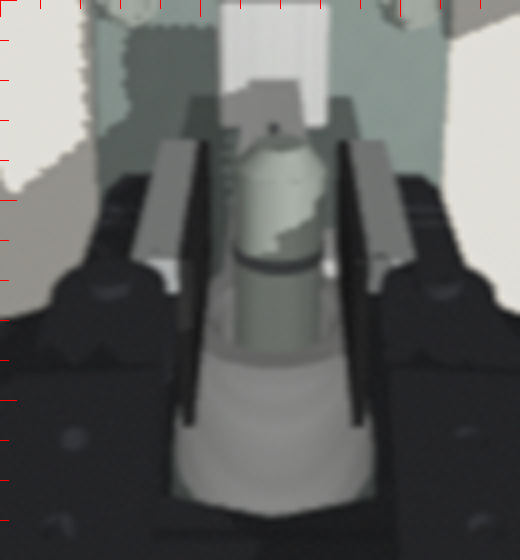

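```bash
python3 - <<'E'
from h import *
crop(cv2.convertScaleAbs(get_image("side"),alpha=1.6,beta=10),"d48.png",335,210,55,50,13)
crop(cv2.convertScaleAbs(get_image("scene"),alpha=1.6,beta=10),"s48.png",180,125,45,45,13)
cv2.imwrite("pics/wrist48.png",get_image("wrist"))
print(sense()["contact_force"],sense()["eef_pos"])
E
```

```text
[12.88882189 -5.80538972 -6.6703189 ] [ 0.5797415  -0.31154998  0.17580483]
```

View pics/d48.png

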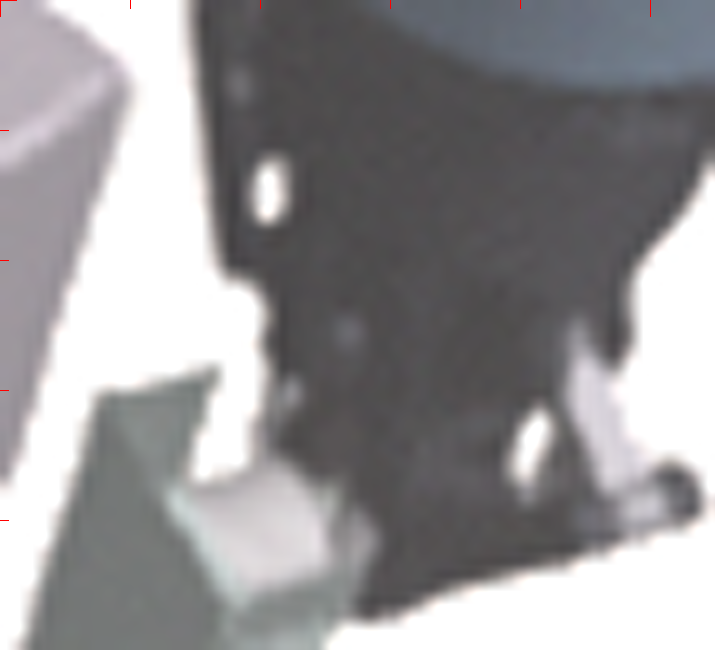

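View pics/s48.png

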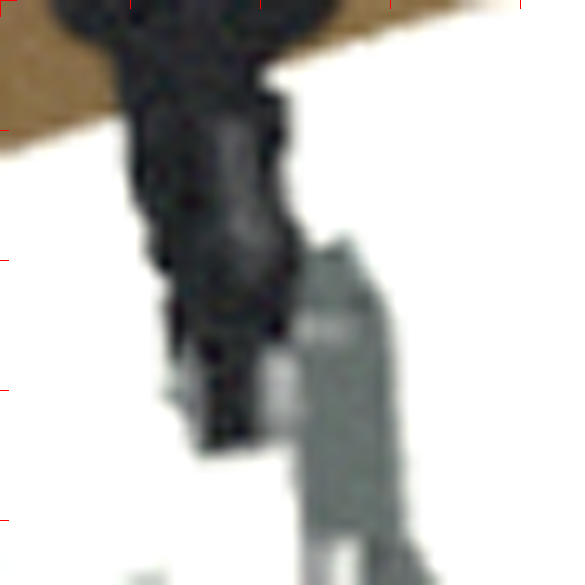

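View pics/wrist48.png

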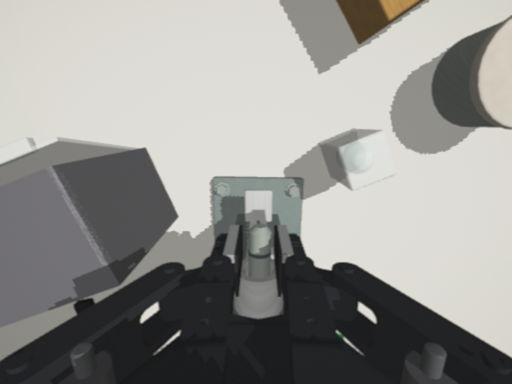

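```bash
python3 -m jog '{"travel":[[0.005,-0.0015,0],[0.007,-0.002,0.004],[0,0,0.003],[0,0,0],[0,0,0],[0,0,0]],"rotation":[[0,0,0],[0.025,0.085,0],[0.025,0.085,0],[0.025,0.085,0],[0,0,0],[0,0,0]],"fingers":[200,200,200,200,200,200]}' 60
python3 - <<'E'
from h import *
tip=np.array([.5905,-.316,.19]); VB=np.array([-UB[1],UB[0],0])
tg=tip-.005*UB+.001*VB; tg[2]=.185
goal(tg,YB)
crop(get_image("wrist"),"w49.png",190,190,130,140,4)
crop(cv2.convertScaleAbs(get_image("scene"),alpha=1.6,beta=10),"s49.png",180,125,45,45,13)
crop(cv2.convertScaleAbs(get_image("side"),alpha=1.6,beta=10),"d49.png",335,210,55,50,13)
E
```

```text
t: 34.42
eef_pos: [0.5878, -0.3137, 0.1773]
orientation: [0.013, 1.316, 2.873]
contact_force: [0.2, 0.4, 1.0]
finger_gap: 0.0184
t 34.4167 pos [ 0.5878 -0.3137  0.1773] travel [-0.0019  0.0001  0.0077] rot [-0.068  -0.2459 -0.0034] gap 0.0184 F [0.2 0.4 1. ]
```

View pics/w49.png

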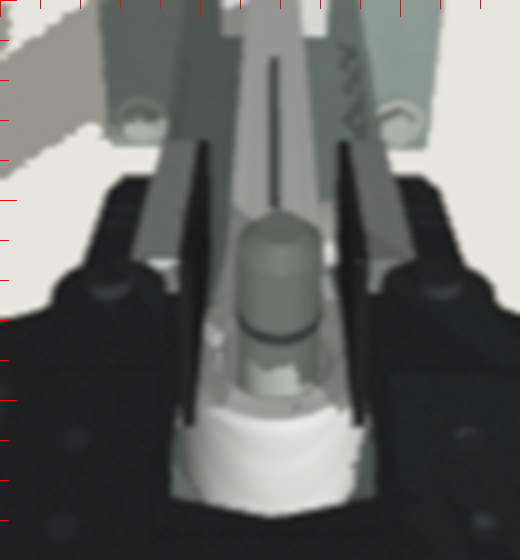

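View pics/s49.png

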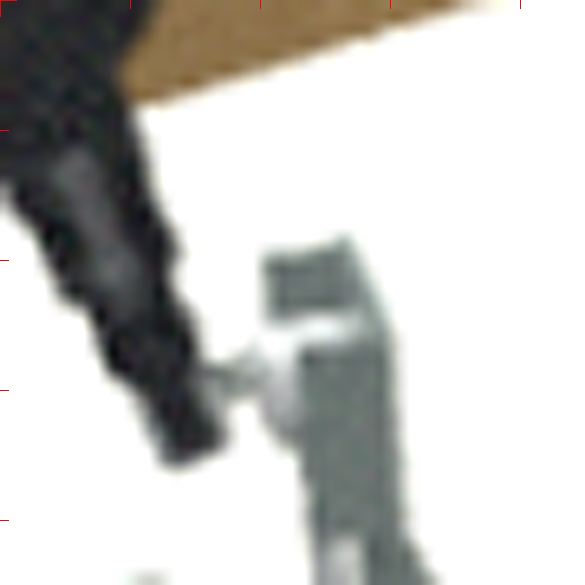

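View pics/d49.png

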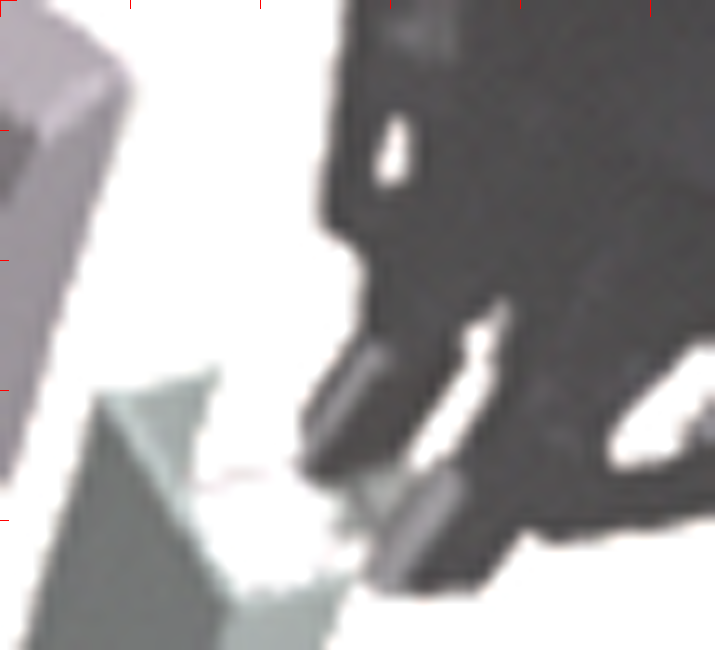

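```bash
python3 -m jog '{"travel":[[-0.003,0.0009,0.003],[-0.003,0.0009,0.001],[-0.003,0.0009,0],[0,0,0]],"rotation":[[0,0,0],[0,0,0],[0,0,0],[0,0,0]],"fingers":[200,200,200,200]}' 60
python3 -m jog '{"travel":[[-0.003,0.0009,0],[-0.003,0.0009,0]],"rotation":[[0,0,0],[0,0,0]],"fingers":[200,200]}' 60
python3 - <<'E'
from h import *
tip=np.array([.5905,-.316,.19]); VB=np.array([-UB[1],UB[0],0])
tg=tip-.015*UB+.001*VB; tg[2]=.185
goal(tg,YB)
crop(get_image("wrist"),"w50.png",190,190,130,140,4)
E
```

```text
t: 34.9
eef_pos: [0.5783, -0.3108, 0.1879]
orientation: [0.012, 1.333, 2.872]
contact_force: [2.5, -0.1, -2.2]
finger_gap: 0.0185
t: 35.07
eef_pos: [0.5781, -0.3104, 0.1893]
orientation: [0.012, 1.354, 2.873]
contact_force: [12.5, -6.5, -6.0]
finger_gap: 0.0184
t 35.0667 pos [ 0.5781 -0.3104  0.1893] travel [-0.0017 -0.0004 -0.0043] rot [-0.0581 -0.2091 -0.0038] gap 0.0184 F [12.5 -6.5 -6. ]
```

View pics/w50.png

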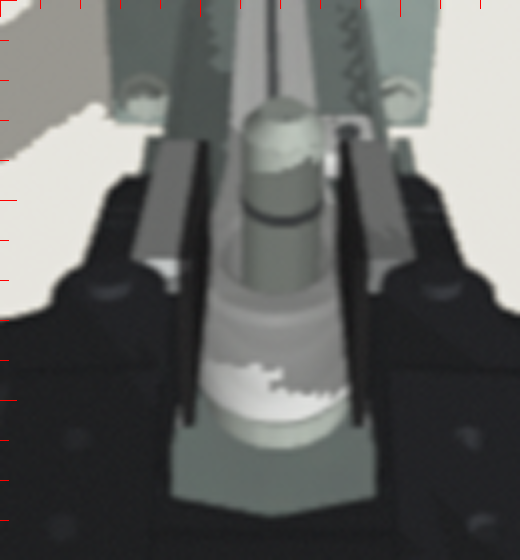

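```bash
python3 -m jog '{"travel":[[0.008,-0.002,0],[0.01,-0.003,0],[0.01,-0.003,0.01],[0.002,-0.001,0.02],[0,0,0.02],[0,0,0.005],[0,0,0],[0,0,0]],"rotation":[[0,0,0],[0,0,0],[-0.02,-0.07,0],[-0.02,-0.07,0],[-0.015,-0.06,0],[0,0,0],[0,0,0],[0,0,0]],"fingers":[200,200,200,120,60,0,0,0]}' 60
python3 - <<'E'
from h import *
goal([.603,-.318,.244],YB)
p=camera_params("wrist")
im=get_image("wrist");cv2.imwrite("pics/wrist51.png",im)
crop(cv2.convertScaleAbs(im,alpha=1.5,beta=0),"w51.png",230,195,56,100,7)
tip=np.array([.5905,-.316,.19]); Z=np.array([0,0,1.])
f=lambda d,z:((proj(tip+(d-.05)*UB+(z-.19)*Z,p)[0]-[230,195])*7).round(0)
print("tip bottom",f(.05,.1845),"outer",f(.024,.202),"inner/shoulder",f(0,.202),"root",f(-.005,.202))
E
```

```text
t: 35.78
eef_pos: [0.6054, -0.3187, 0.251]
orientation: [-3.077, 1.568, -0.216]
contact_force: [0.8, 0.9, -0.3]
finger_gap: 0.0776
t 35.7833 pos [ 0.6054 -0.3187  0.251 ] travel [-0.0024  0.0007 -0.007 ] rot [ 0.0006  0.0028 -0.0039] gap 0.0776 F [ 0.8  0.9 -0.3]
tip bottom [206. 177.] outer [206. 443.] inner/shoulder [205. 622.] root [205. 658.]
```

View pics/w51.png

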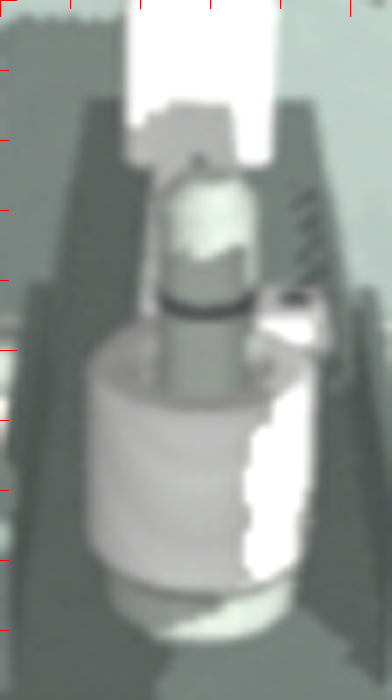

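```bash
python3 - <<'E'
import cv2,numpy as np
a=cv2.cvtColor(cv2.imread("pics/wrist51.png"),cv2.COLOR_BGR2GRAY).astype(int)
for c in (250,254,258,262,266): print(c,list(a[270:292,c]))
print(list(a[215:260,256]))
b=cv2.cvtColor(cv2.imread("pics/wrist37.png"),cv2.COLOR_BGR2GRAY).astype(int)
for c in (252,256,260): print(c,list(b[235:300,c]))
E
```

```text
250 [np.int64(119), np.int64(121), np.int64(122), np.int64(122), np.int64(123), np.int64(122), np.int64(120), np.int64(113), np.int64(91), np.int64(85), np.int64(91), np.int64(93), np.int64(93), np.int64(91), np.int64(81), np.int64(70), np.int64(64), np.int64(64), np.int64(65), np.int64(64), np.int64(64), np.int64(64)]
254 [np.int64(121), np.int64(121), np.int64(122), np.int64(123), np.int64(126), np.int64(126), np.int64(127), np.int64(128), np.int64(119), np.int64(92), np.int64(85), np.int64(95), np.int64(98), np.int64(100), np.int64(113), np.int64(124), np.int64(97), np.int64(76), np.int64(70), np.int64(75), np.int64(77), np.int64(82)]
258 [np.int64(123), np.int64(123), np.int64(122), np.int64(123), np.int64(125), np.int64(127), np.int64(127), np.int64(128), np.int64(124), np.int64(103), np.int64(85), np.int64(92), np.int64(108), np.int64(135), np.int64(152), np.int64(147), np.int64(116), np.int64(89), np.int64(83), np.int64(83), np.int64(84), np.int64(85)]
262 [np.int64(121), np.int64(120), np.int64(121), np.int64(122), np.int64(125), np.int64(125), np.int64(125), np.int64(126), n
[... 3416 characters left out ...]
 np.int64(217), np.int64(215), np.int64(213), np.int64(212), np.int64(211), np.int64(210), np.int64(209), np.int64(209), np.int64(207), np.int64(206), np.int64(208), np.int64(211), np.int64(214), np.int64(215), np.int64(215), np.int64(216), np.int64(208), np.int64(173), np.int64(164), np.int64(167), np.int64(167), np.int64(167), np.int64(167), np.int64(167), np.int64(167), np.int64(167), np.int64(167), np.int64(167), np.int64(167), np.int64(167), np.int64(157), np.int64(128), np.int64(107), np.int64(103), np.int64(104), np.int64(121), np.int64(156), np.int64(168), np.int64(169), np.int64(170), np.int64(162), np.int64(131), np.int64(98), np.int64(90), np.int64(90), np.int64(90), np.int64(90)]
```

```bash
python3 -m jog '{"travel":[[0.002,0,0],[0,0,-0.012],[0,0,-0.018],[0,0,-0.018],[0,0,-0.01],[0,0,0],[0,0,0]],"rotation":[[0.025,0.085,0],[0.025,0.085,0],[0.02,0.07,0],[0,0,0],[0,0,0],[0,0,0],[0,0,0]],"fingers":[200,200,200,200,200,200,200]}' 60
python3 - <<'E'
from h import *
tip=np.array([.5905,-.316,.19]); VB=np.array([-UB[1],UB[0],0])
tg=tip-.0*UB+.0005*VB; tg[2]=.182
goal(tg,YB)
crop(get_image("wrist"),"w52.png",190,190,130,140,4)
E
```

```text
t: 36.42
eef_pos: [0.601, -0.3159, 0.1765]
orientation: [-0.009, 1.28, 2.852]
contact_force: [-0.8, 0.3, 0.9]
finger_gap: 0.0183
t 36.4167 pos [ 0.601  -0.3159  0.1765] travel [-0.0103  0.0004  0.0055] rot [-0.0837 -0.279  -0.0043] gap 0.0183 F [-0.8  0.3  0.9]
```

View pics/w52.png

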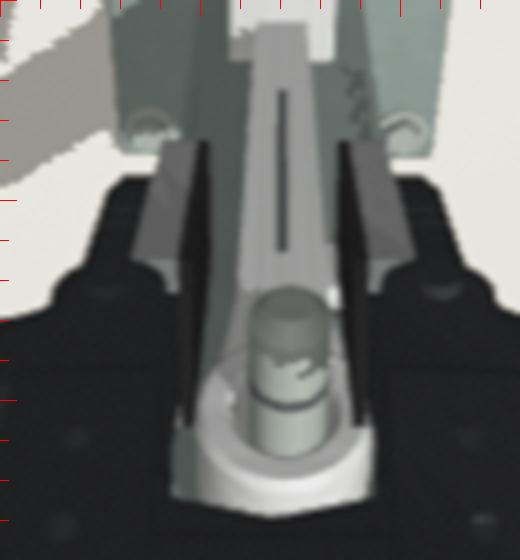

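```bash
python3 -m jog '{"travel":[[-0.005,0,0.002],[-0.006,0.0008,0.002],[-0.004,0.001,0],[0,0,0]],"rotation":[[0,0,0],[0,0,0],[0,0,0],[0,0,0]],"fingers":[200,200,200,200]}' 60
python3 - <<'E'
from h import *
tip=np.array([.5905,-.316,.19]); VB=np.array([-UB[1],UB[0],0])
tg=tip-.012*UB+.0008*VB; tg[2]=.180
goal(tg,YB)
E
```

```text
t: 36.8
eef_pos: [0.5846, -0.3144, 0.1869]
orientation: [-0.006, 1.289, 2.855]
contact_force: [-0.5, 0.6, 0.0]
finger_gap: 0.0184
t 36.8 pos [ 0.5846 -0.3144  0.1869] travel [-0.0054  0.0025 -0.0069] rot [-0.0804 -0.2705 -0.0041] gap 0.0184 F [-0.5  0.6  0. ]
```

```bash
python3 -m jog '{"travel":[[0,0.001,-0.004],[0,0,-0.002],[0,0,0]],"rotation":[[0,0,0],[0,0,0],[0,0,0]],"fingers":[200,200,200]}' 60
python3 -m jog '{"travel":[[-0.002,0.0006,-0.001],[-0.002,0.0006,-0.001]],"rotation":[[0,0,0],[0,0,0]],"fingers":[200,200]}' 60
python3 -m jog '{"travel":[[-0.002,0.0006,-0.001],[0,0,0]],"rotation":[[0,0,0],[0,0,0]],"fingers":[200,200]}' 60
```

```text
t: 37.05
eef_pos: [0.5844, -0.3136, 0.1843]
orientation: [-0.006, 1.295, 2.855]
contact_force: [0.4, 0.0, 0.2]
finger_gap: 0.0181
t: 37.22
eef_pos: [0.5805, -0.3123, 0.1821]
orientation: [-0.006, 1.295, 2.855]
contact_force: [0.0, 0.0, -0.0]
finger_gap: 0.0183
t: 37.38
eef_pos: [0.5782, -0.3115, 0.1806]
orientation: [-0.006, 1.295, 2.856]
contact_force: [0.4, -0.3, -0.4]
finger_gap: 0.0183
```

```bash
python3 -m jog '{"travel":[[-0.002,0.0006,0],[0,0,0]],"rotation":[[0,0,0],[0,0,0]],"fingers":[200,200]}' 60
python3 -m jog '{"travel":[[-0.002,0.0006,0],[-0.001,0.0003,0]],"rotation":[[0,0,0],[0,0,0]],"fingers":[200,200]}' 60
python3 - <<'E'
from h import *
crop(get_image("wrist"),"w53.png",190,190,130,140,4)
print(sense()["contact_force"])
E
```

```text
t: 37.55
eef_pos: [0.578, -0.3116, 0.1808]
orientation: [-0.003, 1.301, 2.858]
contact_force: [0.4, 0.4, 0.1]
finger_gap: 0.0186
t: 37.72
eef_pos: [0.5777, -0.3115, 0.1809]
orientation: [-0.001, 1.309, 2.86]
contact_force: [4.9, -1.7, -1.0]
finger_gap: 0.0185
[ 5.07300299 -2.64625147 -0.27419104]
```

View pics/w53.png

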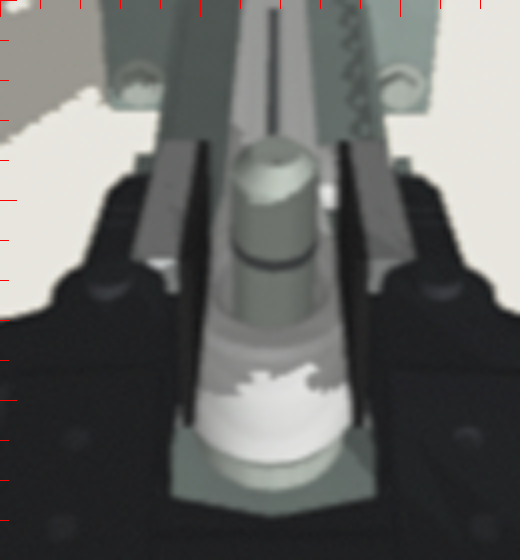

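```bash
python3 -m jog '{"travel":[[-0.004,0.0012,-0.001],[-0.005,0.0015,-0.001]],"rotation":[[0.002,0.006,0],[0.002,0.006,0]],"fingers":[200,200]}' 60
python3 -m jog '{"travel":[[-0.006,0.0018,-0.001],[-0.006,0.0018,-0.001]],"rotation":[[0.002,0.008,0],[0.002,0.008,0]],"fingers":[200,200]}' 60
python3 - <<'E'
from h import *
im=get_image("wrist");cv2.imwrite("pics/wrist54.png",im)
crop(cv2.convertScaleAbs(im,alpha=1.4,beta=0),"w54.png",230,220,56,100,7)
a=cv2.cvtColor(im,cv2.COLOR_BGR2GRAY).astype(int)
for c in (254,258,262,266): print(c,a[255:318,c].tolist())
print(sense()["contact_force"])
p=camera_params("wrist")
tip=np.array([.5905,-.316,.19]); Z=np.array([0,0,1.])
f=lambda d,z:(proj(tip+(d-.05)*UB+(z-.19)*Z,p)[0]).round(1)
print("tip bottom",f(.05,.1845),"outer",f(.024,.202),"inner/shoulder",f(0,.202),"root",f(-.005,.202))
E
```

```text
t: 37.93
eef_pos: [0.5773, -0.3114, 0.1808]
orientation: [0.005, 1.321, 2.867]
contact_force: [19.6, -5.9, 1.8]
finger_gap: 0.0183
t: 38.1
eef_pos: [0.5773, -0.3114, 0.1811]
orientation: [0.018, 1.339, 2.881]
contact_force: [19.3, -8.0, -0.9]
finger_gap: 0.0182
254 [76, 101, 111, 112, 112, 112, 111, 111, 112, 111, 112, 111, 112, 112, 111, 113, 117, 118, 119, 120, 127, 144, 151, 149, 143, 140, 140, 139, 138, 137, 138, 152, 190, 214, 215, 214, 212, 211, 209, 209, 207, 206, 206, 205, 208, 212, 214, 215, 216, 210, 175, 146, 161, 168, 169, 169, 162, 133, 108, 102, 103, 103, 97]
258 [63, 84, 108, 113, 113, 112, 112, 112, 112, 113, 113, 113, 113, 112, 112, 112, 116, 118, 118, 120, 127, 145, 152, 150, 146, 141, 141, 140, 139, 137, 152, 192, 219, 221, 220, 219, 218, 216, 216, 215, 214, 214, 213, 213, 214, 216, 219, 219, 220, 219, 190, 149, 163, 174, 175, 175, 170, 146, 113, 104, 104, 105, 102]
262 [70, 97, 110, 111, 110, 111, 111, 110, 110, 110, 110, 110, 109, 109, 110, 113, 117, 118, 118, 121, 132, 145, 148, 147, 141, 140, 140, 139, 137, 147, 181, 216, 225, 224, 223, 221, 220, 219, 219, 218, 217, 216, 216, 217, 219, 221, 222, 222, 223, 218, 171, 149, 171, 178, 178, 178, 167, 132, 107, 105, 105, 105, 98]
266 [94, 100, 99, 98, 99, 98, 98, 98, 97, 97, 98, 97, 97, 103, 115, 120, 119, 118, 120, 130, 142, 144, 143, 140, 138, 137, 136, 135, 137, 139, 162, 210, 217, 185, 145, 133, 140, 155, 193, 215, 217, 217, 220, 222, 223, 223, 223, 223, 211, 166, 154, 172, 176, 176, 172, 153, 119, 105, 104, 105, 106, 100, 72]
[19.21532017 -7.74152396 -3.01618366]
tip bottom [259.  223.8] outer [258.9 281.7] inner/shoulder [258.6 310.3] root [258.5 315.8]
```

View pics/w54.png

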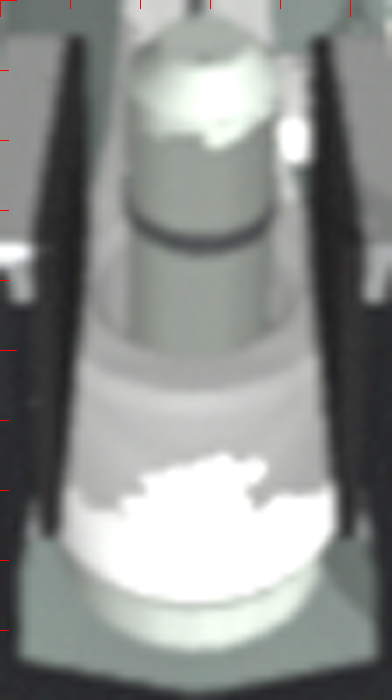

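```bash
python3 - <<'E'
from h import *
im=cv2.imread("pics/wrist45.png")
crop(cv2.convertScaleAbs(im,alpha=1.4,beta=10),"w45f.png",220,225,80,85,9)
crop(cv2.convertScaleAbs(im,alpha=1.4,beta=10),"w45g.png",215,170,85,75,9)
E
```

```text
(no output)
```

View pics/w45f.png

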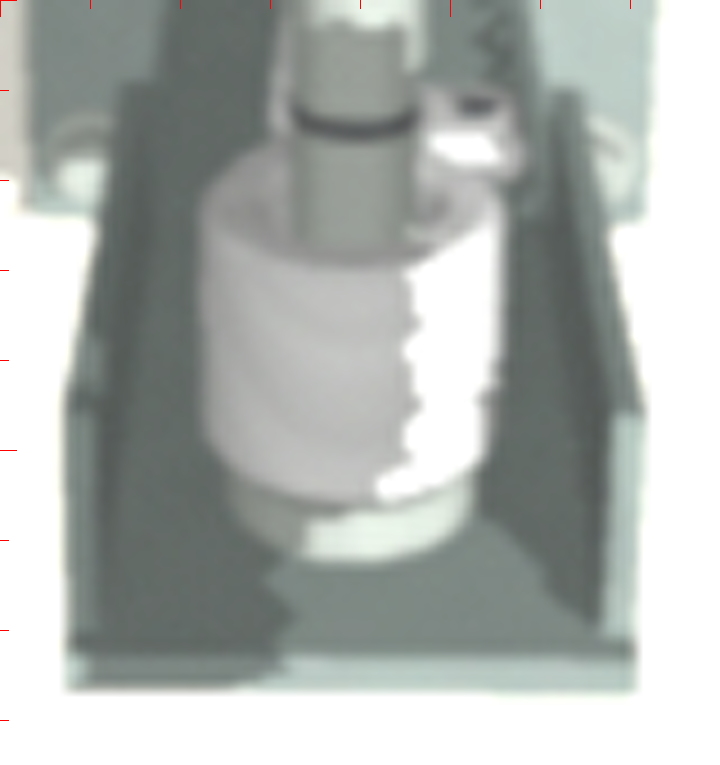

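View pics/w45g.png

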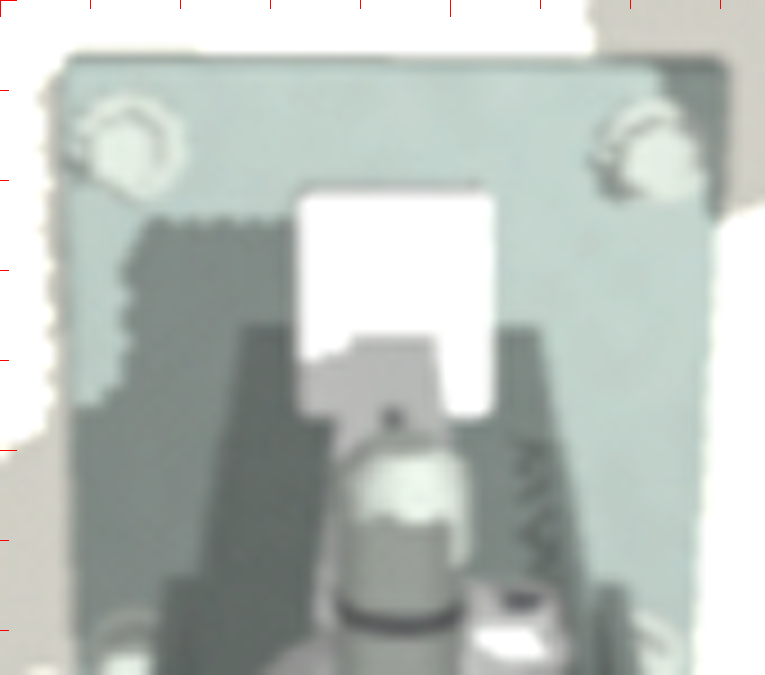

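```bash
python3 - <<'E'
from h import *
p=dict(np.load("w45.npz"));K=p["intrinsics"]
F=lambda a,b:(220+a/9,225+b/9); G=lambda a,b:(215+a/9,170+b/9)
# frame: X=out along pin from shoulder, Y=left(+v), Z
O=[((17,25,212),F(65,400)),((17,-25,212),F(643,408)),((17,22,212),F(102,405)),((17,-22,212),F(608,408)),((-5,25,215),F(68,650)),((-5,-25,215),F(637,650)),
((17,25,150),G(163,580)),((17,-25,150),G(632,585)),((-5,25,10),G(240,328)),((-5,-25,10),G(540,328)),((-5,0,202),F(355,560))]
X=np.array([o[0] for o in O],float)/1000;U=np.array([o[1] for o in O])
ok,r,t=cv2.solvePnP(X,U,K,None)
R=cv2.Rodrigues(r)[0]
q=dict(R=R,t=t.ravel(),intrinsics=K)
print("res",(proj(X,q)-U).round(2).tolist(),"cam",(-R.T@t).ravel())
rows=lambda d,z:proj([d/1000,0,z/1000],q)[0].round(2)
for n,z,row in [("outer",202,225+262/9),("inner",202,225+500/9),("root",202,225+560/9)]:
    ds=np.linspace(-10,60,1401);rr=np.array([proj([d/1000,0,z/1000],q)[0][1] for d in ds]);print(n,ds[np.argmin(abs(rr-row))])
for z in (184,186,187,190):
    rr=np.array([proj([d/1000,0,z/1000],q)[0][1] for d in ds]);print("tipbottom z",z,ds[np.argmin(abs(rr-(170+445/9)))])
E
```

```text
res [[-0.19, 0.71], [0.46, 0.24], [-0.41, 0.18], [0.46, 0.22], [-0.23, -0.43], [0.32, -0.04], [0.8, -0.15], [-1.06, -0.36], [0.35, 0.08], [-0.21, 0.31], [-0.31, -0.75]] cam [0.13441811 0.00240986 0.38937918]
outer 25.300000000000004
inner 0.7000000000000011
root -5.75
tipbottom z 184 47.550000000000004
tipbottom z 186 48.400000000000006
tipbottom z 187 48.800000000000004
tipbottom z 190 50.050000000000004
```

```bash
python3 -m jog '{"travel":[[0.006,-0.0018,0],[0.01,-0.003,0],[0.01,-0.003,0.01],[0.004,-0.001,0.02],[0,0,0.025],[0,0,0.03],[0,0,0.02],[0,0,0],[0,0,0]],"rotation":[[0,0,0],[0,0,0],[-0.02,-0.07,0],[-0.02,-0.07,0],[-0.02,-0.07,0],[0,0,0],[0,0,0],[0,0,0],[0,0,0]],"fingers":[200,200,200,120,60,0,0,0,0]}' 60
python3 - <<'E'
from h import *
goal([.603,-.318,.244],YB)
im=get_image("wrist");cv2.imwrite("pics/wrist55.png",im)
crop(cv2.convertScaleAbs(im,alpha=1.4,beta=10),"w55.png",210,190,100,90,8)
a=get_image("scene");cv2.imwrite("pics/scene55.png",a)
b=get_image("side");cv2.imwrite("pics/side55.png",b)
E
```

```text
t: 38.9
eef_pos: [0.6013, -0.3176, 0.2801]
orientation: [0.075, 1.541, 2.938]
contact_force: [0.6, 1.0, -0.9]
finger_gap: 0.0856
t 38.9 pos [ 0.6013 -0.3176  0.2801] travel [ 0.0017 -0.0004 -0.0361] rot [-0.0062 -0.0294 -0.0055] gap 0.0856 F [ 0.6  1.  -0.9]
```

View pics/w55.png

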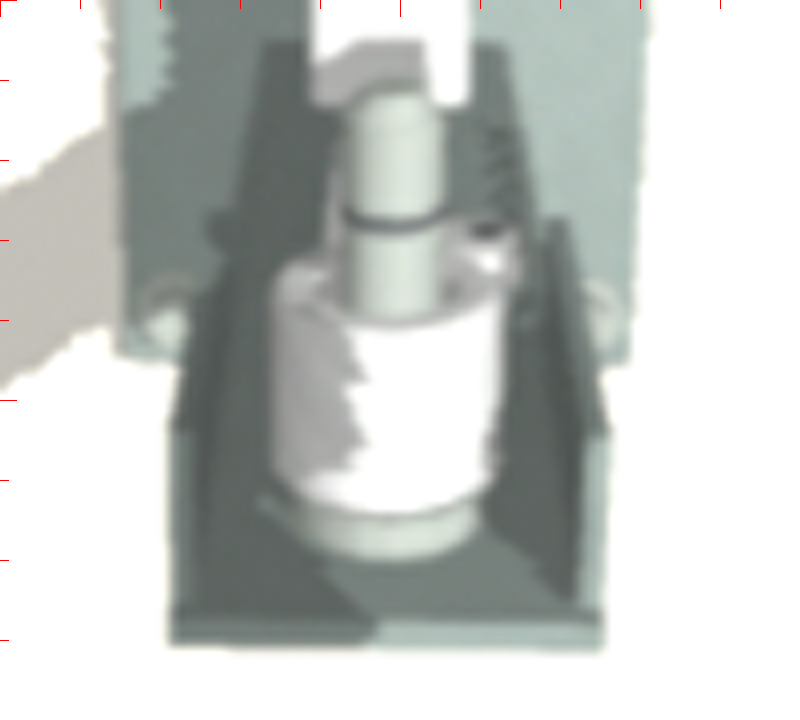

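View pics/scene55.png

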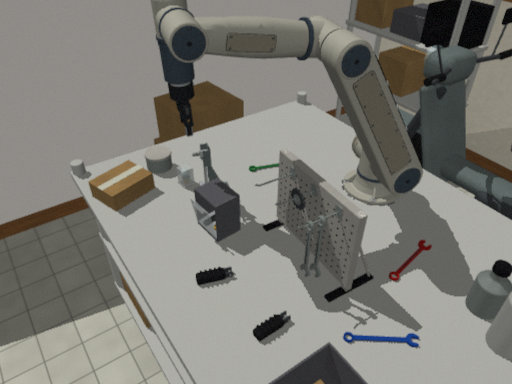

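View pics/side55.png

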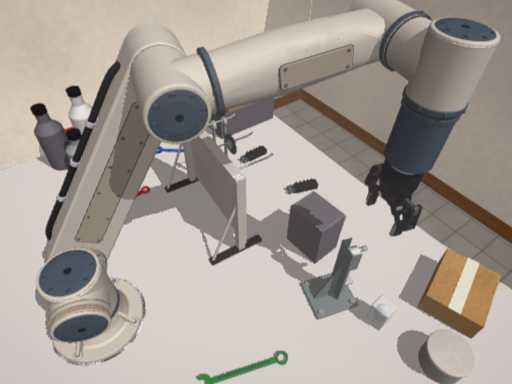

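```bash
python3 - <<'E'
from h import *
crop(cv2.imread("pics/scene55.png"),"s56.png",255,150,130,140,4)
E
```

```text
(no output)
```

View pics/s56.png

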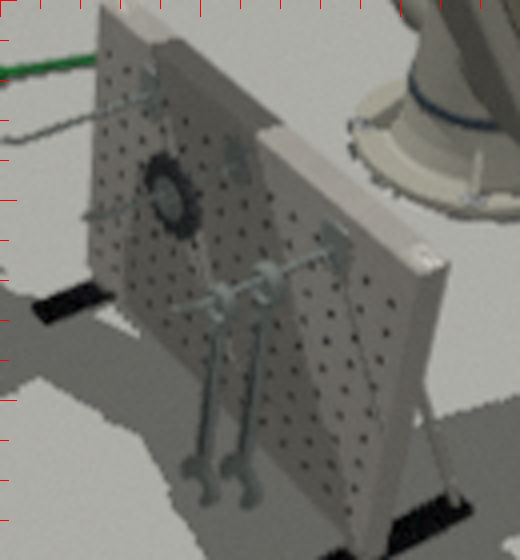

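The crowded hook is empty and both wrenches hang by their rings on the spare hook. The sprocket is in place and the pedal hangs on the pin. The gripper is clear, so I'm handing in.

```bash
python3 - <<'E'
from bench import *
print(hand_in())
E
```

```text
the job is handed in; nothing more can be done
None
```

The job is done and handed in at about 39 s of the 72 s allowed. I moved the large wrench and then the small one to the empty hook, where both hang by their rings. I then took the pedal off, put it on the pivot pin tread outwards, let it go about 18 mm short of the shoulder and pushed it home.

**Last checks:**
- **Wrenches and gripper:** the final pictures show both wrenches hanging on the spare hook, the crowded hook empty and the gripper open and clear of everything.
- **Things to leave alone:** the sprocket, bulb case and footpegs are where they were.
- **Pedal home:** I pushed it three times. The last push reached about 20 N with no further movement, and the lit view afterwards shows no gap between the tube and the shoulder.
- **Conflicting readings:** rough pixel measurements from two earlier views (including after the second push) suggested the tube was 1 to 2 mm short. A fit of the camera to the bracket's edges, on a picture taken after the first push, put the tube's inner face 0.7 mm from the shoulder, within that fit's error. I took the pedal as home.
- **Possible flange contact:** on the earlier upright pushes the fingers looked as if they might be touching a bracket flange, with about 10 to 19 N at the wrist. The last two pushes were made with the tool tilted to keep clear of it.

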